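Mount tube blocks on a rocking mixer and clamp them to the click

ROBOT

A 6-joint arm with a two-finger parallel gripper is mounted at the origin on the work surface. World frame = base frame: x ahead of the robot, y to its left, z up, the work surface at z = 0. Lengths are in m, angles in degrees, forces in N, time in s.
With the tool pointing down it reaches from about 0.275 to 0.725 m from the base axis. Payload 15.9 kg.
Tool frame: the origin (TCP) lies on the centre line of the jaws, within the pads' length; the fingertips stand 19 mm ahead of it and the grasp point (between the pads) is the TCP (tip_extent is the x of the fingertips in the tool frame, in m); x points along the fingers, z is the direction in which the jaws open and shut, and the axes are right-handed (so a half turn about x gives the same grasp; the last joint's range is limited). The gripper opens to 85 mm and grips with 20 to 120 N. Pads are 22 mm wide; open, the fingers measure 114 mm over their backs; the gripper's body (76 mm by 85 mm) begins 54 mm behind the grasp point. The pads swing forward as they close: fully open they stand 13 mm farther back than shut.
Start: joints at [70.245, 12.198, -1.971, 75.831, 0, 90], TCP at [0.169, 0.471, 0.25] pointing down, gripper open.
Joint ranges: [-170.91, 170.91], [-42.67, 98.43], [-65.05, 77.54], [-120.47, 116.71], [-90, 82.35], [-180, 180]. Speed limits (degrees/s): [108.29, 108.29, 136.94, 147.25, 180, 180].

INTERFACE

Orientations are given as a 3x3 rotation matrix whose columns are the frame's x, y, z axes.
In Python, from rig import get_state, get_image, camera_params, close_job, tip_extent gives the robot as it stands.
- The arm moves only by the shell command python3 -m inch 'ROWS' [FORCE]. ROWS is JSON, a list of rows, each an object of numbers: "dx", "dy", "dz": the shift along the tool's x, y, z in mm; "ax", "ay", "az": the turn, a rotation vector about the tool's x, y, z in rad; "jaw": the opening, from 0 (shut) to 1 (fully open). In form: [{"dx": .., "dy": .., "dz": .., "ax": .., "ay": .., "az": .., "jaw": ..}, ...]. A call has 1 to 10 rows; each row shifts and turns the pose as measured when the row begins, along the tool's axes as they then stand; what a row does not reach is not made up. A row lasts 1/10 s, in which the tool goes at most 50 mm and 8.59 degrees, less where a joint would pass 70% of its speed; a pose out of reach is approached as far as the arm can. A call with a gripper value outside its range is refused whole. The fingers move at their own pace and stop on an object; FORCE is the grip in N (left out, the last holds). Time passes only in rows, so rows that do not move let the fingers close. It gives the time, the measured TCP pose, the force and the opening at its end, in the units of the state.
- get_state(): the state, without advancing time (a new reading comes with each control period).
- get_image(name): name is "scene" or "top" or "wrist"; returns the picture (480x640x3 uint8, red, green, blue); there is no depth.
- camera_params(name): a dict with "fx", "fy", "cx", "cy" (pixels), "R" (3x3) and "t" (3): a world point X has camera coordinates R X + t. Camera axes: x right, y down, z forward; pixel columns grow to the right and rows downward; lengths in m; the calibration is good to about 2 mm. A picture is of the moment at which its call begins: read the wrist's pose just before it. camera_params takes no time and is no camera call; for the wrist camera it gives the pose at the moment of the call.
- close_job(): hands the job in, once; it reports no verdict.
The state is a dict: "time": time; "qpos": joint angles; "joint_velocities": joint speeds; "joint_torque": joint torques, N m; "eef_pos": TCP position; "ee_rot": TCP orientation; "wrist_force": force on the tool from outside, world axes, zero at the start; "moment": the same for the moment, N m; "width": finger opening in m.
Only numpy, scipy, OpenCV 4.12 (cv2) and the standard library are available. Lean on these libraries where they do the work, as an engineer would, in place of code of your own. Each camera call takes 0.05 s, during which the arm holds its last target.

TASK

Load the rocking mixer: first back its black clamp knob off (anticlockwise) all the way, so that the clamp bar is raised. Then put every tube block on the bench on a station of its own: drop its keyholes over the pair of headed studs and slide it down the slope fully home, front lip under the clamp bar. When all are home, tighten the knob clockwise until its ratchet slips and clicks (at least one whole click), and leave the other things on the bench where they stand.

Things in the scene. Friction and masses are not known exactly. Their poses are not given: they have to be found in the camera images.
- platform: the rocker's steel loading platform, 194 mm (own x) by 356 mm (own y), fixed, parked at a 15 degree slope: own x points up the slope (away from the robot), y to the left, z is its normal. Origin: centre of the upper surface, 96 mm above the bench. Four stations, own y = -129, -43, +43, +129 mm, each with two studs at own x = +12 mm, 22 mm either side of the station's middle; black lines part the stations
- home_1 (a point): rightmost station (seen from the robot): point on the platform surface, own x +4 mm, where a tube block's origin lies when fully home; axes as platform. Studs: shank 6 mm thick; mushroom head 15 mm across, from 6 to 10 mm above the surface
- home_2 (a point): second station from the right, same meaning. To drop the keyholes over the studs bring the block's origin 18 mm up the slope (+x) of its home point, block axes along the platform's; lower it flat on the platform, then slide it 18 mm down to the home point, where the slots' ends meet the studs
- home_3 (a point): third station from the right, same meaning. Play: about 3.5 mm all round the stud heads in the round ends of the keyholes, 1.8 mm either side of the shanks in the slots (with a funnel before them), 2 mm between plate and heads
- home_4 (a point): leftmost station, same meaning. Any block may go on any station, one on each
- clamp_bar: aluminium clamp bar along the platform's low edge, 342 mm long, 34 mm wide (platform x from -65 to -31 mm), 8 mm thick; it moves square to the platform as the knob is turned. Origin: centre of its underside, 9.3 mm above the platform at screw 0. Blocks slide 10 mm under it; clear it by setting them down at the drop point first
- knob_top (a point): centre of the top of the black ribbed clamp knob, 38 mm across, 30 mm tall, on the middle of the bar; top 52 mm above the platform at screw 0. z: its axis, square to the platform; x, y turn with it. Grip across the diameter with 30 N or more, fingertips at most 27 mm below its top. Blocks on the two middle stations come within 25 mm of its rim, up the slope: keep the fingers mainly to its left and right
- clamp_screw (a joint): turn of the clamp screw (rad), growing clockwise from above: 0 or less = backed off (free down to a hard stop at -0.8), 4.2 = tight stop, bar pressing on the plates. The bar goes down 1.3 mm per rad. Starts screwed down to 2.6 to 3.6 (gap 4.6 to 6 mm, too tight to slide plates under freely). Turns with about 0.06 N m, stays where left
- ratchet (a joint): slip of the ratchet knob over the clamp screw (rad): 0 at the start, grows clockwise only once the screw is at its tight stop and the knob slips, at about 0.35 N m; one click is 0.25 rad. Below that torque knob and screw turn as one, either way. There is no sound
- block_1: tube block: black block 24 mm wide (own y), 60 mm long (own x -20 to +40 mm), top 44 mm above the underside, a row of four white tube caps on it to 52 mm, on a steel foot plate 90 (own x) x 80 x 4 mm. Origin: centre of the underside, z up. 0.2 to 0.45 kg. Lies flat on the bench, own x within 0.5 rad of straight away from the robot. May be absent
- block_2: a tube block exactly like block_1; may be absent. Keyholes at own y = -22 and +22 mm, beside the block: round end 22 mm across centred at own x = -10 mm, from it a 9.6 mm slot runs in +x; the stud stands at own x = +8 mm when home. The front lip (own x -45 mm) goes under the clamp bar
- block_3: a tube block exactly like block_1; may be absent. Grip across the 24 mm width (along own y) about own x = 0 to 20 mm, fingertips 13 to 25 mm above the underside, since the stud heads reach 10 mm above the platform
- block_4: a tube block exactly like block_1; may be absent
- reagent_bottle: a capped reagent bottle, 60 mm across, 125 mm tall; leave it alone. Origin: centre of its underside
- dish_stack: a stack of four 57 mm culture dishes, 53 mm tall; leave it alone. Origin: centre of its underside
- beaker: a beaker, 64 mm across, 75 mm tall; leave it alone. Origin: centre of its underside
- tip_box: a pipette-tip box with clear lid, 122 x 84 x 70 mm; leave it alone. Origin: centre of its underside
- marker: a marker pen lying down, 13 mm thick, 135 mm long; leave it alone. Origin: centre of its underside
- timer: a bench timer lying flat, 60 x 65 x 18 mm; leave it alone. Origin: centre of its underside
- tube_rack: a white rack of red-capped tubes, 90 x 200 mm, 102 mm tall, behind the rocker; leave it alone. Origin: centre of its underside
There are look-alikes about, which are no part of the job. What is shaped like the block_2 but red is not meant.

How it is judged (in metres and radians):
On the way, in this order (a step that is already met when the one before it is completed fails the run):
1. the clamp knob is backed off: clamp screw below 0.2 rad (value of joint clamp_screw below 0.2 rad), for 0.2 s.
2. every tube block present is home on a station (within 5 mm), screw still backed off (((distance between block_1 and home_1 below 0.005 m and angle between the x axis of block_1 and the x axis of platform, either way round below 0.12 rad and angle between the z axis of block_1 and the z axis of platform, either way round below 0.08 rad and z of block_1 in the frame of home_1 below 0.0035 m and x of clamp_bar in the frame of block_1 below -0.03 m) or (distance between block_1 and home_2 below 0.005 m and angle between the x axis of block_1 and the x axis of platform, either way round below 0.12 rad and angle between the z axis of block_1 and the z axis of platform, either way round below 0.08 rad and z of block_1 in the frame of home_2 below 0.0035 m and x of clamp_bar in the frame of block_1 below -0.03 m) or (distance between block_1 and home_3 below 0.005 m and angle between the x axis of block_1 and the x axis of platform, either way round below 0.12 rad and angle between the z axis of block_1 and the z axis of platform, either way round below 0.08 rad and z of block_1 in the frame of home_3 below 0.0035 m and x of clamp_bar in the frame of block_1 below -0.03 m) or (distance between block_1 and home_4 below 0.005 m and angle between the x axis of block_1 and the x axis of platform, either way round below 0.12 rad and angle between the z axis of block_1 and the z axis of platform, either way round below 0.08 rad and z of block_1 in the frame of home_4 below 0.0035 m and x of clamp_bar in the frame of block_1 below -0.03 m)) and ((distance between block_2 and home_1 below 0.005 m and angle between the x axis of block_2 and the x axis of platform, either way round below 0.12 rad and angle between the z axis of block_2 and the z axis of platform, either way round below 0.08 rad and z of block_2 in the frame of home_1 below 0.0035 m and x of clamp_bar in the frame of block_2 below -0.03 m) or (distance between block_2 and home_2 below 0.005 m and angle between the x axis of block_2 and the x axis of platform, either way round below 0.12 rad and angle between the z axis of block_2 and the z axis of platform, either way round below 0.08 rad and z of block_2 in the frame of home_2 below 0.0035 m and x of clamp_bar in the frame of block_2 below -0.03 m) or (distance between block_2 and home_3 below 0.005 m and angle between the x axis of block_2 and the x axis of platform, either way round below 0.12 rad and angle between the z axis of block_2 and the z axis of platform, either way round below 0.08 rad and z of block_2 in the frame of home_3 below 0.0035 m and x of clamp_bar in the frame of block_2 below -0.03 m) or (distance between block_2 and home_4 below 0.005 m and angle between the x axis of block_2 and the x axis of platform, either way round below 0.12 rad and angle between the z axis of block_2 and the z axis of platform, either way round below 0.08 rad and z of block_2 in the frame of home_4 below 0.0035 m and x of clamp_bar in the frame of block_2 below -0.03 m)) and ((distance between block_3 and home_1 below 0.005 m and angle between the x axis of block_3 and the x axis of platform, either way round below 0.12 rad and angle between the z axis of block_3 and the z axis of platform, either way round below 0.08 rad and z of block_3 in the frame of home_1 below 0.0035 m and x of clamp_bar in the frame of block_3 below -0.03 m) or (distance between block_3 and home_2 below 0.005 m and angle between the x axis of block_3 and the x axis of platform, either way round below 0.12 rad and angle between the z axis of block_3 and the z axis of platform, either way round below 0.08 rad and z of block_3 in the frame of home_2 below 0.0035 m and x of clamp_bar in the frame of block_3 below -0.03 m) or (distance between block_3 and home_3 below 0.005 m and angle between the x axis of block_3 and the x axis of platform, either way round below 0.12 rad and angle between the z axis of block_3 and the z axis of platform, either way round below 0.08 rad and z of block_3 in the frame of home_3 below 0.0035 m and x of clamp_bar in the frame of block_3 below -0.03 m) or (distance between block_3 and home_4 below 0.005 m and angle between the x axis of block_3 and the x axis of platform, either way round below 0.12 rad and angle between the z axis of block_3 and the z axis of platform, either way round below 0.08 rad and z of block_3 in the frame of home_4 below 0.0035 m and x of clamp_bar in the frame of block_3 below -0.03 m)) and ((distance between block_4 and home_1 below 0.005 m and angle between the x axis of block_4 and the x axis of platform, either way round below 0.12 rad and angle between the z axis of block_4 and the z axis of platform, either way round below 0.08 rad and z of block_4 in the frame of home_1 below 0.0035 m and x of clamp_bar in the frame of block_4 below -0.03 m) or (distance between block_4 and home_2 below 0.005 m and angle between the x axis of block_4 and the x axis of platform, either way round below 0.12 rad and angle between the z axis of block_4 and the z axis of platform, either way round below 0.08 rad and z of block_4 in the frame of home_2 below 0.0035 m and x of clamp_bar in the frame of block_4 below -0.03 m) or (distance between block_4 and home_3 below 0.005 m and angle between the x axis of block_4 and the x axis of platform, either way round below 0.12 rad and angle between the z axis of block_4 and the z axis of platform, either way round below 0.08 rad and z of block_4 in the frame of home_3 below 0.0035 m and x of clamp_bar in the frame of block_4 below -0.03 m) or (distance between block_4 and home_4 below 0.005 m and angle between the x axis of block_4 and the x axis of platform, either way round below 0.12 rad and angle between the z axis of block_4 and the z axis of platform, either way round below 0.08 rad and z of block_4 in the frame of home_4 below 0.0035 m and x of clamp_bar in the frame of block_4 below -0.03 m)) and value of joint clamp_screw below 1 rad), for 0.3 s.
3. the knob is tightened until the ratchet slips by at least one click (0.25 rad) with the screw at its tight stop (value of joint clamp_screw above 4.05 rad and value of joint ratchet above 0.25 rad), for 0.2 s.
At the end, for the whole second after the job is handed in: Each tube block present rests on its own station: origin within 5 mm of a home point, x within 0.12 rad of up-slope, lip towards the bar, flat on the platform (3.5 mm, 0.08 rad); clamp screw above 4.05 rad, ratchet slipped over 0.25 rad (one click) (all of step 3 and ((distance between block_1 and home_1 below 0.005 m and angle between the x axis of block_1 and the x axis of platform, either way round below 0.12 rad and angle between the z axis of block_1 and the z axis of platform, either way round below 0.08 rad and z of block_1 in the frame of home_1 below 0.0035 m and x of clamp_bar in the frame of block_1 below -0.03 m) or (distance between block_1 and home_2 below 0.005 m and angle between the x axis of block_1 and the x axis of platform, either way round below 0.12 rad and angle between the z axis of block_1 and the z axis of platform, either way round below 0.08 rad and z of block_1 in the frame of home_2 below 0.0035 m and x of clamp_bar in the frame of block_1 below -0.03 m) or (distance between block_1 and home_3 below 0.005 m and angle between the x axis of block_1 and the x axis of platform, either way round below 0.12 rad and angle between the z axis of block_1 and the z axis of platform, either way round below 0.08 rad and z of block_1 in the frame of home_3 below 0.0035 m and x of clamp_bar in the frame of block_1 below -0.03 m) or (distance between block_1 and home_4 below 0.005 m and angle between the x axis of block_1 and the x axis of platform, either way round below 0.12 rad and angle between the z axis of block_1 and the z axis of platform, either way round below 0.08 rad and z of block_1 in the frame of home_4 below 0.0035 m and x of clamp_bar in the frame of block_1 below -0.03 m)) and ((distance between block_2 and home_1 below 0.005 m and angle between the x axis of block_2 and the x axis of platform, either way round below 0.12 rad and angle between the z axis of block_2 and the z axis of platform, either way round below 0.08 rad and z of block_2 in the frame of home_1 below 0.0035 m and x of clamp_bar in the frame of block_2 below -0.03 m) or (distance between block_2 and home_2 below 0.005 m and angle between the x axis of block_2 and the x axis of platform, either way round below 0.12 rad and angle between the z axis of block_2 and the z axis of platform, either way round below 0.08 rad and z of block_2 in the frame of home_2 below 0.0035 m and x of clamp_bar in the frame of block_2 below -0.03 m) or (distance between block_2 and home_3 below 0.005 m and angle between the x axis of block_2 and the x axis of platform, either way round below 0.12 rad and angle between the z axis of block_2 and the z axis of platform, either way round below 0.08 rad and z of block_2 in the frame of home_3 below 0.0035 m and x of clamp_bar in the frame of block_2 below -0.03 m) or (distance between block_2 and home_4 below 0.005 m and angle between the x axis of block_2 and the x axis of platform, either way round below 0.12 rad and angle between the z axis of block_2 and the z axis of platform, either way round below 0.08 rad and z of block_2 in the frame of home_4 below 0.0035 m and x of clamp_bar in the frame of block_2 below -0.03 m)) and ((distance between block_3 and home_1 below 0.005 m and angle between the x axis of block_3 and the x axis of platform, either way round below 0.12 rad and angle between the z axis of block_3 and the z axis of platform, either way round below 0.08 rad and z of block_3 in the frame of home_1 below 0.0035 m and x of clamp_bar in the frame of block_3 below -0.03 m) or (distance between block_3 and home_2 below 0.005 m and angle between the x axis of block_3 and the x axis of platform, either way round below 0.12 rad and angle between the z axis of block_3 and the z axis of platform, either way round below 0.08 rad and z of block_3 in the frame of home_2 below 0.0035 m and x of clamp_bar in the frame of block_3 below -0.03 m) or (distance between block_3 and home_3 below 0.005 m and angle between the x axis of block_3 and the x axis of platform, either way round below 0.12 rad and angle between the z axis of block_3 and the z axis of platform, either way round below 0.08 rad and z of block_3 in the frame of home_3 below 0.0035 m and x of clamp_bar in the frame of block_3 below -0.03 m) or (distance between block_3 and home_4 below 0.005 m and angle between the x axis of block_3 and the x axis of platform, either way round below 0.12 rad and angle between the z axis of block_3 and the z axis of platform, either way round below 0.08 rad and z of block_3 in the frame of home_4 below 0.0035 m and x of clamp_bar in the frame of block_3 below -0.03 m)) and ((distance between block_4 and home_1 below 0.005 m and angle between the x axis of block_4 and the x axis of platform, either way round below 0.12 rad and angle between the z axis of block_4 and the z axis of platform, either way round below 0.08 rad and z of block_4 in the frame of home_1 below 0.0035 m and x of clamp_bar in the frame of block_4 below -0.03 m) or (distance between block_4 and home_2 below 0.005 m and angle between the x axis of block_4 and the x axis of platform, either way round below 0.12 rad and angle between the z axis of block_4 and the z axis of platform, either way round below 0.08 rad and z of block_4 in the frame of home_2 below 0.0035 m and x of clamp_bar in the frame of block_4 below -0.03 m) or (distance between block_4 and home_3 below 0.005 m and angle between the x axis of block_4 and the x axis of platform, either way round below 0.12 rad and angle between the z axis of block_4 and the z axis of platform, either way round below 0.08 rad and z of block_4 in the frame of home_3 below 0.0035 m and x of clamp_bar in the frame of block_4 below -0.03 m) or (distance between block_4 and home_4 below 0.005 m and angle between the x axis of block_4 and the x axis of platform, either way round below 0.12 rad and angle between the z axis of block_4 and the z axis of platform, either way round below 0.08 rad and z of block_4 in the frame of home_4 below 0.0035 m and x of clamp_bar in the frame of block_4 below -0.03 m)) and linear speed of each of block_1, block_2, block_3, block_4 below 0.02 m/s); the robot touches nothing.
It fails at once if a bystander was pushed more than 50 mm aside or knocked over (distance of any of reagent_bottle, dish_stack, beaker, tip_box, marker, timer, tube_rack from where it was at the start of the episode above 0.05 m or angle between any of reagent_bottle, dish_stack, beaker, tip_box, timer, tube_rack's own z axis and vertical above 0.6 rad).
Of block_1, block_2, block_3, block_4 only 3 to 4 are there at a start; the rules pass over those that are not, and their reading is None.
At some moment in a run one of block_1, block_2, block_3, block_4 may be knocked a few centimetres aside while the robot is not near it.
Once in a run the grip may slacken for a moment while it holds something.
It also fails if it takes over 210 s, if anything falls off the work surface, if the arm or the gripper's body presses on something with over 40 N, if the wrist force passes 120 N, or if a joint passes its speed limit or range.

## Working session

There is one attempt and no reset: what is moved stays moved. The work goes in short steps, Python scripts to look and compute and a shell command to move; the robot and the scene stay as the last step left them, time stands still between calls to the robot, and variables do not carry over. Pictures are saved under pics/ and viewed, and the job is handed in when it is done.

```bash
ls; mkdir -p pics; python3 - <<'E'
from rig import *
import cv2
print(get_state()); print(tip_extent)
for n in ("scene","top","wrist"):
    p=camera_params(n); print(n,p)
    cv2.imwrite(f"pics/{n}0.png",get_image(n)[:,:,::-1])
E
```

```text
pics
{'time': 0.0, 'qpos': array([ 7.02432746e+01,  1.22267965e+01, -2.00969943e+00,  7.58329605e+01,
       -1.81887577e-03,  9.00009881e+01]), 'joint_velocities': array([-0.07306981,  0.01838247, -0.0039761 ,  0.02007128, -0.09344183,
       -0.06062827]), 'joint_torque': array([-2.52374237e-03, -6.86157203e+01,  4.87114048e+01,  1.74958486e-02,
       -1.30562753e-04,  3.36815708e-05]), 'eef_pos': array([0.16890649, 0.47024211, 0.24978868]), 'ee_rot': array([[-3.79894316e-04, -9.41130527e-01,  3.38043173e-01],
       [-1.15161658e-03,  3.38043385e-01,  9.41129823e-01],
       [-9.99999265e-01, -3.17662532e-05, -1.21224228e-03]]), 'wrist_force': array([-0.61773221,  0.72825914, -0.01778392]), 'moment': array([-0.03139114, -0.02230046, -0.03994627]), 'width': 0.08575634527938435}
0.019
scene {'fx': 441.01629781681623, 'fy': 441.01629781681623, 'cx': 323.10127513007353, 'cy': 242.10630660102854, 'R': array([[-0.63980447,  0.76842754, -0.01301365],
       [ 0.53572431,  0.43378331, -0.72445256],
       [-0.55104419, -0.47047971, -0.68920181]]), 't': array([ 0.45161872, -0.21023684,  1.46779202])}
top {'fx': 564.2696879900609, 'fy': 564.2696879900609, 'cx': 310.0787250771392, 'cy': 240.6326264305203, 'R': array([[ 0.01481301, -0.99965543, -0.02167013],
       [-0.98056433, -0.01028286, -0.19592819],
       [ 0.19563785,  0.02415125, -0.98037878]]), 't': array([-0.08908172,  0.57244927,  1.25016847])}
wrist {'fx': 354.8229083849387, 'fy': 354.8229083849387, 'cx': 321.48281081224235, 'cy': 238.9868571742681, 'R': array([[ 0.33787262,  0.9411912 , -0.00110401],
       [ 0.90107098, -0.32313083,  0.28923615],
       [ 0.27186978, -0.09871977, -0.95725714]]), 't': array([-0.49941983, -0.03807612,  0.37919704])}
```

View pics/scene0.png

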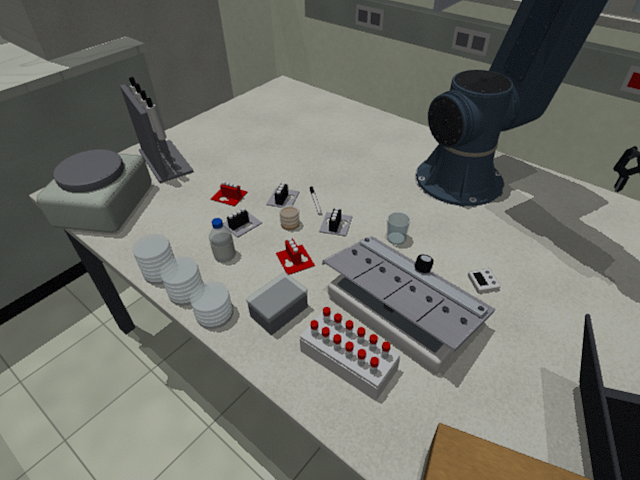

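View pics/top0.png

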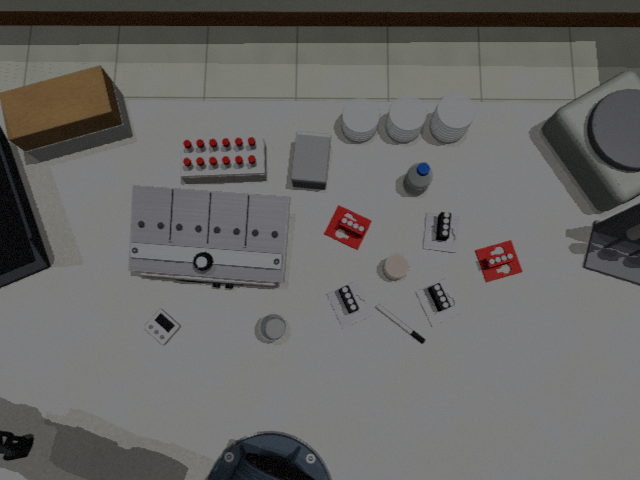

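View pics/wrist0.png

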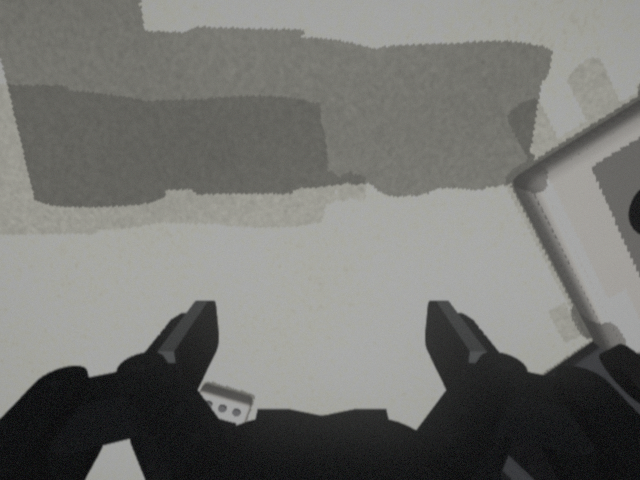

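Candidates (top view pixels): black blocks at (348,300), (438,297), (443,230). Look-alikes to leave alone are the red ones at (348,228) and (498,260). So three blocks are present. Next is a close crop to check.

```bash
cat > h.py <<'E'
import numpy as np, cv2
from rig import *
def cast(p,uv,n=(0,0,1),d=0.0):
    "rays of pixels uv (N,2) onto plane n.X=d"
    uv=np.atleast_2d(np.float64(uv)); R=p["R"];t=p["t"]
    dirs=np.c_[(uv[:,0]-p["cx"])/p["fx"],(uv[:,1]-p["cy"])/p["fy"],np.ones(len(uv))]@R
    C=-R.T@t; n=np.float64(n)
    s=(d-n@C)/(dirs@n); return C+dirs*s[:,None]
def proj(p,X):
    X=np.atleast_2d(X)@p["R"].T+p["t"]
    return np.c_[p["fx"]*X[:,0]/X[:,2]+p["cx"],p["fy"]*X[:,1]/X[:,2]+p["cy"]]
def tri(ps,uvs):
    P=[np.array([[p["fx"],0,p["cx"]],[0,p["fy"],p["cy"]],[0,0,1]])@np.c_[p["R"],p["t"]] for p in ps]
    X=cv2.triangulatePoints(P[0],P[1],np.float64(uvs[0]).reshape(-1,2).T,np.float64(uvs[1]).reshape(-1,2).T)
    return (X[:3]/X[3]).T
def snap(n,name):
    p=camera_params(n); im=get_image(n)[:,:,::-1].copy(); cv2.imwrite(f"pics/{name}.png",im)
    s=get_state(); np.savez(f"pics/{name}.npz",**p,pos=s["eef_pos"],rot=s["ee_rot"]); return p,im
def load(name):
    z=np.load(f"pics/{name}.npz"); return {k:z[k] for k in z}, cv2.imread(f"pics/{name}.png")
E
python3 - <<'E'
from h import *
im=cv2.imread("pics/top0.png")
a=cv2.resize(im[190:350,310:530],None,fx=3.6,fy=3.6,interpolation=cv2.INTER_CUBIC);cv2.imwrite("pics/c1.png",a)
b=cv2.resize(im[175:295,120:300],None,fx=4.4,fy=4.4,interpolation=cv2.INTER_CUBIC);cv2.imwrite("pics/c2.png",b)
p=camera_params("top")
for n,uv in dict(b1=(348,300),b2=(438,297),b3=(443,226)).items(): print(n,cast(p,uv,d=.052))
for n,uv in dict(knob=(203,261)).items(): print(n,cast(p,uv,d=.13))
for n,uv in dict(bottle=(418,178),beak=(273,328),marker=(400,325),dish=(395,267),timer=(162,325),r1=(348,228)).items(): print(n,cast(p,uv,d=.03))
w=camera_params("wrist");s=get_state();
R=s["ee_rot"];C=-w["R"].T@w["t"];print("cam in tool",R.T@(C-s["eef_pos"]),"cam axes rows in tool",w["R"]@R)
E
```

```text
b1 [[ 0.43776895 -0.16985287  0.052     ]]
b2 [[ 0.4471607  -0.37336043  0.052     ]]
b3 [[ 0.61212453 -0.38975289  0.052     ]]
knob [[0.51112291 0.1484324  0.13      ]]
bottle [[ 0.73488633 -0.33837701  0.03      ]]
beak [[0.37349241 0.00082093 0.03      ]]
marker [[ 0.3842995  -0.28954399  0.03      ]]
dish [[ 0.51805674 -0.28011051  0.03      ]]
timer [[0.37677599 0.2572701  0.03      ]]
r1 [[ 0.61009228 -0.17053775  0.03      ]]
cam in tool [-1.23578230e-01  7.32969036e-02 -2.73321559e-05] cam axes rows in tool [[ 1.34278897e-04  1.45737407e-04  9.99999980e-01]
 [-2.89225057e-01 -9.57261111e-01  1.78345577e-04]
 [ 9.57261118e-01 -2.89225075e-01 -8.63890563e-05]]
```

View pics/c1.png

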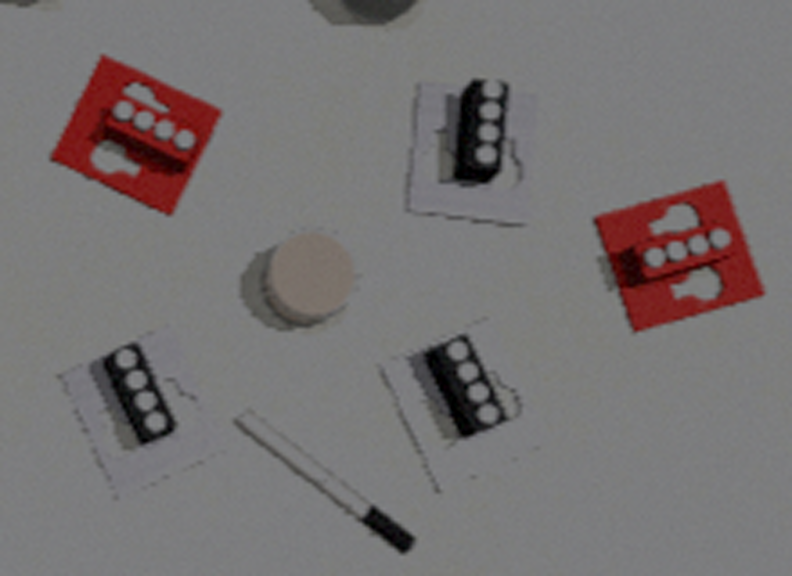

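View pics/c2.png

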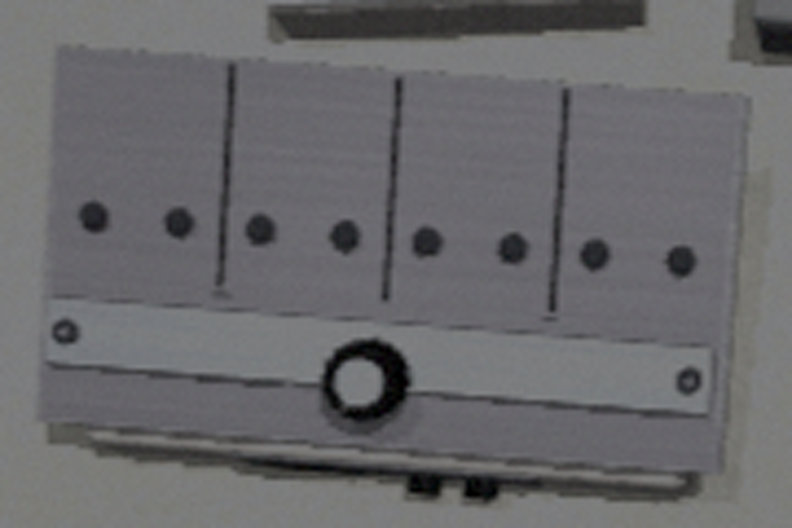

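```bash
cat >> h.py <<'E'
from scipy.spatial.transform import Rotation as Ro
def plan(pos,R,lin=45,ang=0.14,cur=None):
    "print rows (tool-frame) from the measured pose to pos,R"
    s=get_state(); p0,R0=(s["eef_pos"],s["ee_rot"]) if cur is None else cur
    rv=Ro.from_matrix(R0.T@R).as_rotvec(); n=int(np.ceil(max(np.linalg.norm(rv)/ang,np.linalg.norm(pos-p0)*1e3/lin,1)))
    step=Ro.from_rotvec(rv/n).as_matrix(); Rc=R0.copy(); d=(pos-p0)/n*1e3
    print("n",n,"total tool shift now",np.round(R0.T@(pos-p0)*1e3,1),"rotvec",np.round(rv,3))
    for i in range(n):
        v=Rc.T@d; print(np.round(v,1),np.round(rv/n,3)); Rc=Rc@step
E
python3 - <<'E'
from h import *
im=cv2.imread("pics/top0.png"); p=camera_params("top")
off=np.array([120,175]);
st=np.array([[93,217],[179,223],[260,229],[345,237],[427,242],[513,249],[595,255],[681,261]])/4.4+off
X=cast(p,st,d=.109); print(X)
v=X[0]-X[-1]; print(np.degrees(np.arctan2(v[1],v[0])),np.linalg.norm(v))
s=0;print(X.mean(0))
E
```

```text
[[ 0.5962651   0.29686946  0.109     ]
 [ 0.59356427  0.25249911  0.109     ]
 [ 0.59084482  0.21079975  0.109     ]
 [ 0.58711154  0.16710239  0.109     ]
 [ 0.58493171  0.12513087  0.109     ]
 [ 0.58174001  0.0811779   0.109     ]
 [ 0.57905388  0.03939044  0.109     ]
 [ 0.57639503 -0.00432202  0.109     ]]
86.22557812540455 0.3018461961799295
[0.58623829 0.14608099 0.109     ]
```

```bash
python3 -m inch '[{"jaw":1},{"dx":-30}]'; python3 -c "
from h import *
s=get_state();print(s['eef_pos'],s['ee_rot'],s['time'])"
```

```text
[0.16892521 0.47035896 0.24994014] [[-2.64562899e-04 -9.41142555e-01  3.38009795e-01]
 [-7.72284838e-04  3.38009899e-01  9.41142238e-01]
 [-9.99999667e-01 -1.20485208e-05 -8.16255004e-04]] 0.15schema error: expected keys dx, dy, dz, ax, ay, az, jaw
```

```bash
cat >> h.py <<'E'
def prot(yaw,tilt=np.radians(15)):
    c,s=np.cos(yaw),np.sin(yaw);ct,st=np.cos(tilt),np.sin(tilt)
    px=np.array([ct*c,ct*s,st]);py=np.array([-s,c,0]);return np.c_[px,py,np.cross(px,py)]
def toolrot(P): # tool x=-pz, z=+py, y=-px
    return np.c_[-P[:,2],-P[:,0],P[:,1]]
E
python3 - <<'E'
from h import *
P=prot(np.radians(-3.8)); print(P)
plan(np.array([.526,.15,.27]),toolrot(P))
E
```

```text
[[ 0.96380221  0.0662739  -0.25825002]
 [-0.06401567  0.99780147  0.01715295]
 [ 0.25881905  0.          0.96592583]]
n 11 total tool shift now [ -19.9 -444.3 -180.8] rotvec [-0.277 -0.037 -0.26 ]
[ -1.8 -40.4 -16.4] [-0.025 -0.003 -0.024]
[ -0.9 -40.  -17.4] [-0.025 -0.003 -0.024]
[ -0.  -39.6 -18.4] [-0.025 -0.003 -0.024]
[  0.8 -39.1 -19.4] [-0.025 -0.003 -0.024]
[  1.7 -38.5 -20.4] [-0.025 -0.003 -0.024]
[  2.5 -38.  -21.4] [-0.025 -0.003 -0.024]
[  3.3 -37.3 -22.3] [-0.025 -0.003 -0.024]
[  4.1 -36.7 -23.3] [-0.025 -0.003 -0.024]
[  4.9 -36.  -24.2] [-0.025 -0.003 -0.024]
[  5.7 -35.2 -25.1] [-0.025 -0.003 -0.024]
[  6.4 -34.4 -26. ] [-0.025 -0.003 -0.024]
```

```bash
python3 -m inch '[{"dx":-2,"dy":-40,"dz":-17,"ax":-0.025,"ay":-0.003,"az":-0.024,"jaw":1},{"dx":-1,"dy":-40,"dz":-17,"ax":-0.025,"ay":-0.003,"az":-0.024,"jaw":1},{"dx":0,"dy":-40,"dz":-18,"ax":-0.025,"ay":-0.003,"az":-0.024,"jaw":1},{"dx":1,"dy":-39,"dz":-19,"ax":-0.025,"ay":-0.003,"az":-0.024,"jaw":1},{"dx":2,"dy":-39,"dz":-20,"ax":-0.025,"ay":-0.003,"az":-0.024,"jaw":1}]' ; python3 - <<'E'
from h import *
P=prot(np.radians(-3.8)); 
plan(np.array([.526,.15,.27]),toolrot(P))
E
```

```text
time: 0.65
eef_pos: [0.3343, 0.3235, 0.2577]
ee_rot: [[0.121, -0.971, 0.206], [-0.023, 0.205, 0.979], [-0.992, -0.123, 0.003]]
wrist_force: [1.5, 0.2, -0.1]
width: 0.0854
n 6 total tool shift now [  14.8 -223.2 -130.3] rotvec [-0.139 -0.024 -0.138]
[  2.5 -37.2 -21.7] [-0.023 -0.004 -0.023]
[  3.2 -36.6 -22.6] [-0.023 -0.004 -0.023]
[  4.  -36.  -23.4] [-0.023 -0.004 -0.023]
[  4.7 -35.4 -24.3] [-0.023 -0.004 -0.023]
[  5.4 -34.7 -25.1] [-0.023 -0.004 -0.023]
[  6.1 -33.9 -25.9] [-0.023 -0.004 -0.023]
```

Tracking is good.

```bash
python3 -m inch '[{"dx":2,"dy":-37,"dz":-22,"ax":-0.023,"ay":-0.004,"az":-0.023,"jaw":1},{"dx":3,"dy":-37,"dz":-23,"ax":-0.023,"ay":-0.004,"az":-0.023,"jaw":1},{"dx":4,"dy":-36,"dz":-23,"ax":-0.023,"ay":-0.004,"az":-0.023,"jaw":1},{"dx":5,"dy":-35,"dz":-24,"ax":-0.023,"ay":-0.004,"az":-0.023,"jaw":1},{"dx":5,"dy":-35,"dz":-25,"ax":-0.023,"ay":-0.004,"az":-0.023,"jaw":1},{"dx":6,"dy":-34,"dz":-26,"ax":-0.023,"ay":-0.004,"az":-0.023,"jaw":1},{"dx":0,"dy":0,"dz":0,"ax":0,"ay":0,"az":0,"jaw":1}]' ; python3 - <<'E'
from h import *
snap("wrist","w1")
E
```

```text
time: 1.35
eef_pos: [0.5349, 0.138, 0.2716]
ee_rot: [[0.264, -0.962, 0.065], [-0.021, 0.061, 0.998], [-0.964, -0.265, -0.004]]
wrist_force: [-0.4, 1.0, -0.3]
width: 0.0853
```

View pics/w1.png

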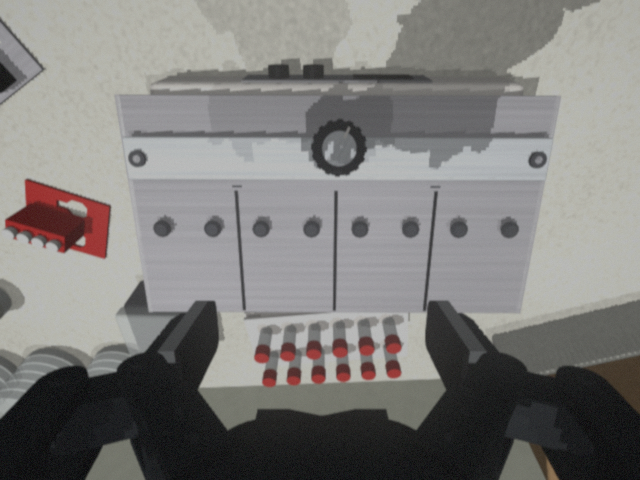

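The view shows all 8 stud heads in a row at v≈228 (u 163 to 510), the platform corners at (117,95), (560,97), (522,312) and (150,311), and the knob at (339,148). I'll take a second view from another spot to triangulate.

```bash
python3 -m inch '[{"dx":0,"dy":35,"dz":-30,"ax":0,"ay":0,"az":0,"jaw":1},{"dx":0,"dy":35,"dz":-30,"ax":0,"ay":0,"az":0,"jaw":1},{"dx":0,"dy":0,"dz":0,"ax":0,"ay":0,"az":0,"jaw":1},{"dx":0,"dy":0,"dz":0,"ax":0,"ay":0,"az":0,"jaw":1}]' ; cat >> h.py <<'E'
def blobs(im,box,thr,lo,hi,inv=True):
    x0,y0,x1,y1=box; g=cv2.cvtColor(im[y0:y1,x0:x1],cv2.COLOR_BGR2GRAY)
    m=np.uint8(g<thr)*255
    n,l,st,c=cv2.connectedComponentsWithStats(m)
    o=[(c[i]+[x0,y0],st[i]) for i in range(1,n) if lo<=st[i,4]<=hi]
    return sorted(o,key=lambda q:q[0][0])
E
python3 - <<'E'
from h import *
snap("wrist","w2")
p,im=load("w1")
for c,s in blobs(im,(130,200,540,260),85,80,400): print(c,s)
g=cv2.cvtColor(im,cv2.COLOR_BGR2GRAY); print(g[215:245,163],g[228,150:180])
E
```

```text
time: 1.8
eef_pos: [0.4575, 0.0838, 0.25]
ee_rot: [[0.258, -0.964, 0.064], [-0.02, 0.061, 0.998], [-0.966, -0.258, -0.003]]
wrist_force: [-0.1, 0.3, -0.3]
width: 0.0854
[162.38251366 227.45901639] [ 24  20  17  16 183]
[213.2109375 226.9453125] [ 75  21  16  15 128]
[238.33628319 228.68141593] [106   0   6  60 113]
[261.57272727 226.60909091] [123  21  16  15 110]
[311.34640523 227.62745098] [174  21  15  15 153]
[335.07272727 229.11818182] [204   0   3  60 110]
[359.54010695 228.09625668] [222  21  16  15 187]
[410.046875   228.41145833] [273  21  15  16 192]
[431.8778626  229.63358779] [298   0   8  60 131]
[458.415 228.55 ] [321  21  16  16 200]
[509.        228.7184466] [371  21  17  16 206]
[148 136 117 101  96  82  73  72  71  67  75  80  85  80  81  83  82  83
  84  80  79 101 135 152 158 158 160 160 159 162] [157 157 146 114  83  81  81  83  82  82  82  82  82  80  82  80  72  64
  70  69  76  90 103 110 125 147 157 156 158 155]
```

View pics/w2.png

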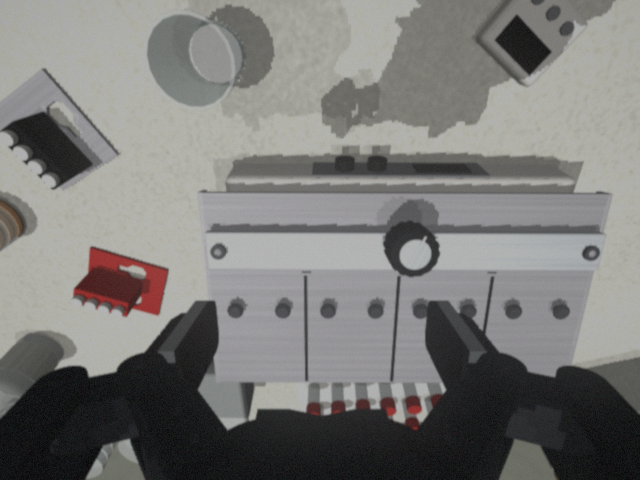

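```bash
cat >> h.py <<'E'
def edge(im,a,b,hw=6,n=80,trim=.04,sign=0):
    "sub-pixel straight edge near segment a-b -> homogeneous line; sign: +1 brighter on the left-normal side"
    g=cv2.GaussianBlur(cv2.cvtColor(im,cv2.COLOR_BGR2GRAY),(3,3),0).astype(np.float32)
    a=np.float64(a);b=np.float64(b);d=(b-a)/np.linalg.norm(b-a);nn=np.array([d[1],-d[0]])
    off=np.arange(-hw,hw+.01,.25);pts=[]
    for s in np.linspace(trim,1-trim,n):
        q=a+(b-a)*s; xy=(q+off[:,None]*nn).astype(np.float32)
        pr=cv2.remap(g,xy[:,0].copy(),xy[:,1].copy(),cv2.INTER_LINEAR).ravel(); gr=np.gradient(pr)
        gg=gr*sign if sign else np.abs(gr); k=gg.argmax()
        if gg[k]>2: 
            w=np.clip(gg[max(0,k-4):k+5],0,None); pts.append(q+nn*(off[max(0,k-4):k+5]@w/w.sum()))
    pts=np.float32(pts)
    for _ in range(3):
        vx,vy,x,y=cv2.fitLine(pts,cv2.DIST_HUBER,0,.01,.01).ravel()
        r=(pts-[x,y])@[vy,-vx]; pts=pts[np.abs(r)<max(.6,2*np.median(np.abs(r)))]
    return np.cross([x,y,1],[x+vx,y+vy,1]),len(pts),np.std(r)
def meet(l,m):
    p=np.cross(l,m);return p[:2]/p[2]
E
python3 - <<'E'
from h import *
E={"w1":dict(n=[(120,95),(557,97)],r=[(559,100),(523,308)],f=[(155,311),(518,312)],l=[(118,100),(149,308)]),
"w2":dict(n=[(205,192),(606,194)],r=[(609,197),(577,375)],f=[(225,381),(370,381)],l=[(202,197),(212,300)])}
C={}
ps=[]
for k,v in E.items():
    p,im=load(k);ps.append(p);L={}
    for e,(a,b) in v.items():
        L[e],n,s=edge(im,a,b); print(k,e,n,round(s,2))
    C[k]=np.array([meet(L['n'],L['l']),meet(L['n'],L['r']),meet(L['f'],L['r']),meet(L['f'],L['l'])]); print(C[k].round(1))
X=tri(ps,[C['w1'],C['w2']]); print(X.round(4))
print([np.linalg.norm(X[i]-X[(i+1)%4]).round(4) for i in range(4)], X.mean(0))
px=(X[2]+X[3]-X[0]-X[1]);py=(X[0]+X[3]-X[1]-X[2]);n=np.cross(px,py);n/=np.linalg.norm(n)
px/=np.linalg.norm(px);py/=np.linalg.norm(py)
print("tilt",np.degrees(np.arccos(n[2])),"yaw",np.degrees(np.arctan2(px[1],px[0])),np.degrees(np.arctan2(-py[0],py[1])), "pyz",py,px)
E
```

```text
w1 n 38 0.19
w1 r 59 0.23
w1 f 31 0.76
w1 l 13 0.22
[[119.3  89.6]
 [561.8  91.5]
 [520.1 312. ]
 [148.4 317.9]]
w2 n 75 0.21
w2 r 46 0.25
w2 f 28 0.31
w2 l 10 0.61
[[207.4 192.6]
 [612.2 194. ]
 [566.6 383.3]
 [223.3 382.3]]
[[ 0.4687 -0.0107  0.086 ]
 [ 0.4934  0.3246  0.0782]
 [ 0.6824  0.3171  0.1216]
 [ 0.6578 -0.0303  0.1277]]
[np.float64(0.3363), np.float64(0.194), np.float64(0.3484), np.float64(0.1947)] [0.5755655  0.15016116 0.10336845]
tilt 167.29819085818187 yaw -4.100515950562752 175.8580698647445 pyz [-0.07221254 -0.9971834   0.02026388] [ 0.9732237  -0.06977035  0.21901538]
```

```bash
python3 - <<'E'
from h import *
def tile(k,pts,r=20,f=9):
    p,im=load(k);o=[]
    for (x,y) in pts: o.append(cv2.resize(im[y-r:y+r,x-r:x+r],None,fx=f,fy=f,interpolation=cv2.INTER_NEAREST))
    return np.hstack(o)
a=tile("w1",[(117,95),(560,97)]);b=tile("w1",[(150,311),(522,312)])
c=tile("w2",[(202,192),(610,194)])
out=np.vstack([a,b,c]);cv2.imwrite("pics/t1.png",cv2.resize(out,None,fx=.55,fy=.55,interpolation=cv2.INTER_AREA))
E
```

```text
(no output)
```

View pics/t1.png

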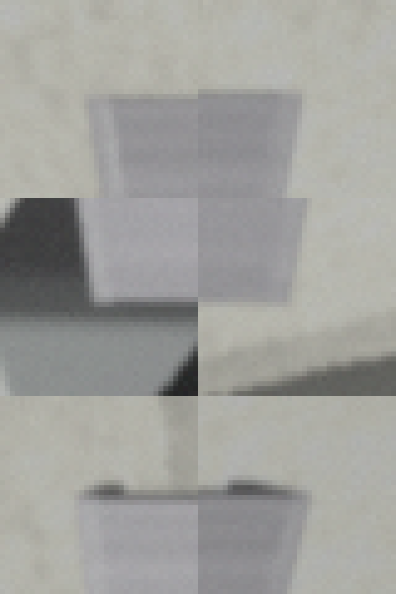

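```bash
cat > plat.py <<'E'
from h import *
def br(im): 
    d=im[:,:,0].astype(int)-im[:,:,2]; return cv2.merge([np.uint8(np.clip(128+4*d,0,255))]*3)
def dark(im,a,b,hw=5,n=60):
    "centre line of a thin dark line"
    g=255-cv2.cvtColor(im,cv2.COLOR_BGR2GRAY).astype(np.float32);a=np.float64(a);b=np.float64(b);d=(b-a)/np.linalg.norm(b-a);nn=np.array([d[1],-d[0]]);off=np.arange(-hw,hw+.01,.25);pts=[]
    for s in np.linspace(.03,.97,n):
        q=a+(b-a)*s;xy=(q+off[:,None]*nn).astype(np.float32);pr=cv2.remap(g,xy[:,0].copy(),xy[:,1].copy(),cv2.INTER_LINEAR).ravel()
        w=np.clip(pr-np.median(pr)-15,0,None)
        if w.sum()>20: pts.append(q+nn*(off@w/w.sum()))
    vx,vy,x,y=cv2.fitLine(np.float32(pts),cv2.DIST_HUBER,0,.01,.01).ravel()
    return np.cross([x,y,1],[x+vx,y+vy,1]),len(pts),np.std((np.float32(pts)-[x,y])@[vy,-vx])
E
python3 - <<'E'
from plat import *
E={"w1":dict(n=[(120,95),(555,96)],r=[(558,105),(524,303)],f=[(155,311),(518,312)],l=[(117,105),(147,303)]),
"w2":dict(n=[(207,192),(605,194)],r=[(609,202),(575,375)],f=[(257,381),(370,381)],l=[(202,202),(212,295)])}
D={"w1":[[(237,192),(244,308)],[(335.5,192),(335,308)],[(435,192),(427,308)]],
"w2":[[(306,278),(306.5,378)],[(398,278),(393,378)],[(491,278),(487,302)]]}
C={}
ps=[]
for k,v in E.items():
    p,im=load(k);ps.append(p);L={}
    cv2.imwrite(f"pics/br_{k}.png",br(im))
    for e,(a,b) in v.items():
        L[e],n,s=edge(br(im),a,b,hw=8); print(k,e,n,round(float(s),2))
    C[k]=np.array([meet(L['n'],L['l']),meet(L['n'],L['r']),meet(L['f'],L['r']),meet(L['f'],L['l'])])
    for a,b in D[k]:
        l,n,s=dark(im,a,b);print("dark",n,s); C[k]=np.vstack([C[k],meet(l,L['n']),meet(l,L['f'])])
    print(C[k].round(1))
X=tri(ps,[C['w1'],C['w2']]); print(X.round(4))
print([np.linalg.norm(X[i]-X[(i+1)%4]).round(4) for i in range(4)])
E
```

```text
w1 n 30 0.2
w1 r 71 0.23
w1 f 27 0.21
w1 l 69 0.26
dark 60 0.034513738
dark 60 0.028082352
dark 59 0.8940788
[[113.8  94.4]
 [561.1  95.7]
 [519.5 312.7]
 [148.2 311.3]
 [229.1  94.7]
 [244.1 311.7]
 [337.   95. ]
 [333.9 312. ]
 [445.1  95.3]
 [423.7 312.4]]
w2 n 42 0.21
w2 r 49 0.23
w2 f 40 0.22
w2 l 68 0.2
dark 60 0.028692275
dark 60 0.02654202
dark 60 0.016654545
[[196.7 191.3]
 [612.6 192.9]
 [566.  385.3]
 [215.7 381.1]
 [304.1 191.7]
 [306.2 382.2]
 [404.5 192.1]
 [390.9 383.2]
 [505.1 192.5]
 [475.6 384.2]]
[[ 0.4742 -0.0261  0.0687]
 [ 0.4983  0.3325  0.0678]
 [ 0.6798  0.3139  0.1254]
 [ 0.6616 -0.0382  0.1193]
 [ 0.4803  0.0664  0.0687]
 [ 0.6667  0.0543  0.1206]
 [ 0.4861  0.1528  0.0685]
 [ 0.6712  0.1401  0.122 ]
 [ 0.4919  0.2394  0.0684]
 [ 0.6757  0.2249  0.1234]]
[np.float64(0.3594), np.float64(0.1913), np.float64(0.3526), np.float64(0.1945)]
```

View pics/br_w1.png

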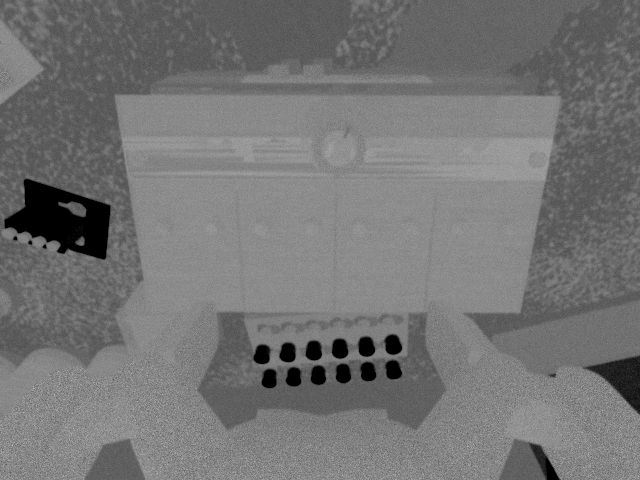

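```bash
cat > fit.py <<'E'
from plat import *
from scipy.optimize import least_squares
M=np.array([[-97,-178],[-97,178],[97,178],[97,-178],[-97,-86],[97,-86],[-97,0],[97,0],[-97,86],[97,86]])/1e3
M=np.c_[M,np.zeros(10)]
C={"w1":np.array([[113.8,94.4],[561.1,95.7],[519.5,312.7],[148.2,311.3],[229.1,94.7],[244.1,311.7],[337,95],[333.9,312],[np.nan]*2,[np.nan]*2]),
"w2":np.array([[196.7,191.3],[612.6,192.9],[566,385.3],[215.7,381.1],[304.1,191.7],[306.2,382.2],[404.5,192.1],[390.9,383.2],[505.1,192.5],[475.6,384.2]])}
def res(q,ks):
    X=M@Ro.from_euler("ZYX",q[3:]).as_matrix().T+q[:3]; r=[]
    for k in ks:
        e=proj(load(k)[0],X)-C[k]; r.append(e[~np.isnan(e)])
    return np.concatenate(r)
E
python3 - <<'E'
from fit import *
q0=[.575,.15,.096,-.065,-.26,0]
for ks in (["w1"],["w2"],["w1","w2"]):
    s=least_squares(res,q0,args=(ks,),loss="soft_l1")
    print(ks,s.x[:3].round(4),np.degrees(s.x[3:]).round(2),np.round(res(s.x,ks),1))
E
```

```text
['w1'] [0.5793 0.1464 0.0956] [ -3.81 -14.69   0.02] [-0.1 -0.2 -0.1 -0.1 -0.2  0.3  0.4  0.1 -0.  -0.1  0.2  0.1  0.  -0.1
 -0.1  0.2]
['w2'] [0.5787 0.1461 0.0958] [ -3.88 -15.23   0.27] [ 0.4 -0.2  0.2  0.6  1.  -0.8 -0.4  0.4 -0.1 -0.  -0.4  0.  -0.2  0.2
 -0.2 -0.2 -0.2  0.4  0.1 -0.5]
['w1', 'w2'] [0.579  0.1462 0.0956] [ -3.84 -15.02   0.17] [ 0.3 -0.5 -0.3 -0.4  0.2  0.7  0.  -0.1 -0.  -0.4 -0.2  0.1 -0.2 -0.4
 -0.4  0.3  0.4  0.3  0.1  0.7  0.6 -1.3 -0.1  0.5  0.   0.4 -0.1 -0.
 -0.1  0.5 -0.1 -0.4 -0.2  0.6  0.  -0.8]
```

```bash
cat >> h.py <<'E'
O=np.array([.579,.1462,.0956]); P=prot(np.radians(-3.84))
def W(x,y,z): return O+P@(np.array([x,y,z])/1e3)
def OWN(X): return (np.atleast_2d(X)-O)@P*1e3
E
python3 - <<'E'
from h import *
o=[]
for k,(x,y) in dict(w1=(341,148),w2=(416,255)).items():
    p,im=load(k);o.append(cv2.resize(im[y-35:y+35,x-35:x+35],None,fx=6,fy=6,interpolation=cv2.INTER_NEAREST))
    print(proj(p,np.array([W(-48,0,48),W(-48,0,44)])),proj(p,np.array([W(12,y,10) for y in (-151,-107,107,151)])).round(1))
cv2.imwrite("pics/kn.png",np.hstack(o)[:,:800])
p=camera_params("top");print(proj(p,np.array([W(12,y,10) for y in (-151,-107,107,151)])).round(1))
print(get_state()["qpos"])
E
```

```text
[[338.26599218 162.60584615]
 [338.03037636 162.10628817]] [[159.9 228.9]
 [210.9 229.1]
 [459.5 230.2]
 [510.7 230.4]]
[[413.66247598 266.2750876 ]
 [412.39658853 264.41282717]] [[234.1 311.6]
 [281.9 311.8]
 [514.8 312.9]
 [562.7 313.1]]
[[275.1 233.7]
 [255.5 232.2]
 [160.9 225.1]
 [141.6 223.6]]
[ 13.25876097  -4.41423456 -22.10105567  58.04992214  -4.49467738
  16.30712064]
```

View pics/kn.png

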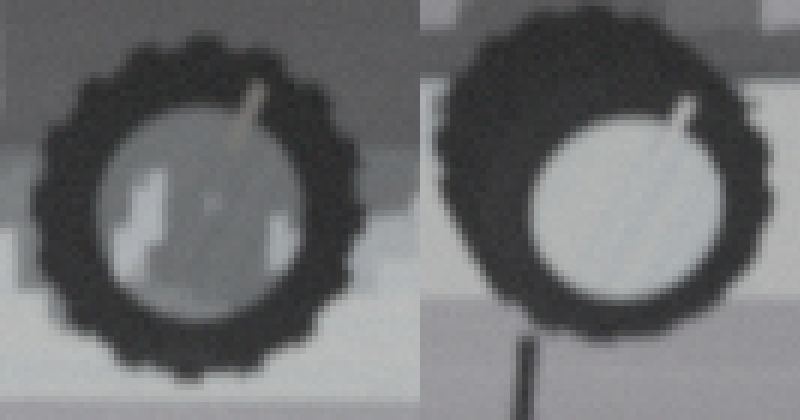

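```bash
python3 - <<'E'
from h import *
p1,_=load("w1");p2,_=load("w2")
print(OWN(tri([p1,p2],[(339.3,148.5),(415.2,254.5)])))
# bar edges on platform frame: bar long edges in w1 ~ rows 138 and 179
print(OWN(cast(p1,[(250,136.5),(250,180)],n=P[:,2],d=P[:,2]@W(0,0,5.3+8))))
print(OWN(cast(p2,[(300,235),(300,270)],n=P[:,2],d=P[:,2]@W(0,0,5.3+8))))
print(OWN(cast(p1,[(138,158.5),(538,159.5)],n=P[:,2],d=P[:,2]@W(0,0,14))))
E
```

```text
[[-57.64494878   0.47492643  48.03891203]]
[[-64.87958013 -68.39864691  13.3       ]
 [-30.73415648 -70.31221031  13.3       ]]
[[-62.52889516 -89.15584434  13.3       ]
 [-30.62191967 -89.58533904  13.3       ]]
[[ -47.63313308 -158.99158282   14.        ]
 [ -48.04401205  161.08630979   14.        ]]
```

```bash
python3 - <<'E'
from h import *
plan(W(-57.5,.3,95),toolrot(P))
E
```

```text
n 3 total tool shift now [ 84.1 -16.1  70.8] rotvec [ 0.004 -0.003 -0.001]
[28.  -5.4 23.6] [ 0.001 -0.001 -0.   ]
[28.1 -5.3 23.6] [ 0.001 -0.001 -0.   ]
[28.1 -5.3 23.5] [ 0.001 -0.001 -0.   ]
```

```bash
python3 -m inch '[{"dx":28,"dy":-5,"dz":24,"ax":0.001,"ay":-0.001,"az":0,"jaw":0.8},{"dx":28,"dy":-5,"dz":24,"ax":0.001,"ay":-0.001,"az":0,"jaw":0.8},{"dx":28,"dy":-5,"dz":23,"ax":0.001,"ay":-0.001,"az":0,"jaw":0.8},{"dx":0,"dy":0,"dz":0,"ax":0.14,"ay":0,"az":0,"jaw":0.8},{"dx":0,"dy":0,"dz":0,"ax":0.14,"ay":0,"az":0,"jaw":0.8},{"dx":0,"dy":0,"dz":0,"ax":0.14,"ay":0,"az":0,"jaw":0.8},{"dx":0,"dy":0,"dz":0,"ax":0.14,"ay":0,"az":0,"jaw":0.8},{"dx":0,"dy":0,"dz":0,"ax":0.14,"ay":0,"az":0,"jaw":0.8},{"dx":0,"dy":0,"dz":0,"ax":0.14,"ay":0,"az":0,"jaw":0.8},{"dx":0,"dy":0,"dz":0,"ax":0.14,"ay":0,"az":0,"jaw":0.8}]' 
python3 -m inch '[{"dx":0,"dy":0,"dz":0,"ax":0.14,"ay":0,"az":0,"jaw":0.8},{"dx":0,"dy":0,"dz":0,"ax":0.14,"ay":0,"az":0,"jaw":0.8},{"dx":0,"dy":0,"dz":0,"ax":0.14,"ay":0,"az":0,"jaw":0.8},{"dx":0,"dy":0,"dz":0,"ax":0.14,"ay":0,"az":0,"jaw":0.8},{"dx":0,"dy":0,"dz":0,"ax":0.14,"ay":0,"az":0,"jaw":0.8},{"dx":0,"dy":0,"dz":0,"ax":0.14,"ay":0,"az":0,"jaw":0.8},{"dx":0,"dy":0,"dz":0,"ax":0.14,"ay":0,"az":0,"jaw":0.8},{"dx":0,"dy":0,"dz":0,"ax":0.14,"ay":0,"az":0,"jaw":0.8},{"dx":0,"dy":0,"dz":0,"ax":0.14,"ay":0,"az":0,"jaw":0.8},{"dx":0,"dy":0,"dz":0,"ax":0,"ay":0,"az":0,"jaw":0.8}]' 
python3 - <<'E'
from h import *
s=get_state();print(s['qpos'],OWN(s['eef_pos']))
e=Ro.from_matrix(toolrot(P).T@s['ee_rot']).as_rotvec();print(e)
R=toolrot(P)@Ro.from_rotvec([2.24,0,0]).as_matrix()
plan(W(-57.5,.3,43),R)
E
```

```text
time: 2.85
eef_pos: [0.5048, 0.1673, 0.1702]
ee_rot: [[0.259, -0.461, 0.849], [-0.012, 0.877, 0.48], [-0.966, -0.135, 0.222]]
wrist_force: [0.4, -0.8, -0.6]
width: 0.0686
time: 3.85
eef_pos: [0.5095, 0.1801, 0.1701]
ee_rot: [[0.259, 0.699, 0.667], [-0.007, 0.692, -0.722], [-0.966, 0.182, 0.184]]
wrist_force: [-0.7, -0.4, -0.1]
width: 0.0683
[ 22.83923819   7.19371993 -21.92707051  47.17584864  -6.15615217
 158.37140127] [[-49.86725405  29.15199257  90.500851  ]]
[ 2.31266861 -0.00480811  0.01159001]
n 2 total tool shift now [ 47.2 -26.8  14.2] rotvec [-0.073 -0.007 -0.007]
[ 23.6 -13.4   7.1] [-0.036 -0.003 -0.004]
[ 23.7 -13.5   6.5] [-0.036 -0.003 -0.004]
```

```bash
python3 -m inch '[{"dx":0,"dy":-14,"dz":7,"ax":-0.036,"ay":-0.003,"az":-0.004,"jaw":0.8},{"dx":0,"dy":-13,"dz":7,"ax":-0.036,"ay":-0.003,"az":-0.004,"jaw":0.8},{"dx":0,"dy":0,"dz":0,"ax":0,"ay":0,"az":0,"jaw":0.8}]' >/dev/null
cat >> h.py <<'E'
def where(ang=0):
    s=get_state();e=Ro.from_matrix(toolrot(P).T@s['ee_rot']).as_rotvec()
    print("t",s["time"],"own",OWN(s['eef_pos']).round(1)[0],"rot",e.round(3),"F",(P.T@s["wrist_force"]).round(1),"M",(P.T@s["moment"]).round(2),"w",round(s["width"],4),"q6",s["qpos"][5].round(1))
def go(x,y,z,ang=0):
    where(); plan(W(x,y,z),toolrot(P)@Ro.from_rotvec([ang,0,0]).as_matrix())
E
python3 -c "
from h import *
go(-57.5,.3,43,2.24)"
python3 -m inch '[{"dx":0,"dy":0,"dz":0,"ax":-0.1,"ay":0,"az":0,"jaw":0.8}]' >/dev/null; python3 -c "
from h import *
go(-57.5,.3,43,2.24)"
python3 -m inch '[{"dx":0,"dy":0,"dz":0,"ax":0.1,"ay":0,"az":0,"jaw":0.8}]' >/dev/null; python3 -c "
from h import *
go(-57.5,.3,43,2.24)"
```

```text
t 4.15 own [-56.6   1.8  89.9] rot [2.222e+00 1.000e-03 1.000e-03] F [ 0.5 -0.1 -0.9] M [-0.02  0.23 -0.02] w 0.0682 q6 150.8
n 2 total tool shift now [46.9 -1.7  0.2] rotvec [ 0.018 -0.001  0.   ]
[23.5 -0.9  0.1] [ 0.009 -0.001  0.   ]
[23.5 -0.9  0.1] [ 0.009 -0.001  0.   ]
t 4.25 own [-56.3   2.5  90. ] rot [2.119e+00 0.000e+00 2.000e-03] F [-0.2 -0.3 -0.5] M [-0.03  0.2   0.02] w 0.0684 q6 145.0
n 2 total tool shift now [47.  -2.5  0.1] rotvec [ 0.121 -0.001 -0.   ]
[23.5 -1.3  0.1] [ 0.06  -0.001 -0.   ]
[23.5 -1.2  0.1] [ 0.06  -0.001 -0.   ]
t 4.35 own [-55.9   3.3  90. ] rot [ 2.211e+00 -0.000e+00  2.000e-03] F [0.5 0.5 0.1] M [-0.01  0.22 -0.01] w 0.068 q6 150.3
n 2 total tool shift now [47.  -3.4  0.6] rotvec [ 0.029 -0.002 -0.001]
[23.5 -1.7  0.3] [ 0.014 -0.001 -0.   ]
[23.5 -1.7  0.3] [ 0.014 -0.001 -0.   ]
```

```bash

python3 -m inch '[{"dx":24,"dy":-2,"dz":0,"ax":0.01,"ay":0,"az":0,"jaw":0.8},{"dx":18,"dy":-2,"dz":0,"ax":0.01,"ay":0,"az":0,"jaw":0.8}]' >/dev/null; python3 -c "
from h import *
where()"
python3 -m inch '[{"dx":0,"dy":0,"dz":0,"ax":0,"ay":0,"az":0,"jaw":0.8},{"dx":0,"dy":0,"dz":0,"ax":0,"ay":0,"az":0,"jaw":0.8},{"dx":0,"dy":0,"dz":0,"ax":0,"ay":0,"az":0,"jaw":0.8}]' >/dev/null; python3 -c "
from h import *
go(-57.5,.3,43,2.24)"
```

```text
t 4.55 own [-55.5   3.1  49.1] rot [ 2.229 -0.007  0.003] F [0.1 0.4 0.1] M [0.07 0.25 0.04] w 0.0683 q6 150.7
t 4.85 own [-55.8   4.8  48.3] rot [ 2.224 -0.005  0.004] F [ 0.   0.5 -0.1] M [-0.    0.23  0.01] w 0.0685 q6 150.6
n 1 total tool shift now [ 5.3 -4.6  1.3] rotvec [ 0.016 -0.002 -0.005]
[ 5.3 -4.6  1.3] [ 0.016 -0.002 -0.005]
```

```bash

python3 -m inch '[{"dx":5,"dy":-5,"dz":1.5,"ax":0.016,"ay":-0.002,"az":-0.005,"jaw":0.8},{"dx":0,"dy":-1,"dz":0,"ax":0,"ay":0,"az":0,"jaw":0.3},{"dx":0,"dy":-0.5,"dz":0,"ax":0,"ay":0,"az":0,"jaw":0.3},{"dx":0,"dy":-0.5,"dz":0,"ax":0,"ay":0,"az":0,"jaw":0.3},{"dx":0,"dy":-0.5,"dz":0,"ax":0,"ay":0,"az":0,"jaw":0.3},{"dx":0,"dy":-0.5,"dz":0,"ax":0,"ay":0,"az":0,"jaw":0.3}]' 60; python3 -c "
from h import *
go(-57.5,.3,43,2.24)"
```

```text
time: 5.45
eef_pos: [0.5109, 0.1502, 0.1243]
ee_rot: [[0.261, 0.649, 0.715], [-0.013, 0.743, -0.669], [-0.965, 0.166, 0.202]]
wrist_force: [8.2, 4.0, -11.6]
width: 0.0356
t 5.45 own [-58.5  -0.5  45.4] rot [ 2.239 -0.005  0.004] F [  4.7   4.6 -13.2] M [ 0.82 -0.75 -0.05] w 0.0356 q6 151.0
n 1 total tool shift now [2.4 1.3 0.3] rotvec [ 0.001 -0.001 -0.005]
[2.4 1.3 0.3] [ 0.001 -0.001 -0.005]
```

```bash

python3 -m inch '[{"dx":-0.1,"dy":0,"dz":0,"ax":-0.12,"ay":0,"az":0,"jaw":0.3},{"dx":-0.1,"dy":0,"dz":0,"ax":-0.12,"ay":0,"az":0,"jaw":0.3},{"dx":-0.1,"dy":0,"dz":0,"ax":-0.12,"ay":0,"az":0,"jaw":0.3},{"dx":-0.1,"dy":0,"dz":0,"ax":-0.12,"ay":0,"az":0,"jaw":0.3}]' >/dev/null; python3 -c "
from h import *
where()"
python3 -m inch '[{"dx":-0.1,"dy":0,"dz":0,"ax":-0.12,"ay":0,"az":0,"jaw":0.3},{"dx":-0.1,"dy":0,"dz":0,"ax":-0.12,"ay":0,"az":0,"jaw":0.3},{"dx":-0.1,"dy":0,"dz":0,"ax":-0.12,"ay":0,"az":0,"jaw":0.3},{"dx":-0.1,"dy":0,"dz":0,"ax":-0.12,"ay":0,"az":0,"jaw":0.3}]' >/dev/null; python3 -c "
from h import *
where()"
```

```text
t 5.85 own [-58.1  -0.6  45.8] rot [ 1.744 -0.007  0.002] F [-0.6  0.9 -2.6] M [ 0.29  0.13 -0.07] w 0.036 q6 122.6
t 6.25 own [-57.8  -0.5  46.5] rot [ 1.244 -0.007  0.   ] F [ 1.2  1.2 -3.2] M [ 0.33  0.15 -0.06] w 0.0357 q6 93.9
```

```bash

python3 -m inch '[{"dx":-0.1,"dy":0,"dz":0,"ax":-0.125,"ay":0,"az":0,"jaw":0.3},{"dx":-0.1,"dy":0,"dz":0,"ax":-0.125,"ay":0,"az":0,"jaw":0.3},{"dx":-0.1,"dy":0,"dz":0,"ax":-0.125,"ay":0,"az":0,"jaw":0.3},{"dx":-0.1,"dy":0,"dz":0,"ax":-0.125,"ay":0,"az":0,"jaw":0.3},{"dx":-0.1,"dy":0,"dz":0,"ax":-0.125,"ay":0,"az":0,"jaw":0.3},{"dx":-0.1,"dy":0,"dz":0,"ax":-0.125,"ay":0,"az":0,"jaw":0.3},{"dx":-0.1,"dy":0,"dz":0,"ax":-0.125,"ay":0,"az":0,"jaw":0.3},{"dx":-0.1,"dy":0,"dz":0,"ax":-0.125,"ay":0,"az":0,"jaw":0.3}]' >/dev/null; python3 -c "
from h import *
where()"
python3 -m inch '[{"dx":-0.1,"dy":0,"dz":0,"ax":-0.125,"ay":0,"az":0,"jaw":0.3},{"dx":-0.1,"dy":0,"dz":0,"ax":-0.125,"ay":0,"az":0,"jaw":0.3},{"dx":-0.1,"dy":0,"dz":0,"ax":-0.125,"ay":0,"az":0,"jaw":0.3},{"dx":-0.1,"dy":0,"dz":0,"ax":-0.125,"ay":0,"az":0,"jaw":0.3},{"dx":-0.1,"dy":0,"dz":0,"ax":-0.125,"ay":0,"az":0,"jaw":0.3},{"dx":-0.1,"dy":0,"dz":0,"ax":-0.125,"ay":0,"az":0,"jaw":0.3},{"dx":-0.1,"dy":0,"dz":0,"ax":-0.125,"ay":0,"az":0,"jaw":0.3},{"dx":-0.1,"dy":0,"dz":0,"ax":-0.125,"ay":0,"az":0,"jaw":0.3}]' >/dev/null; python3 -c "
from h import *
where()"
```

```text
t 7.05 own [-57.4  -0.1  47.9] rot [ 0.202 -0.008 -0.004] F [-0.4  2.1 -1.8] M [ 0.41  0.25 -0.05] w 0.0362 q6 34.1
t 7.85 own [-57.6   0.5  49.2] rot [-0.842 -0.008 -0.009] F [-0.9  1.2 -2.1] M [ 0.34  0.36 -0.07] w 0.0361 q6 -25.6
```

```bash

for i in 1 2 3; do :; done
python3 -m inch '[{"dx":-0.1,"dy":0,"dz":0,"ax":-0.12,"ay":0,"az":0,"jaw":0.3},{"dx":-0.1,"dy":0,"dz":0,"ax":-0.12,"ay":0,"az":0,"jaw":0.3}]' >/dev/null; python3 -c "
from h import *
where()"
python3 -m inch '[{"dx":-0.1,"dy":0,"dz":0,"ax":-0.12,"ay":0,"az":0,"jaw":0.3},{"dx":-0.1,"dy":0,"dz":0,"ax":-0.12,"ay":0,"az":0,"jaw":0.3}]' >/dev/null; python3 -c "
from h import *
where()"
python3 -m inch '[{"dx":-0.1,"dy":0,"dz":0,"ax":-0.12,"ay":0,"az":0,"jaw":0.3},{"dx":-0.1,"dy":0,"dz":0,"ax":-0.12,"ay":0,"az":0,"jaw":0.3}]' >/dev/null; python3 -c "
from h import *
where()"
```

```text
t 8.05 own [-57.8   0.6  49.5] rot [-1.092 -0.008 -0.01 ] F [-1.   1.3 -0.6] M [ 0.3   0.43 -0.04] w 0.036 q6 -40.0
t 8.25 own [-57.9   0.7  49.9] rot [-1.343 -0.007 -0.011] F [-0.5  1.9 -1.5] M [ 0.29  0.38 -0.09] w 0.0359 q6 -54.3
t 8.45 own [-58.1   0.7  50.2] rot [-1.593 -0.006 -0.012] F [-0.6  1.9 -1.9] M [ 0.21  0.49 -0.05] w 0.0362 q6 -68.7
```

```bash

python3 -m inch '[{"dx":0,"dy":0,"dz":0,"ax":0,"ay":0,"az":0,"jaw":0.8},{"dx":0,"dy":0,"dz":0,"ax":0,"ay":0,"az":0,"jaw":0.9},{"dx":0,"dy":0,"dz":0,"ax":0,"ay":0,"az":0,"jaw":0.9},{"dx":-30,"dy":0,"dz":0,"ax":0,"ay":0,"az":0,"jaw":1},{"dx":-40,"dy":0,"dz":0,"ax":0.14,"ay":0,"az":0,"jaw":1},{"dx":-20,"dy":0,"dz":0,"ax":0.14,"ay":0,"az":0,"jaw":1},{"dx":-20,"dy":0,"dz":0,"ax":0.14,"ay":0,"az":0,"jaw":1},{"dx":0,"dy":0,"dz":0,"ax":0,"ay":0,"az":0,"jaw":1}]' >/dev/null; python3 -c "
from h import *
where(); snap('wrist','w3')"
```

```text
t 9.25 own [-59.   -1.6 164.5] rot [-1.14  -0.007 -0.009] F [-0.   0.4 -1.3] M [-0.03  0.16  0.04] w 0.0852 q6 -41.4
```

View pics/w3.png

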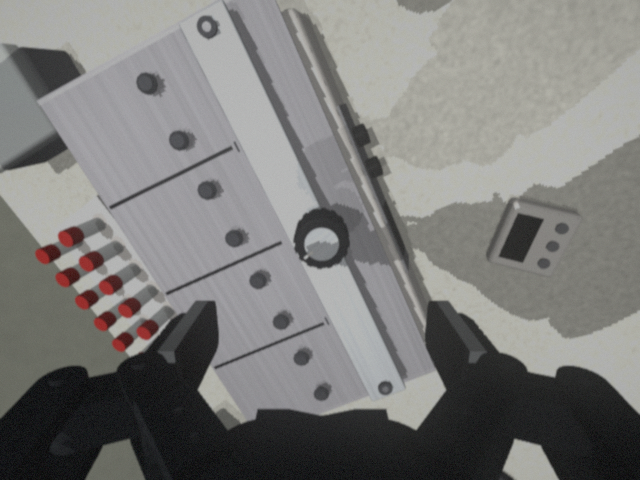

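```bash
cat >> h.py <<'E'
def goW(x,y,z,yaw,**k):
    R=np.c_[[0,0,-1],[-np.cos(yaw),-np.sin(yaw),0],[-np.sin(yaw),np.cos(yaw),0]]
    s=get_state();print("t",s["time"],"pos",s["eef_pos"].round(4),"F",s["wrist_force"].round(1),"w",round(s["width"],4),"q",s["qpos"].round(0)); plan(np.array([x,y,z]),R,**k)
E
python3 -c "
from h import *
goW(.44,-.17,.22,np.radians(24))"
```

```text
t 9.3 pos [0.4794 0.1511 0.2378] F [-0.8 -0.4  0.1] w 0.0855 q [ 21.   0. -19.  56.  -6. -42.]
n 8 total tool shift now [   9.4  303.3 -113.8] rotvec [ 0.656 -0.189  0.192]
[  1.2  37.9 -14.2] [ 0.082 -0.024  0.024]
[  1.7  36.6 -17.3] [ 0.082 -0.024  0.024]
[  2.1  35.  -20.3] [ 0.082 -0.024  0.024]
[  2.4  33.2 -23.1] [ 0.082 -0.024  0.024]
[  2.6  31.1 -25.8] [ 0.082 -0.024  0.024]
[  2.7  28.8 -28.4] [ 0.082 -0.024  0.024]
[  2.6  26.3 -30.7] [ 0.082 -0.024  0.024]
[  2.5  23.6 -32.8] [ 0.082 -0.024  0.024]
```

```bash

python3 -m inch '[{"dx":1,"dy":38,"dz":-14,"ax":0.082,"ay":-0.024,"az":0.024,"jaw":1},{"dx":2,"dy":37,"dz":-17,"ax":0.082,"ay":-0.024,"az":0.024,"jaw":1},{"dx":2,"dy":35,"dz":-20,"ax":0.082,"ay":-0.024,"az":0.024,"jaw":1},{"dx":2,"dy":33,"dz":-23,"ax":0.082,"ay":-0.024,"az":0.024,"jaw":1},{"dx":3,"dy":31,"dz":-26,"ax":0.082,"ay":-0.024,"az":0.024,"jaw":1},{"dx":3,"dy":29,"dz":-28,"ax":0.082,"ay":-0.024,"az":0.024,"jaw":1},{"dx":3,"dy":26,"dz":-31,"ax":0.082,"ay":-0.024,"az":0.024,"jaw":1},{"dx":3,"dy":24,"dz":-33,"ax":0.082,"ay":-0.024,"az":0.024,"jaw":1}]' >/dev/null; python3 -c "
from h import *
goW(.44,-.17,.22,np.radians(24))"
```

```text
t 10.1 pos [ 0.4351 -0.1773  0.2113] F [0.9 0.5 0.3] w 0.0852 q [-22.  10. -10.  71.   0. -46.]
n 1 total tool shift now [-8.7 -7.3  4.8] rotvec [-0.005  0.013 -0.012]
[-8.7 -7.3  4.8] [-0.005  0.013 -0.012]
```

```bash

python3 -m inch '[{"dx":-9,"dy":-7,"dz":5,"ax":-0.005,"ay":0.013,"az":-0.012,"jaw":1},{"dx":0,"dy":0,"dz":0,"ax":0,"ay":0,"az":0,"jaw":1}]' >/dev/null; python3 -c "
from h import *
snap('wrist','b1a')"
```

```text
(no output)
```

View pics/b1a.png

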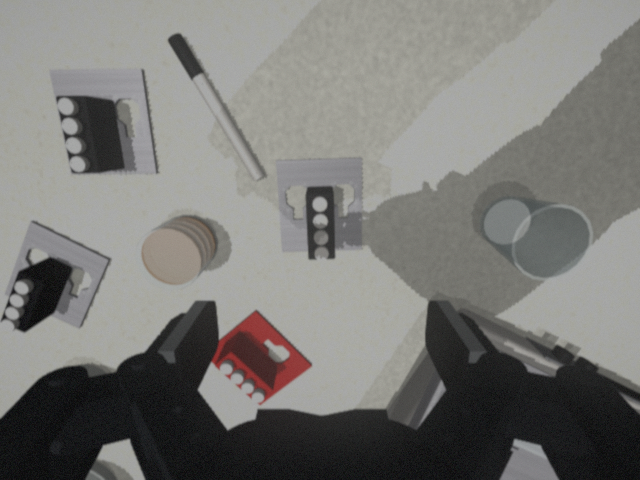

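```bash
cat > blk.py <<'E'
from plat import *
def block(name,nl,nr,fr,fl,zt=.004,ch=br,hw=5):
    "approx image corners: near-left, near-right, far-right, far-left -> block origin & yaw from edges on plate top"
    p,im=load(name); b=ch(im); nl,nr,fr,fl=map(np.float64,(nl,nr,fr,fl))
    L={}
    for k,(u,v) in dict(n=(nl,nr),r=(nr,fr),f=(fr,fl),l=(fl,nl)).items():
        L[k],n,s=edge(b,u,v,hw=hw,trim=.1); print(k,n,round(float(s),2),end="; ")
    c=np.array([meet(L['n'],L['l']),meet(L['n'],L['r']),meet(L['f'],L['r']),meet(L['f'],L['l'])]);print(c.round(1).tolist())
    X=cast(p,c,d=zt)
    print("sides",[round(1e3*np.linalg.norm(X[i]-X[(i+1)%4]),1) for i in range(4)])
    ex=(X[3]-X[0]+X[2]-X[1]);yaw1=np.arctan2(ex[1],ex[0]);ey=(X[1]-X[0]+X[2]-X[3]);yaw2=np.arctan2(-ey[0],ey[1])
    o=X.mean(0); m=(X[0]+X[1])/2; w=.5*(yaw1+yaw2); o2=m+.045*np.array([np.cos(w),np.sin(w),0])
    print("origin",o.round(4),"from near edge",o2.round(4),"yaw",yaw1.round(4),yaw2.round(4)); return o,w
E
python3 - <<'E'
from blk import *
block("b1a",(277,159),(361,157),(365,250),(282,252))
_,im=load("b1a"); cv2.imwrite("pics/b1z.png",cv2.resize(np.hstack([im[140:270,260:385],br(im)[140:270,260:385]]),None,fx=3,fy=3,interpolation=cv2.INTER_CUBIC))
E
```

```text
n 77 0.23; r 69 0.16; f 34 0.31; l 63 0.23; [[275.6, 160.0], [361.5, 157.1], [361.4, 249.1], [281.2, 251.4]]
sides [np.float64(79.9), np.float64(89.9), np.float64(80.2), np.float64(89.6)]
origin [ 0.4336 -0.1782  0.004 ] from near edge [ 0.4337 -0.1781  0.004 ] yaw 0.439 0.4413
```

View pics/b1z.png

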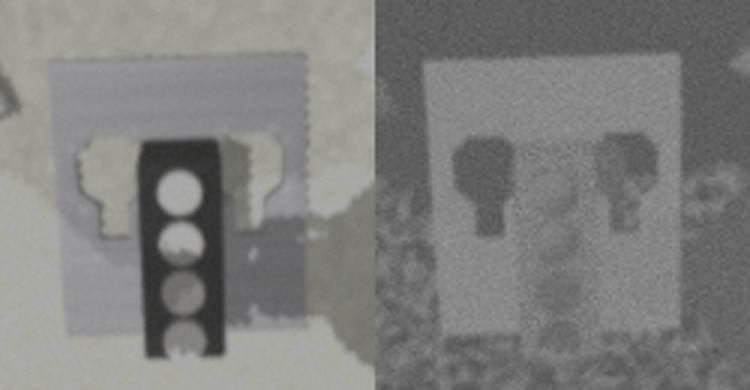

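```bash
python3 - <<'E'
from blk import *
pw,_=load("b1a");pt=camera_params("top")
w=np.array([(180,192),(181,243)])/3+[260,140];t=np.array([(156,422),(146,401)])/3.6+[310,190]
X=tri([pw,pt],[w,t]);print("caps",X.round(4)); 
c,s=np.cos(.44),np.sin(.44);print(((X-[.4336,-.1782,0])@np.array([[c,-s,0],[s,c,0],[0,0,1]])*1e3).round(1))
goW(.4426,-.1739,.10,.44)
E
```

```text
caps [[ 0.4218 -0.1821  0.0541]
 [ 0.435  -0.1759  0.0535]]
[[-12.3   1.5  54.1]
 [  2.2   1.5  53.5]]
t 10.35 pos [ 0.4378 -0.1748  0.2166] F [-0.8  0.4 -1.7] w 0.0852 q [-22.  10. -10.  71.  -0. -45.]
n 3 total tool shift now [116.5  -5.4  -1.5] rotvec [-0.029  0.004 -0.005]
[38.8 -1.8 -0.5] [-0.01   0.001 -0.002]
[38.9 -1.7 -0.5] [-0.01   0.001 -0.002]
[38.9 -1.6 -0.4] [-0.01   0.001 -0.002]
```

```bash
python3 -m inch '[{"dx":39,"dy":-2,"dz":0,"ax":-0.01,"ay":0.001,"az":-0.002,"jaw":0.75},{"dx":39,"dy":-2,"dz":0,"ax":-0.01,"ay":0.001,"az":-0.002,"jaw":0.75},{"dx":38,"dy":-1,"dz":0,"ax":-0.01,"ay":0.001,"az":-0.002,"jaw":0.75},{"dx":0,"dy":0,"dz":0,"ax":0,"ay":0,"az":0,"jaw":0.75}]' >/dev/null; python3 -c "
from h import *
goW(.4426,-.1739,.036,.44)"
```

```text
t 10.75 pos [ 0.4422 -0.1692  0.0965] F [-0.3 -0.6  0.4] w 0.0645 q [-21.  14. -23.  53.   0. -47.]
n 2 total tool shift now [60.5  1.8 -4.4] rotvec [ 0.012 -0.     0.002]
[30.2  0.9 -2.2] [ 0.006 -0.     0.001]
[30.2  0.9 -2.2] [ 0.006 -0.     0.001]
```

```bash
python3 -m inch '[{"dx":30,"dy":0.5,"dz":-3.5,"ax":0.006,"ay":0,"az":0.001,"jaw":0.75},{"dx":26,"dy":0.5,"dz":-3,"ax":0.006,"ay":0,"az":0.001,"jaw":0.75},{"dx":0,"dy":0,"dz":-1,"ax":0,"ay":0,"az":0,"jaw":0.75}]' >/dev/null; python3 -c "
from h import *
goW(.4426,-.1739,.036,.44)"
```

```text
t 11.05 pos [ 0.4462 -0.1747  0.0426] F [-0.4 -0.4  1. ] w 0.0638 q [-21.  18. -26.  46.  -0. -47.]
n 1 total tool shift now [6.6 2.9 2.2] rotvec [ 0.006 -0.002  0.001]
[6.6 2.9 2.2] [ 0.006 -0.002  0.001]
```

```bash
python3 -m inch '[{"dx":6.5,"dy":3,"dz":1,"ax":0.006,"ay":-0.002,"az":0.001,"jaw":0.75},{"dx":0,"dy":0,"dz":-0.5,"ax":0,"ay":0,"az":0,"jaw":0.1},{"dx":0,"dy":0,"dz":-0.5,"ax":0,"ay":0,"az":0,"jaw":0.1},{"dx":0,"dy":0,"dz":-0.5,"ax":0,"ay":0,"az":0,"jaw":0.1},{"dx":0,"dy":0,"dz":0,"ax":0,"ay":0,"az":0,"jaw":0.1},{"dx":0,"dy":0,"dz":0,"ax":0,"ay":0,"az":0,"jaw":0.1}]' 60 >/dev/null; python3 -c "
from h import *
goW(.4426,-.1739,.036,.44)"
```

```text
t 11.65 pos [ 0.4465 -0.1766  0.0421] F [ 0.2 -0.  -2.7] w 0.0227 q [-22.  18. -26.  45.   0. -47.]
n 1 total tool shift now [6.1 2.4 4.1] rotvec [ 0.002 -0.004  0.005]
[6.1 2.4 4.1] [ 0.002 -0.004  0.005]
```

```bash
python3 -m inch '[{"dx":-15,"dy":0,"dz":0,"ax":0,"ay":0,"az":0,"jaw":0.1},{"dx":-30,"dy":0,"dz":0,"ax":0,"ay":0,"az":0,"jaw":0.1},{"dx":-40,"dy":0,"dz":0,"ax":0,"ay":0,"az":0,"jaw":0.1},{"dx":-40,"dy":0,"dz":0,"ax":0,"ay":0,"az":0,"jaw":0.1},{"dx":-40,"dy":0,"dz":0,"ax":0,"ay":0,"az":0,"jaw":0.1},{"dx":0,"dy":0,"dz":0,"ax":0,"ay":0,"az":0,"jaw":0.1}]' 60 >/dev/null; python3 -c "
from h import *
snap('wrist','h1')
goW(.4426,-.1739,.2,.44)"
```

```text
t 12.3 pos [ 0.4426 -0.1753  0.2096] F [ 0.1  0.4 -3.8] w 0.0225 q [-22.  10. -10.  70.   0. -47.]
n 1 total tool shift now [ 9.6 -0.6  1.3] rotvec [ 0.002  0.001 -0.001]
[ 9.6 -0.6  1.3] [ 0.002  0.001 -0.001]
```

View pics/h1.png

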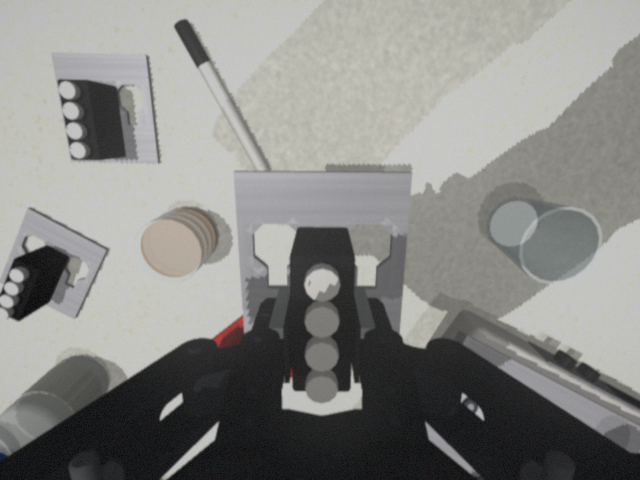

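```bash
cat >> blk.py <<'E'
from scipy.optimize import brentq
def held(name,nl,nr,r2,l2,hw=5):
    p,im=load(name);b=br(im);L={}
    for k,(u,v) in dict(n=(nl,nr),r=(nr,r2),l=(nl,l2)).items():
        L[k],n,s=edge(b,u,v,hw=hw,trim=.08); print(k,n,round(float(s),2),end="; ")
    a,c=meet(L['n'],L['l']),meet(L['n'],L['r'])
    def at(l,v): return np.array([-(l[1]*v+l[2])/l[0],v])
    pts=np.array([a,c,at(L['r'],r2[1]),at(L['l'],l2[1])]);print(pts.round(1).tolist())
    R=p["rot"];pos=p["pos"];ax=R[:,0]
    def T(d): return (cast(p,pts,n=ax,d=ax@pos+d)-pos)@R*1e3
    f=lambda d:(lambda X:np.linalg.norm(X[1]-X[0])-80)(T(d))
    d=brentq(f,.01,.08);X=T(d);m=(X[0]+X[1])/2
    w=X[1]-X[0];yaw=np.arctan2(w[1],w[2]); 
    # also width farther back (pitch check)
    print("plate top at tool x",round(d*1e3,1),"origin in tool: y",round(m[1]-45,1),"z",round(m[2],1),"yaw err",yaw.round(3),"side dirs",[(np.arctan2(*( (X[i]-X[j])[[2,1]]))).round(3) for i,j in((0,3),(1,2))],"width back",round(X[2][2]-X[3][2],1))
E
python3 - <<'E'
from blk import *
held("h1",(235,172),(411,171),(404,290),(241,290))
_,im=load("h1"); cv2.imwrite("pics/z.png",cv2.resize(im[150:350,220:430],None,fx=3,fy=3))
E
```

```text
n 78 0.26; r 69 0.25; l 38 0.25; [[233.3, 170.5], [411.9, 171.9], [402.3, 290.0], [240.6, 290.0]]
plate top at tool x 34.9 origin in tool: y 10.9 z -0.6 yaw err -0.008 side dirs [np.float64(0.01), np.float64(0.007)] width back 80.2
```

View pics/z.png

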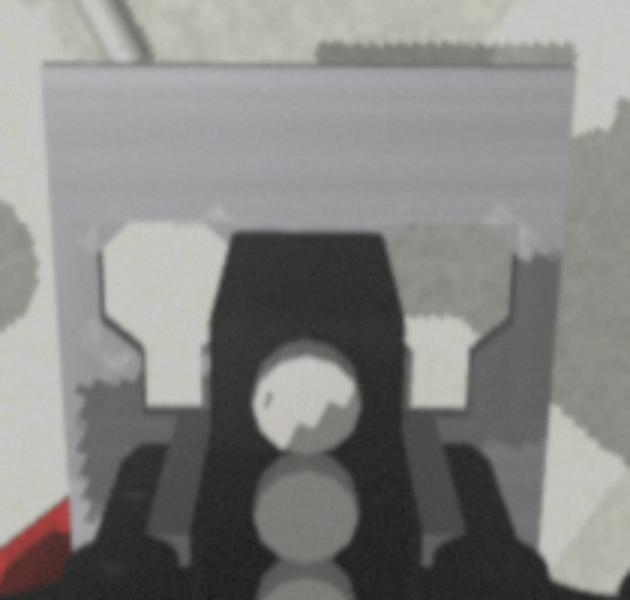

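```bash
python3 - <<'E'
from h import *
where();print(W(33,129.6,110))
go(33,129.6,115)
E
```

```text
t 12.3 own [ -81.1 -330.   139.8] rot [-0.506 -0.068  0.257] F [-1.   0.4 -3.7] M [ 0.05 -0.04  0.05] w 0.0225 q6 -46.9
[0.59107719 0.27528098 0.21039287]
t 12.3 own [ -81.1 -330.   139.8] rot [-0.506 -0.068  0.257] F [-1.   0.4 -3.7] M [ 0.05 -0.04  0.05] w 0.0225 q6 -46.9
n 11 total tool shift now [  -5.4 -325.7  344.5] rotvec [ 0.506  0.068 -0.257]
[ -0.5 -29.6  31.3] [ 0.046  0.006 -0.023]
[ -0.  -28.1  32.6] [ 0.046  0.006 -0.023]
[  0.4 -26.6  33.9] [ 0.046  0.006 -0.023]
[  0.8 -25.   35.1] [ 0.046  0.006 -0.023]
[  1.2 -23.3  36.2] [ 0.046  0.006 -0.023]
[  1.5 -21.6  37.3] [ 0.046  0.006 -0.023]
[  1.7 -19.9  38.2] [ 0.046  0.006 -0.023]
[  1.9 -18.   39.1] [ 0.046  0.006 -0.023]
[  2.1 -16.2  39.9] [ 0.046  0.006 -0.023]
[  2.2 -14.3  40.6] [ 0.046  0.006 -0.023]
[  2.2 -12.3  41.2] [ 0.046  0.006 -0.023]
```

```bash
python3 -m inch '[{"dx":-2,"dy":-29,"dz":31,"ax":0.046,"ay":0.006,"az":-0.023,"jaw":0.1},{"dx":-1,"dy":-28,"dz":32,"ax":0.046,"ay":0.006,"az":-0.023,"jaw":0.1},{"dx":0,"dy":-26,"dz":33,"ax":0.046,"ay":0.006,"az":-0.023,"jaw":0.1},{"dx":1,"dy":-25,"dz":35,"ax":0.046,"ay":0.006,"az":-0.023,"jaw":0.1},{"dx":1,"dy":-23,"dz":36,"ax":0.046,"ay":0.006,"az":-0.023,"jaw":0.1},{"dx":1,"dy":-21,"dz":37,"ax":0.046,"ay":0.006,"az":-0.023,"jaw":0.1}]' 90 >/dev/null; python3 -c "
from h import *
go(33,129.6,115)"
```

```text
t 12.9 own [-22.6 -79.  120.6] rot [-0.211 -0.029  0.127] F [-0.3 -0.  -4.2] M [-0.06  0.12 -0.06] w 0.0221 q6 -0.3
n 5 total tool shift now [  1.6 -98.5 192.1] rotvec [ 0.211  0.029 -0.127]
[  0.3 -19.7  38.4] [ 0.042  0.006 -0.025]
[  0.6 -18.1  39.2] [ 0.042  0.006 -0.025]
[  0.8 -16.4  40. ] [ 0.042  0.006 -0.025]
[  0.9 -14.6  40.6] [ 0.042  0.006 -0.025]
[  1.1 -12.9  41.2] [ 0.042  0.006 -0.025]
```

```bash
python3 -m inch '[{"dx":0,"dy":-20,"dz":38,"ax":0.042,"ay":0.006,"az":-0.025,"jaw":0.1},{"dx":0,"dy":-18,"dz":39,"ax":0.042,"ay":0.006,"az":-0.025,"jaw":0.1},{"dx":1,"dy":-16,"dz":39,"ax":0.042,"ay":0.006,"az":-0.025,"jaw":0.1},{"dx":1,"dy":-14,"dz":36,"ax":0.042,"ay":0.006,"az":-0.025,"jaw":0.1},{"dx":1,"dy":-12,"dz":32,"ax":0.042,"ay":0.006,"az":-0.025,"jaw":0.1},{"dx":0,"dy":0,"dz":0,"ax":0,"ay":0,"az":0,"jaw":0.1}]' 90 >/dev/null; python3 -c "
from h import *
go(33,129.6,75)"
```

```text
t 13.5 own [ 25.5 125.6 103.4] rot [0.004 0.006 0.01 ] F [-2.2 -1.1 -4.1] M [-0.05  0.43  0.03] w 0.0217 q6 31.8
n 1 total tool shift now [28.3 -7.7  4.2] rotvec [-0.004 -0.006 -0.01 ]
[28.3 -7.7  4.2] [-0.004 -0.006 -0.01 ]
```

```bash
python3 -m inch '[{"dx":14,"dy":-5,"dz":2.5,"ax":-0.004,"ay":-0.006,"az":-0.01,"jaw":0.1},{"dx":12,"dy":-4,"dz":2,"ax":0,"ay":0,"az":0,"jaw":0.1},{"dx":0,"dy":0,"dz":0,"ax":0,"ay":0,"az":0,"jaw":0.1},{"dx":0,"dy":0,"dz":0,"ax":0,"ay":0,"az":0,"jaw":0.1}]' 90 >/dev/null; python3 -c "
from h import *
snap('wrist','s4a')
go(33,129.6,55)"
```

```text
t 13.95 own [ 30.  128.6  70.6] rot [-0.003  0.005  0.008] F [-0.9  0.1 -4.6] M [-0.01  0.43 -0.01] w 0.0221 q6 31.0
n 1 total tool shift now [15.6 -3.1  1. ] rotvec [ 0.003 -0.005 -0.008]
[15.6 -3.1  1. ] [ 0.003 -0.005 -0.008]
```

View pics/s4a.png

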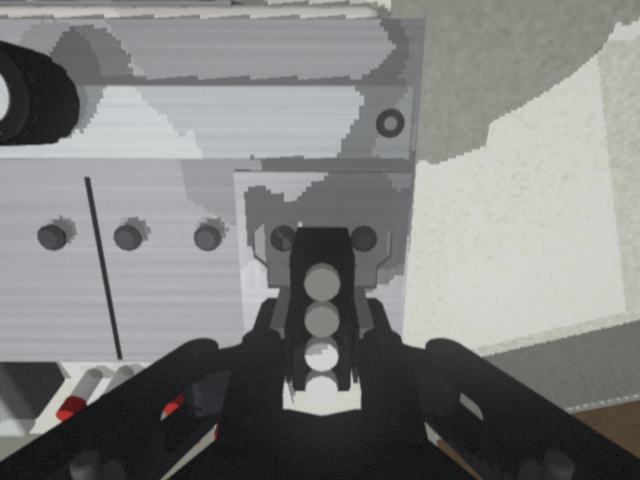

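```bash
python3 -m inch '[{"dx":15,"dy":-3.5,"dz":0.5,"ax":0.003,"ay":-0.005,"az":-0.008,"jaw":0.1},{"dx":0,"dy":-0.5,"dz":0,"ax":0,"ay":0,"az":0,"jaw":0.1}]' 90 >/dev/null; python3 -c "
from h import *
go(33,129.6,42)"
```

```text
t 14.15 own [ 34.2 128.3  56.2] rot [ 0.001 -0.    -0.   ] F [-1.8  0.  -4.3] M [-0.06  0.54  0.06] w 0.0218 q6 30.7
n 1 total tool shift now [14.2  1.2  1.3] rotvec [-0.001  0.     0.   ]
[14.2  1.2  1.3] [-0.001  0.     0.   ]
```

```bash
python3 -m inch '[{"dx":6,"dy":1.5,"dz":1.2,"ax":0,"ay":0,"az":0,"jaw":0.1}]' 90 >/dev/null; python3 -c "
from h import *
go(33,129.6,42)
snap('wrist','s4b')"
```

```text
t 14.25 own [ 33.7 129.6  51.5] rot [ 0.002 -0.001 -0.002] F [ 1.   1.4 -3.2] M [-0.    0.44  0.05] w 0.0218 q6 30.8
n 1 total tool shift now [9.5 0.7 0. ] rotvec [-0.002  0.001  0.002]
[9.5 0.7 0. ] [-0.002  0.001  0.002]
```

```bash
python3 - <<'E'
from h import *
_,im=load("s4b"); cv2.imwrite("pics/z.png",cv2.resize(im[150:310,225:425],None,fx=4,fy=4))
E
```

```text
(no output)
```

View pics/z.png

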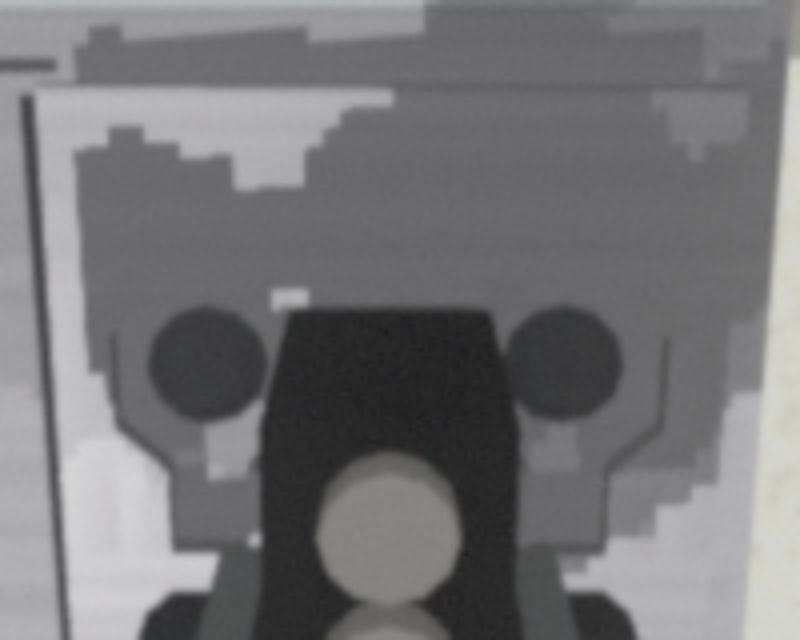

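```bash
python3 -m inch '[{"dx":6,"dy":1,"dz":0.2,"ax":0,"ay":0,"az":0,"jaw":0.1}]' 90 >/dev/null; python3 -c "
from h import *
go(33,129.6,39)"
python3 -m inch '[{"dx":4,"dy":0.5,"dz":0,"ax":0,"ay":0,"az":0,"jaw":0.1}]' 90 >/dev/null; python3 -c "
from h import *
go(33,129.6,39)"
```

```text
t 14.4 own [ 31.8 129.8  44.4] rot [ 0.001 -0.001 -0.001] F [-0.2  0.5 -3.3] M [-0.    0.42 -0.01] w 0.0222 q6 30.8
n 1 total tool shift now [ 5.4 -1.2 -0.2] rotvec [-0.001  0.001  0.001]
[ 5.4 -1.2 -0.2] [-0.001  0.001  0.001]
t 14.5 own [ 31.1 129.9  41.6] rot [ 0.001 -0.001 -0.001] F [-24.4 -13.3  65.7] M [-3.11  4.94 -0.  ] w 0.0223 q6 30.8
n 1 total tool shift now [ 2.6 -1.9 -0.3] rotvec [-0.001  0.001  0.001]
[ 2.6 -1.9 -0.3] [-0.001  0.001  0.001]
```

```bash
python3 -m inch '[{"dx":-0.4,"dy":0,"dz":0,"ax":0,"ay":0,"az":0,"jaw":0.1}]' 90 >/dev/null; python3 -c "
from h import *
where()
_,im=snap('wrist','s4c');cv2.imwrite('pics/z.png',cv2.resize(im[150:310,225:425],None,fx=4,fy=4))"
```

```text
t 14.6 own [ 31.1 129.9  42.5] rot [ 0.001 -0.001 -0.001] F [-1.2 -0.8 -2.5] M [-0.01  0.41  0.01] w 0.0226 q6 30.8
```

View pics/z.png

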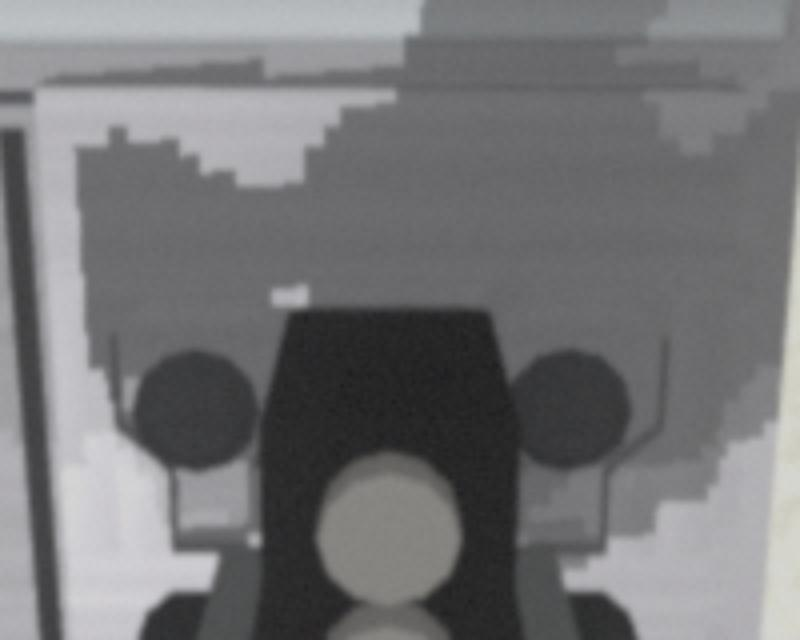

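```bash
python3 -m inch '[{"dx":0.5,"dy":4,"dz":-0.2,"ax":0,"ay":0,"az":0,"jaw":0.1},{"dx":0.3,"dy":4,"dz":0,"ax":0,"ay":0,"az":0,"jaw":0.1}]' 90 >/dev/null; python3 -c "
from h import *
go(14.9,129.6,42)"
python3 -m inch '[{"dx":0.3,"dy":4,"dz":0,"ax":0,"ay":0,"az":0,"jaw":0.1}]' 90 >/dev/null; python3 -c "
from h import *
go(14.9,129.6,42)"
```

```text
t 14.85 own [ 23.5 130.   41.8] rot [ 0.001 -0.002 -0.003] F [ 2.8 -0.8  0.6] M [-0.24 -0.2   0.11] w 0.0223 q6 31.2
n 1 total tool shift now [-0.2  8.6 -0.4] rotvec [-0.001  0.002  0.003]
[-0.2  8.6 -0.4] [-0.001  0.002  0.003]
t 14.95 own [ 19.8 130.1  41.8] rot [ 0.001 -0.002 -0.004] F [ 2.6 -0.9  2.9] M [-0.2  -0.35  0.16] w 0.022 q6 31.4
n 1 total tool shift now [-0.3  4.9 -0.5] rotvec [-0.001  0.002  0.004]
[-0.3  4.9 -0.5] [-0.001  0.002  0.004]
```

```bash
python3 -m inch '[{"dx":0.2,"dy":4,"dz":-0.5,"ax":0,"ay":0,"az":0.002,"jaw":0.1}]' 90 >/dev/null; python3 -c "
from h import *
go(14.9,129.6,42)"
python3 -m inch '[{"dx":0.2,"dy":1.5,"dz":-0.3,"ax":0,"ay":0,"az":0.002,"jaw":0.1}]' 90 >/dev/null; python3 -c "
from h import *
go(14.9,129.6,42)"
```

```text
t 15.05 own [ 15.8 129.8  41.8] rot [ 0.001 -0.002 -0.003] F [ 1.9 -0.7  0.7] M [-0.09 -0.16  0.09] w 0.0222 q6 31.5
n 1 total tool shift now [-0.2  0.9 -0.2] rotvec [-0.001  0.002  0.003]
[-0.2  0.9 -0.2] [-0.001  0.002  0.003]
t 15.15 own [ 14.2 129.6  41.8] rot [ 0.001 -0.002 -0.002] F [ 7.2  1.2 -1.9] M [-0.06 -1.32  0.16] w 0.0222 q6 31.6
n 1 total tool shift now [-0.2 -0.7 -0. ] rotvec [-0.001  0.002  0.002]
[-0.2 -0.7 -0. ] [-0.001  0.002  0.002]
```

One more nudge to feel the stop.

```bash
python3 -m inch '[{"dx":0.2,"dy":1,"dz":-0.2,"ax":0,"ay":0,"az":0.002,"jaw":0.1}]' 90 >/dev/null; python3 -c "
from h import *
where()
_,im=snap('wrist','s4d');cv2.imwrite('pics/z.png',cv2.resize(im[130:310,225:425],None,fx=3,fy=3))"
```

```text
t 15.25 own [ 14.  129.7  42. ] rot [ 0.001 -0.003 -0.001] F [11.4  0.6 -5. ] M [ 0.07 -2.12  0.17] w 0.0224 q6 31.6
```

View pics/z.png

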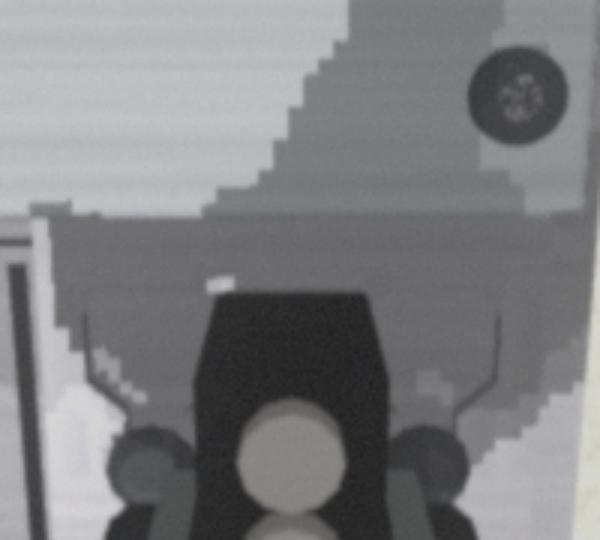

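```bash
python3 -m inch '[{"dx":0,"dy":-0.3,"dz":0,"ax":0,"ay":0,"az":0,"jaw":0.1},{"dx":0,"dy":0,"dz":0,"ax":0,"ay":0,"az":0,"jaw":0.6},{"dx":0,"dy":0,"dz":0,"ax":0,"ay":0,"az":0,"jaw":0.6},{"dx":0,"dy":0,"dz":0,"ax":0,"ay":0,"az":0,"jaw":0.6},{"dx":-10,"dy":0,"dz":0,"ax":0,"ay":0,"az":0,"jaw":0.6},{"dx":-30,"dy":0,"dz":0,"ax":0,"ay":0,"az":0,"jaw":0.7},{"dx":-40,"dy":0,"dz":0,"ax":0,"ay":0,"az":0,"jaw":1},{"dx":-30,"dy":5,"dz":0,"ax":0,"ay":0,"az":0,"jaw":1},{"dx":0,"dy":0,"dz":0,"ax":0,"ay":0,"az":0,"jaw":1}]' 90 >/dev/null; python3 -c "
from h import *
where()
_,im=snap('wrist','s4e')"
```

```text
t 16.2 own [  7.4 128.5 157.3] rot [ 0.002 -0.002  0.002] F [ 1.7 -0.1  0.7] M [0.02 0.16 0.02] w 0.0858 q6 33.5
```

View pics/s4e.png

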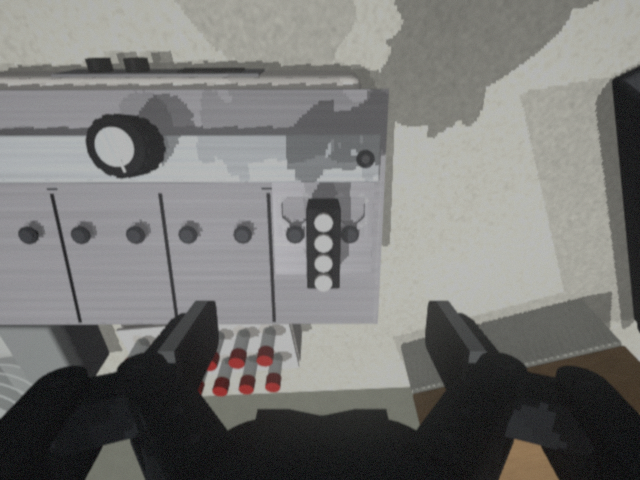

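Block 1 is home on station 4: the caps line up at (322,250) and the studs sit at the slot ends. Next is the block near (.447,-.373).

```bash
python3 - <<'E'
from blk import *
block("h1",(53,54),(148,54),(158,163),(75,162))
goW(.445,-.37,.22,.44)
E
```

```text
n 39 0.05; r 67 0.29; f 68 0.26; l 76 0.25; [[50.6, 53.5], [147.2, 53.9], [159.2, 162.6], [70.3, 161.0]]
sides [np.float64(81.4), np.float64(90.0), np.float64(81.3), np.float64(88.8)]
origin [ 0.4415 -0.3858  0.004 ] from near edge [ 0.4417 -0.3855  0.004 ] yaw 0.4221 0.4309
t 16.25 pos [0.5542 0.2765 0.2477] F [-0.2 -0.1  0.3] w 0.0856 q [30. 15. -0. 62. -8. 33.]
n 15 total tool shift now [   9.3   69.6 -652.4] rotvec [-0.505 -0.064  0.253]
[  0.6   4.6 -43.5] [-0.034 -0.004  0.017]
[  0.5   6.1 -43.3] [-0.034 -0.004  0.017]
[  0.5   7.5 -43.1] [-0.034 -0.004  0.017]
[  0.4   9.  -42.8] [-0.034 -0.004  0.017]
[  0.4  10.4 -42.5] [-0.034 -0.004  0.017]
[  0.4  11.8 -42.1] [-0.034 -0.004  0.017]
[  0.4  13.2 -41.7] [-0.034 -0.004  0.017]
[  0.5  14.6 -41.2] [-0.034 -0.004  0.017]
[  0.6  16.  -40.7] [-0.034 -0.004  0.017]
[  0.7  17.4 -40.2] [-0.034 -0.004  0.017]
[  0.8  18.7 -39.5] [-0.034 -0.004  0.017]
[  1.   20.  -38.9] [-0.034 -0.004  0.017]
[  1.2  21.3 -38.2] [-0.034 -0.004  0.017]
[  1.4  22.5 -37.5] [-0.034 -0.004  0.017]
[  1.6  23.7 -36.7] [-0.034 -0.004  0.017]
```

```bash
python3 -m inch '[{"dx":0,"dy":5,"dz":-43,"ax":-0.034,"ay":-0.004,"az":0.017,"jaw":1},{"dx":0,"dy":6,"dz":-43,"ax":-0.034,"ay":-0.004,"az":0.017,"jaw":1},{"dx":0,"dy":8,"dz":-43,"ax":-0.034,"ay":-0.004,"az":0.017,"jaw":1},{"dx":0,"dy":9,"dz":-43,"ax":-0.034,"ay":-0.004,"az":0.017,"jaw":1},{"dx":0,"dy":10,"dz":-43,"ax":-0.034,"ay":-0.004,"az":0.017,"jaw":1},{"dx":0,"dy":12,"dz":-42,"ax":-0.034,"ay":-0.004,"az":0.017,"jaw":1},{"dx":0,"dy":13,"dz":-42,"ax":-0.034,"ay":-0.004,"az":0.017,"jaw":1},{"dx":0,"dy":15,"dz":-41,"ax":-0.034,"ay":-0.004,"az":0.017,"jaw":1}]' >/dev/null; python3 -c "
from h import *
goW(.4507,-.3815,.21,.43)"
```

```text
t 17.05 pos [ 0.4924 -0.0759  0.2309] F [1.2 0.4 0.2] w 0.0856 q [-10.   7. -12.  65.   2. -22.]
n 7 total tool shift now [  13.4  110.5 -288.4] rotvec [-0.205 -0.027  0.107]
[  1.9  15.8 -41.2] [-0.029 -0.004  0.015]
[  2.   17.  -40.7] [-0.029 -0.004  0.015]
[  2.1  18.1 -40.2] [-0.029 -0.004  0.015]
[  2.3  19.3 -39.7] [-0.029 -0.004  0.015]
[  2.4  20.4 -39.1] [-0.029 -0.004  0.015]
[  2.6  21.5 -38.5] [-0.029 -0.004  0.015]
[  2.8  22.6 -37.9] [-0.029 -0.004  0.015]
```

```bash
python3 -m inch '[{"dx":2,"dy":16,"dz":-41,"ax":-0.029,"ay":-0.004,"az":0.015,"jaw":1},{"dx":2,"dy":17,"dz":-41,"ax":-0.029,"ay":-0.004,"az":0.015,"jaw":1},{"dx":2,"dy":18,"dz":-40,"ax":-0.029,"ay":-0.004,"az":0.015,"jaw":1},{"dx":2,"dy":19,"dz":-40,"ax":-0.029,"ay":-0.004,"az":0.015,"jaw":1},{"dx":2,"dy":20,"dz":-39,"ax":-0.029,"ay":-0.004,"az":0.015,"jaw":1},{"dx":2,"dy":21,"dz":-38,"ax":-0.029,"ay":-0.004,"az":0.015,"jaw":1},{"dx":2,"dy":20,"dz":-34,"ax":-0.029,"ay":-0.004,"az":0.015,"jaw":1},{"dx":0,"dy":0,"dz":0,"ax":0,"ay":0,"az":0,"jaw":1}]' >/dev/null; python3 -c "
from h import *
goW(.4507,-.3815,.21,.43)
snap('wrist','b2a')"
```

```text
t 17.85 pos [ 0.4448 -0.3929  0.2031] F [ 0.4  0.8 -0.2] w 0.0853 q [-41.  25.   9.  75.  -0. -66.]
n 1 total tool shift now [ -6.9 -10.1   8. ] rotvec [ 0.002  0.011 -0.007]
[ -6.9 -10.1   8. ] [ 0.002  0.011 -0.007]
```

View pics/b2a.png

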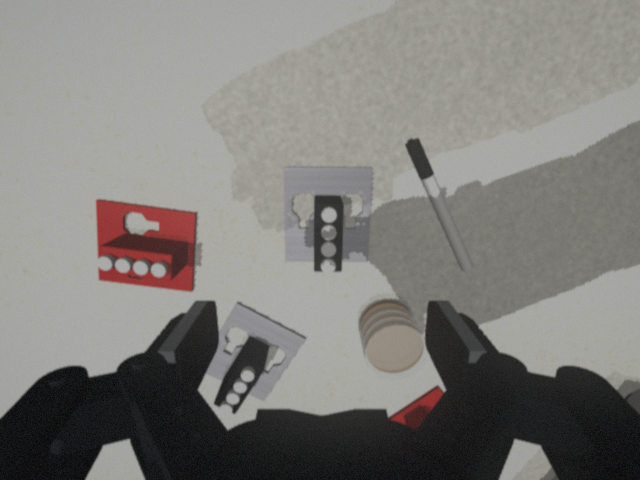

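```bash
python3 - <<'E'
from blk import *
o,w=block("b2a",(284,167),(373,167),(370,261),(287,261))
x,y=o[:2]+.010*np.array([np.cos(w),np.sin(w)]);print(x,y)
goW(x,y,.10,w)
E
```

```text
n 78 0.04; r 65 0.28; f 23 0.11; l 74 0.25; [[283.0, 166.6], [372.4, 166.8], [367.3, 261.4], [284.9, 260.1]]
sides [np.float64(80.1), np.float64(90.2), np.float64(79.7), np.float64(88.7)]
origin [ 0.4416 -0.3866  0.004 ] from near edge [ 0.4418 -0.3865  0.004 ] yaw 0.4195 0.4203
0.45072759213951885 -0.38253778221561663
t 17.9 pos [ 0.445  -0.3911  0.2032] F [-1.1  0.3 -0.4] w 0.0853 q [-41.  25.   8.  75.  -0. -66.]
n 3 total tool shift now [103.2  -9.4   4.2] rotvec [ 0.012  0.012 -0.007]
[34.4 -3.1  1.4] [ 0.004  0.004 -0.002]
[34.4 -3.1  1.5] [ 0.004  0.004 -0.002]
[34.4 -3.   1.7] [ 0.004  0.004 -0.002]
```

```bash
python3 -m inch '[{"dx":34,"dy":-3,"dz":1,"ax":0.004,"ay":0.004,"az":-0.002,"jaw":0.75},{"dx":34,"dy":-3,"dz":1,"ax":0.004,"ay":0.004,"az":-0.002,"jaw":0.75},{"dx":34,"dy":-2,"dz":1,"ax":0.004,"ay":0.004,"az":-0.002,"jaw":0.75},{"dx":0,"dy":0,"dz":-0.5,"ax":0,"ay":0,"az":0,"jaw":0.75}]' >/dev/null; python3 -c "
from h import *
goW(.4507,-.3825,.038,.42)"
```

```text
t 18.3 pos [ 0.4507 -0.3821  0.0972] F [0.3 0.4 0.3] w 0.0638 q [-40.  27.  -4.  59.   0. -64.]
n 2 total tool shift now [59.2  0.2 -0.4] rotvec [-0.001  0.001  0.001]
[29.6  0.1 -0.2] [-0.001  0.     0.   ]
[29.6  0.1 -0.2] [-0.001  0.     0.   ]
```

```bash
python3 -m inch '[{"dx":30,"dy":0,"dz":-0.7,"ax":0,"ay":0,"az":0,"jaw":0.75},{"dx":28,"dy":0,"dz":-0.7,"ax":0,"ay":0,"az":0,"jaw":0.75},{"dx":0,"dy":0,"dz":-0.7,"ax":0,"ay":0,"az":0,"jaw":0.75}]' >/dev/null; python3 -c "
from h import *
goW(.4507,-.3825,.038,.42)"
```

```text
t 18.6 pos [ 0.4532 -0.3827  0.0418] F [-0.9  0.1  0.2] w 0.0637 q [-40.  30.  -8.  52.   0. -64.]
n 1 total tool shift now [3.8 2.2 1.2] rotvec [ 0.001 -0.001  0.002]
[3.8 2.2 1.2] [ 0.001 -0.001  0.002]
```

```bash
python3 -m inch '[{"dx":4,"dy":2.5,"dz":0.5,"ax":0,"ay":0,"az":0,"jaw":0.75},{"dx":0.5,"dy":0,"dz":-0.5,"ax":0,"ay":0,"az":0,"jaw":0.1},{"dx":0.5,"dy":0,"dz":-0.5,"ax":0,"ay":0,"az":0,"jaw":0.1},{"dx":0.5,"dy":0,"dz":-0.3,"ax":0,"ay":0,"az":0,"jaw":0.1},{"dx":0.3,"dy":0,"dz":0,"ax":0,"ay":0,"az":0,"jaw":0.1},{"dx":0,"dy":0,"dz":0,"ax":0,"ay":0,"az":0,"jaw":0.1}]' 90 >/dev/null; python3 -c "
from h import *
goW(.4507,-.3825,.038,.42)"
python3 -m inch '[{"dx":-15,"dy":0,"dz":0,"ax":0,"ay":0,"az":0,"jaw":0.1},{"dx":-30,"dy":0,"dz":0,"ax":0,"ay":0,"az":0,"jaw":0.1},{"dx":-40,"dy":0,"dz":0,"ax":0,"ay":0,"az":0,"jaw":0.1},{"dx":-40,"dy":0,"dz":0,"ax":0,"ay":0,"az":0,"jaw":0.1},{"dx":-40,"dy":0,"dz":0,"ax":0,"ay":0,"az":0,"jaw":0.1},{"dx":0,"dy":0,"dz":0,"ax":0,"ay":0,"az":0,"jaw":0.1}]' 90 >/dev/null; python3 -c "
from h import *
where();snap('wrist','h2')"
```

```text
t 19.2 pos [ 0.4539 -0.3861  0.0435] F [ 0.6 -0.2 -3.2] w 0.0223 q [-40.  30.  -8.  52.   0. -65.]
n 1 total tool shift now [5.5 1.5 4.6] rotvec [ 0.002 -0.007  0.006]
[5.5 1.5 4.6] [ 0.002 -0.007  0.006]
t 19.8 own [ -58.6 -537.8  137.5] rot [-0.486 -0.062  0.252] F [-1.  -0.3 -2.9] M [-0.01 -0.04 -0.01] w 0.022 q6 -64.6
```

View pics/h2.png

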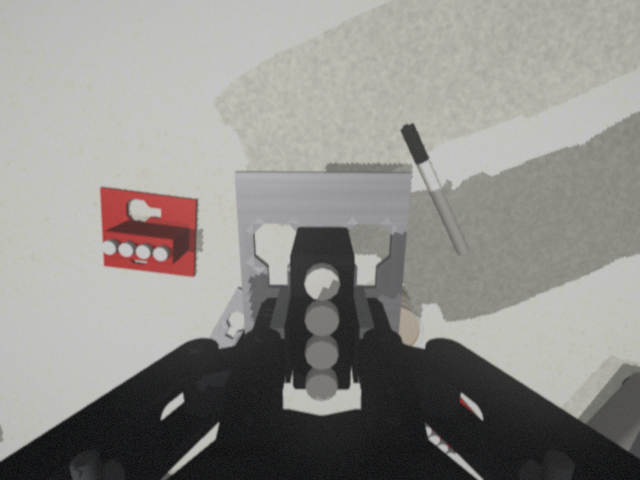

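```bash
python3 - <<'E'
from blk import *
held("h2",(235,172),(411,171),(404,280),(241,280))
go(33,-43+.5,115)
E
```

```text
n 66 0.1; r 69 0.27; l 68 0.29; [[233.7, 171.5], [410.9, 171.7], [402.6, 280.0], [241.3, 280.0]]
plate top at tool x 35.9 origin in tool: y 10.9 z -0.8 yaw err -0.001 side dirs [np.float64(0.001), np.float64(0.004)] width back 79.9
t 19.85 own [ -59.9 -537.4  135. ] rot [-0.485 -0.064  0.254] F [-0.7  1.3 -4.1] M [-0.    0.02 -0.  ] w 0.0226 q6 -64.6
n 12 total tool shift now [  -4.3 -316.   392.6] rotvec [ 0.485  0.064 -0.254]
[ -0.4 -26.3  32.7] [ 0.04   0.005 -0.021]
[  0.  -25.   33.8] [ 0.04   0.005 -0.021]
[  0.3 -23.6  34.7] [ 0.04   0.005 -0.021]
[  0.6 -22.2  35.7] [ 0.04   0.005 -0.021]
[  0.9 -20.7  36.5] [ 0.04   0.005 -0.021]
[  1.1 -19.2  37.3] [ 0.04   0.005 -0.021]
[  1.3 -17.6  38.1] [ 0.04   0.005 -0.021]
[  1.5 -16.   38.8] [ 0.04   0.005 -0.021]
[  1.6 -14.4  39.4] [ 0.04   0.005 -0.021]
[  1.7 -12.8  40. ] [ 0.04   0.005 -0.021]
[  1.7 -11.1  40.5] [ 0.04   0.005 -0.021]
[ 1.7 -9.4 40.9] [ 0.04   0.005 -0.021]
```

```bash
python3 -m inch '[{"dx":-2,"dy":-26,"dz":32,"ax":0.04,"ay":0.005,"az":-0.021,"jaw":0.1},{"dx":-1,"dy":-25,"dz":33,"ax":0.04,"ay":0.005,"az":-0.021,"jaw":0.1},{"dx":0,"dy":-24,"dz":34,"ax":0.04,"ay":0.005,"az":-0.021,"jaw":0.1},{"dx":0,"dy":-22,"dz":35,"ax":0.04,"ay":0.005,"az":-0.021,"jaw":0.1},{"dx":1,"dy":-21,"dz":36,"ax":0.04,"ay":0.005,"az":-0.021,"jaw":0.1},{"dx":1,"dy":-19,"dz":37,"ax":0.04,"ay":0.005,"az":-0.021,"jaw":0.1},{"dx":1,"dy":-18,"dz":38,"ax":0.04,"ay":0.005,"az":-0.021,"jaw":0.1}]' 90 >/dev/null; python3 -c "
from h import *
go(33,-42.4,110)"
```

```text
t 20.55 own [  -7.7 -245.9  117. ] rot [-0.186 -0.032  0.115] F [-0.1 -0.2 -3.7] M [-0.04  0.18 -0.01] w 0.0222 q6 -18.6
n 5 total tool shift now [  6.5 -78.5 192.1] rotvec [ 0.186  0.032 -0.115]
[  1.3 -15.7  38.4] [ 0.037  0.006 -0.023]
[  1.4 -14.2  39. ] [ 0.037  0.006 -0.023]
[  1.5 -12.7  39.5] [ 0.037  0.006 -0.023]
[  1.5 -11.2  40. ] [ 0.037  0.006 -0.023]
[ 1.5 -9.7 40.4] [ 0.037  0.006 -0.023]
```

```bash
python3 -m inch '[{"dx":0,"dy":-16,"dz":38,"ax":0.037,"ay":0.006,"az":-0.023,"jaw":0.1},{"dx":0,"dy":-15,"dz":38,"ax":0.037,"ay":0.006,"az":-0.023,"jaw":0.1},{"dx":0,"dy":-14,"dz":38,"ax":0.037,"ay":0.006,"az":-0.023,"jaw":0.1},{"dx":0,"dy":-12,"dz":35,"ax":0.037,"ay":0.006,"az":-0.023,"jaw":0.1},{"dx":0,"dy":-10,"dz":32,"ax":0.037,"ay":0.006,"az":-0.023,"jaw":0.1},{"dx":0,"dy":0,"dz":0,"ax":0,"ay":0,"az":0,"jaw":0.1}]' 90 >/dev/null; python3 -c "
from h import *
go(33,-42.4,75)"
```

```text
t 21.15 own [ 31.6 -46.3 108.3] rot [ 0.005 -0.003  0.008] F [-1.8 -0.3 -3. ] M [-0.07  0.41  0.01] w 0.0218 q6 15.3
n 1 total tool shift now [33.3 -1.6  3.8] rotvec [-0.005  0.003 -0.008]
[33.3 -1.6  3.8] [-0.005  0.003 -0.008]
```

```bash
python3 -m inch '[{"dx":17,"dy":-1,"dz":2,"ax":-0.005,"ay":0.003,"az":-0.008,"jaw":0.1},{"dx":16,"dy":-1,"dz":1.5,"ax":0,"ay":0,"az":0,"jaw":0.1},{"dx":10,"dy":0,"dz":0,"ax":0,"ay":0,"az":0,"jaw":0.1},{"dx":0,"dy":0,"dz":0,"ax":0,"ay":0,"az":0,"jaw":0.1}]' 90 >/dev/null; python3 -c "
from h import *
go(33,-42.4,52)"
```

```text
t 21.55 own [ 28.7 -42.9  59.2] rot [-0.004  0.002  0.007] F [-1.4  0.1 -3.5] M [-0.06  0.41  0.05] w 0.0221 q6 15.0
n 1 total tool shift now [ 7.2 -4.4  0.5] rotvec [ 0.004 -0.002 -0.007]
[ 7.2 -4.4  0.5] [ 0.004 -0.002 -0.007]
```

```bash
python3 -m inch '[{"dx":2,"dy":-4.5,"dz":0.4,"ax":0.004,"ay":-0.002,"az":-0.007,"jaw":0.1},{"dx":4,"dy":0,"dz":0,"ax":0,"ay":0,"az":0,"jaw":0.1}]' 90 >/dev/null; python3 -c "
from h import *
go(33,-42.4,42)
_,im=snap('wrist','s2b');cv2.imwrite('pics/z.png',cv2.resize(im[150:310,225:425],None,fx=4,fy=4))"
```

```text
t 21.75 own [ 33.3 -43.2  53.1] rot [0.001 0.001 0.   ] F [-0.8  1.  -2.1] M [-0.05  0.44  0.02] w 0.022 q6 15.1
n 1 total tool shift now [11.1  0.3  0.8] rotvec [-0.001 -0.001 -0.   ]
[11.1  0.3  0.8] [-0.001 -0.001 -0.   ]
```

View pics/z.png

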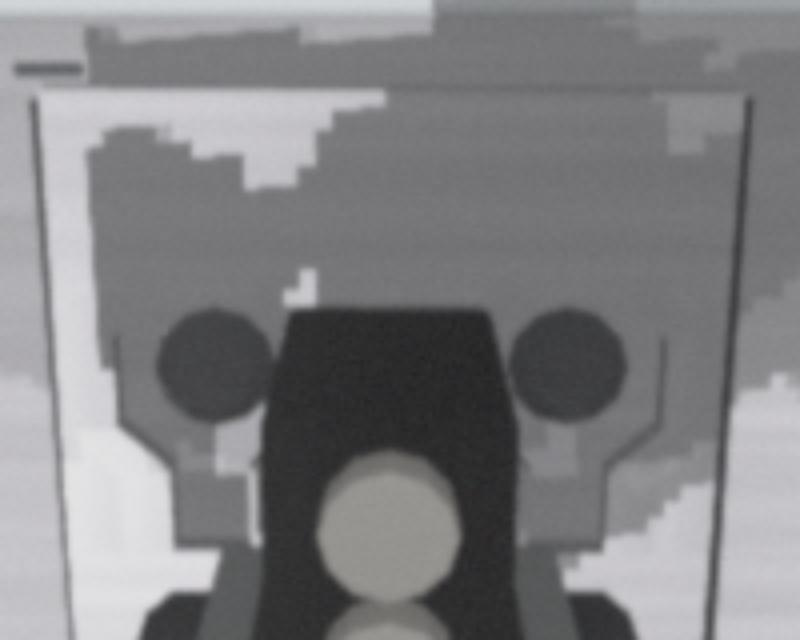

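```bash
python3 -m inch '[{"dx":7,"dy":0,"dz":0,"ax":0,"ay":0,"az":0,"jaw":0.1},{"dx":1.5,"dy":0,"dz":0,"ax":0,"ay":0,"az":0,"jaw":0.1}]' 90 >/dev/null; python3 -c "
from h import *
go(33,-42.8,42)"
```

```text
t 22.0 own [ 33.2 -43.5  43.9] rot [0.001 0.001 0.001] F [-1.8 -0.2 -3.3] M [-0.03  0.45 -0.02] w 0.0223 q6 15.0
n 1 total tool shift now [1.9 0.2 0.7] rotvec [-0.001 -0.001 -0.001]
[1.9 0.2 0.7] [-0.001 -0.001 -0.001]
```

```bash
python3 -m inch '[{"dx":1.5,"dy":0,"dz":0.5,"ax":0,"ay":0,"az":0,"jaw":0.1}]' 90 >/dev/null; python3 -c "
from h import *
where()"; python3 -m inch '[{"dx":0.7,"dy":3,"dz":0.1,"ax":0,"ay":0,"az":0,"jaw":0.1}]' 90 >/dev/null; python3 -c "
from h import *
go(14.9,-42.6,42)"
```

```text
t 22.1 own [ 33.3 -43.2  42.9] rot [0.001 0.001 0.   ] F [-17.4  -8.1  51.5] M [-1.73  3.61 -0.01] w 0.0221 q6 15.0
t 22.2 own [ 31.5 -43.1  43.1] rot [ 0.001  0.001 -0.002] F [ 3.7 -0.7  3.6] M [-0.32 -0.58  0.09] w 0.022 q6 15.1
n 1 total tool shift now [ 1.  16.6  0.4] rotvec [-0.001 -0.001  0.002]
[ 1.  16.6  0.4] [-0.001 -0.001  0.002]
```

```bash
python3 -m inch '[{"dx":0.3,"dy":4,"dz":0.2,"ax":0,"ay":0,"az":0.001,"jaw":0.1},{"dx":0.3,"dy":4,"dz":0.1,"ax":0,"ay":0,"az":0.001,"jaw":0.1}]' 90 >/dev/null; python3 -c "
from h import *
go(14.9,-42.6,43)"; python3 -m inch '[{"dx":0.3,"dy":4,"dz":0,"ax":0,"ay":0,"az":0.001,"jaw":0.1}]' 90 >/dev/null; python3 -c "
from h import *
go(14.9,-42.6,43)"
```

```text
t 22.4 own [ 24.1 -42.6  43.1] rot [ 0.002  0.001 -0.002] F [ 0.4  0.3 -0.1] M [-0.12 -0.04  0.06] w 0.0222 q6 15.4
n 1 total tool shift now [ 0.1  9.2 -0.1] rotvec [-0.002 -0.001  0.002]
[ 0.1  9.2 -0.1] [-0.002 -0.001  0.002]
t 22.5 own [ 20.4 -42.4  43.1] rot [ 0.002  0.    -0.002] F [1.5 0.1 1.2] M [-0.17 -0.33  0.12] w 0.0223 q6 15.5
n 1 total tool shift now [ 0.1  5.5 -0.2] rotvec [-0.002 -0.     0.002]
[ 0.1  5.5 -0.2] [-0.002 -0.     0.002]
```

```bash
python3 -m inch '[{"dx":0.3,"dy":4,"dz":-0.3,"ax":0,"ay":0,"az":0.001,"jaw":0.1},{"dx":0.2,"dy":2,"dz":-0.3,"ax":0,"ay":0,"az":0.001,"jaw":0.1}]' 90 >/dev/null; python3 -c "
from h import *
where()"; python3 -m inch '[{"dx":0.2,"dy":1,"dz":-0.2,"ax":0,"ay":0,"az":0.001,"jaw":0.1}]' 90 >/dev/null; python3 -c "
from h import *
where()
_,im=snap('wrist','s2d');cv2.imwrite('pics/z.png',cv2.resize(im[130:310,225:425],None,fx=3,fy=3))"
```

```text
t 22.7 own [ 14.5 -42.8  43.1] rot [ 0.001  0.    -0.002] F [2.1 1.4 0.9] M [-0.09 -0.24  0.08] w 0.0221 q6 15.6
t 22.8 own [ 13.9 -42.9  43.2] rot [ 0.001 -0.    -0.002] F [ 8.1  0.8 -2. ] M [ 0.12 -1.46  0.16] w 0.0223 q6 15.6
```

View pics/z.png

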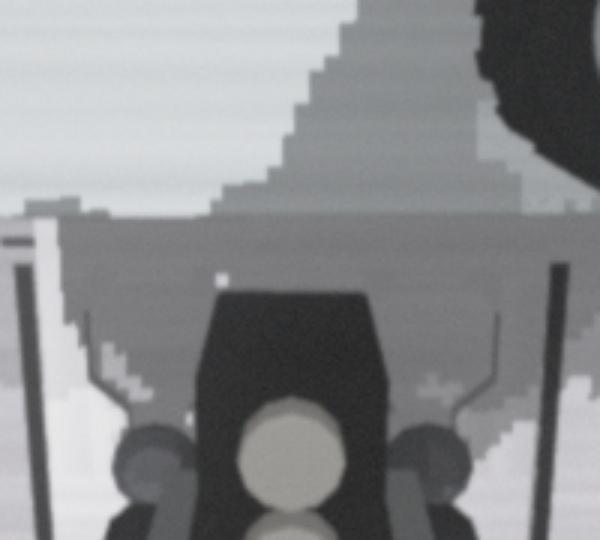

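Stopped against the studs, with the lip under the bar. I'll release and back away.

```bash
python3 -m inch '[{"dx":0,"dy":-0.3,"dz":0,"ax":0,"ay":0,"az":0,"jaw":0.1},{"dx":0,"dy":0,"dz":0,"ax":0,"ay":0,"az":0,"jaw":0.6},{"dx":0,"dy":0,"dz":0,"ax":0,"ay":0,"az":0,"jaw":0.6},{"dx":0,"dy":0,"dz":0,"ax":0,"ay":0,"az":0,"jaw":0.6},{"dx":-10,"dy":0,"dz":0,"ax":0,"ay":0,"az":0,"jaw":0.6},{"dx":-30,"dy":0,"dz":0,"ax":0,"ay":0,"az":0,"jaw":0.7},{"dx":-40,"dy":0,"dz":0,"ax":0,"ay":0,"az":0,"jaw":1},{"dx":-30,"dy":5,"dz":0,"ax":0,"ay":0,"az":0,"jaw":1},{"dx":0,"dy":0,"dz":0,"ax":0,"ay":0,"az":0,"jaw":1}]' 90 >/dev/null; python3 - <<'E'
from blk import *
where()
snap('wrist','s2e'); snap("top","top1")
block("b2a",(237,303),(306,337),(267,398),(210,372))
E
```

```text
t 23.75 own [  6.7 -43.5 158.3] rot [0.002 0.    0.003] F [ 1.2  0.1 -0.2] M [-0.01  0.22 -0.04] w 0.0855 q6 16.7
n 27 0.17; r 34 0.26; f 22 0.19; l 21 0.64; [[231.2, 298.6], [305.8, 338.0], [263.7, 400.4], [219.9, 379.6]]
sides [np.float64(86.4), np.float64(90.5), np.float64(53.1), np.float64(96.9)]
origin [ 0.609  -0.3916  0.004 ] from near edge [ 0.6079 -0.3957  0.004 ] yaw 0.0666 -0.1135
```

View pics/s2e.png

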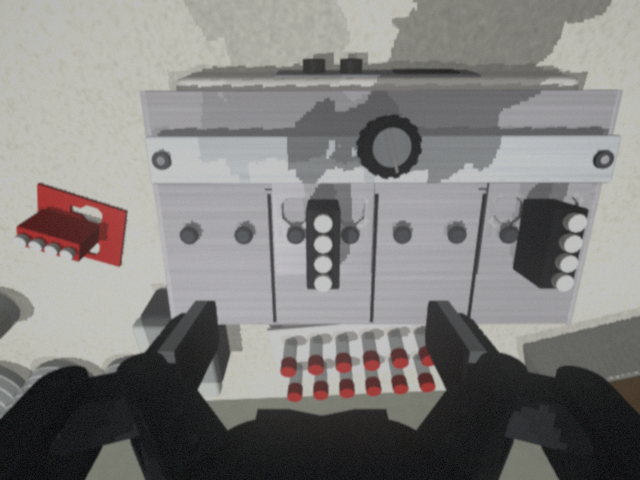

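View pics/top1.png

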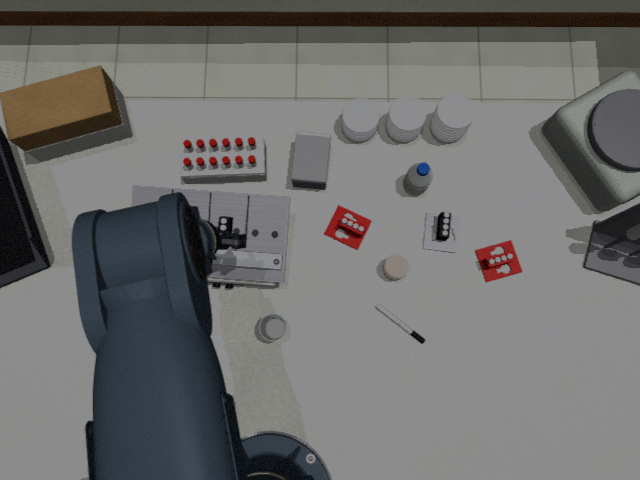

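```bash
python3 - <<'E'
from blk import *
goW(.57,-.37,.21,-.07)
E
```

```text
t 23.85 pos [0.5415 0.1048 0.2467] F [ 0.7 -0.8 -0.2] w 0.0854 q [ 13.   6. -12.  58.  -4.  17.]
n 11 total tool shift now [  51.4  -49.7 -471.7] rotvec [ 0.001 -0.001  0.255]
[  4.7  -4.5 -42.9] [ 0.    -0.     0.023]
[  4.6  -4.6 -42.9] [ 0.    -0.     0.023]
[  4.5  -4.7 -42.9] [ 0.    -0.     0.023]
[  4.3  -4.8 -42.9] [ 0.    -0.     0.023]
[  4.2  -5.  -42.9] [ 0.    -0.     0.023]
[  4.1  -5.1 -42.9] [ 0.    -0.     0.023]
[  4.   -5.2 -42.9] [ 0.    -0.     0.023]
[  3.9  -5.2 -42.9] [ 0.    -0.     0.023]
[  3.7  -5.3 -42.9] [ 0.    -0.     0.023]
[  3.6  -5.4 -42.9] [ 0.    -0.     0.023]
[  3.5  -5.5 -42.9] [ 0.    -0.     0.023]
```

```bash
python3 -m inch '[{"dx":4,"dy":-5,"dz":-43,"ax":0,"ay":0,"az":0.023,"jaw":1},{"dx":4,"dy":-5,"dz":-43,"ax":0,"ay":0,"az":0.023,"jaw":1},{"dx":4,"dy":-5,"dz":-43,"ax":0,"ay":0,"az":0.023,"jaw":1},{"dx":4,"dy":-5,"dz":-43,"ax":0,"ay":0,"az":0.023,"jaw":1},{"dx":4,"dy":-5,"dz":-43,"ax":0,"ay":0,"az":0.023,"jaw":1},{"dx":4,"dy":-5,"dz":-43,"ax":0,"ay":0,"az":0.023,"jaw":1},{"dx":4,"dy":-5,"dz":-43,"ax":0,"ay":0,"az":0.023,"jaw":1},{"dx":4,"dy":-5,"dz":-43,"ax":0,"ay":0,"az":0.023,"jaw":1},{"dx":4,"dy":-5,"dz":-40,"ax":0,"ay":0,"az":0.023,"jaw":1},{"dx":4,"dy":-5,"dz":-35,"ax":0,"ay":0,"az":0.023,"jaw":1}]' >/dev/null; python3 -c "
from h import *
goW(.57,-.37,.21,-.07)"
```

```text
t 24.85 pos [ 0.5655 -0.3285  0.2001] F [0.9 0.7 1. ] w 0.0854 q [-30.  32.  19.  78.   0. -27.]
n 1 total tool shift now [-10.1  -7.  -41.1] rotvec [0.009 0.006 0.003]
[-10.1  -7.  -41.1] [0.009 0.006 0.003]
```

```bash
python3 -m inch '[{"dx":-8,"dy":-5,"dz":-36,"ax":0.009,"ay":0.006,"az":0.003,"jaw":1},{"dx":0,"dy":0,"dz":0,"ax":0,"ay":0,"az":0,"jaw":1},{"dx":0,"dy":0,"dz":0,"ax":0,"ay":0,"az":0,"jaw":1}]' >/dev/null; python3 -c "
from h import *
goW(.57,-.37,.21,-.07)
snap('wrist','b3a')"
```

```text
t 25.15 pos [ 0.5662 -0.3705  0.2001] F [0.1 0.1 0.6] w 0.0857 q [-33.  36.  26.  81.  -0. -29.]
n 1 total tool shift now [-10.   -3.6   0.8] rotvec [-0.005  0.004 -0.01 ]
[-10.   -3.6   0.8] [-0.005  0.004 -0.01 ]
```

View pics/b3a.png

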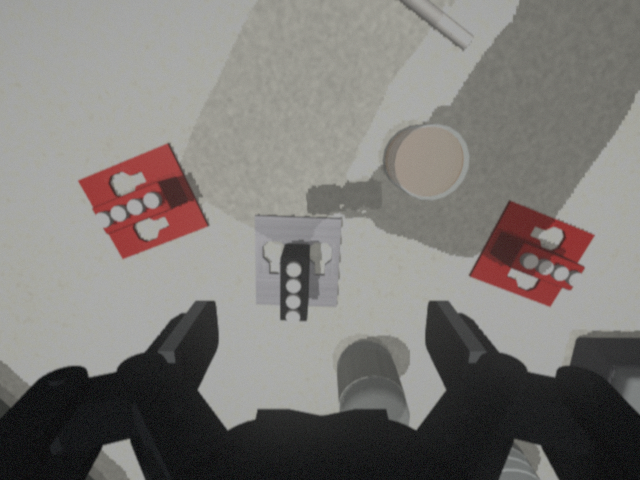

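```bash
python3 - <<'E'
from blk import *
o,w=block("b3a",(256,215),(340,217),(339,306),(257,304))
x,y=o[:2]+.005*np.array([np.cos(w),np.sin(w)]);print(x,y,np.hypot(x,y))
goW(x,y,.10,w)
E
```

```text
n 76 0.27; r 52 0.22; f 32 0.14; l 53 0.26; [[254.3, 214.9], [340.5, 217.5], [335.8, 305.7], [256.1, 304.4]]
sides [np.float64(79.5), np.float64(89.9), np.float64(79.2), np.float64(90.8)]
origin [ 0.6088 -0.397   0.004 ] from near edge [ 0.6087 -0.3967  0.004 ] yaw -0.1109 -0.1014
0.6138134831114492 -0.397488695126328 0.7312757720604726
t 25.2 pos [ 0.5661 -0.3704  0.2002] F [-0.3 -0.7 -0.6] w 0.0856 q [-33.  36.  26.  81.  -0. -29.]
n 3 total tool shift now [ 99.6 -50.6 -23.8] rotvec [ 0.031  0.003 -0.01 ]
[ 33.2 -16.9  -7.9] [ 0.01   0.001 -0.003]
[ 33.3 -16.8  -7.7] [ 0.01   0.001 -0.003]
[ 33.3 -16.8  -7.5] [ 0.01   0.001 -0.003]
```

```bash
python3 -m inch '[{"dx":33,"dy":-15,"dz":-8,"ax":0.01,"ay":0.001,"az":-0.003,"jaw":0.75},{"dx":33,"dy":-15,"dz":-8,"ax":0.01,"ay":0.001,"az":-0.003,"jaw":0.75},{"dx":33,"dy":-15,"dz":-8,"ax":0.01,"ay":0.001,"az":-0.003,"jaw":0.75},{"dx":0,"dy":0,"dz":-0.5,"ax":0,"ay":0,"az":0,"jaw":0.75}]' >/dev/null; python3 -c "
from h import *
goW(.6108,-.3972,.038,-.105)"
```

```text
t 25.6 pos [ 0.61   -0.3948  0.0978] F [-1.1  0.4 -0.5] w 0.0641 q [-33.  43.  25.  71.   0. -27.]
n 2 total tool shift now [59.8 -1.  -2.3] rotvec [ 0.003  0.001 -0.   ]
[29.9 -0.5 -1.2] [ 0.001  0.    -0.   ]
[29.9 -0.5 -1.2] [ 0.001  0.    -0.   ]
```

```bash
python3 -m inch '[{"dx":30,"dy":-3,"dz":-2,"ax":0.003,"ay":0.001,"az":0,"jaw":0.75},{"dx":27,"dy":-2,"dz":-1.8,"ax":0,"ay":0,"az":0,"jaw":0.75},{"dx":0.5,"dy":0,"dz":-0.7,"ax":0,"ay":0,"az":0,"jaw":0.75}]' >/dev/null; python3 -c "
from h import *
goW(.6138,-.3975,.038,-.105)"
```

```text
t 25.9 pos [ 0.6153 -0.3967  0.0414] F [-0.4 -0.  -0.5] w 0.0639 q [-33.  46.  21.  65.   0. -27.]
n 1 total tool shift now [ 3.4  1.4 -0.9] rotvec [ 0.003 -0.     0.001]
[ 3.4  1.4 -0.9] [ 0.003 -0.     0.001]
```

```bash
python3 -m inch '[{"dx":3.5,"dy":0,"dz":-1.5,"ax":0.003,"ay":0,"az":0,"jaw":0.75},{"dx":0.5,"dy":0,"dz":-0.5,"ax":0,"ay":0,"az":0,"jaw":0.1},{"dx":0.5,"dy":0,"dz":-0.5,"ax":0,"ay":0,"az":0,"jaw":0.1},{"dx":0.5,"dy":0,"dz":-0.3,"ax":0,"ay":0,"az":0,"jaw":0.1},{"dx":0.3,"dy":0,"dz":0,"ax":0,"ay":0,"az":0,"jaw":0.1},{"dx":0,"dy":0,"dz":0,"ax":0,"ay":0,"az":0,"jaw":0.1}]' 90 >/dev/null; python3 -c "
from h import *
goW(.6138,-.3975,.038,-.105)"
python3 -m inch '[{"dx":-15,"dy":0,"dz":0,"ax":0,"ay":0,"az":0,"jaw":0.1},{"dx":-30,"dy":0,"dz":0,"ax":0,"ay":0,"az":0,"jaw":0.1},{"dx":-40,"dy":2,"dz":0,"ax":0,"ay":0,"az":0,"jaw":0.1},{"dx":-40,"dy":10,"dz":0,"ax":0,"ay":0,"az":0,"jaw":0.1},{"dx":-40,"dy":20,"dz":0,"ax":0,"ay":0,"az":0,"jaw":0.1},{"dx":0,"dy":0,"dz":0,"ax":0,"ay":0,"az":0,"jaw":0.1}]' 90 >/dev/null; python3 -c "
from h import *
where();snap('wrist','h3')"
```

```text
t 26.5 pos [ 0.6167 -0.3995  0.0438] F [ 0.4 -0.1 -3.7] w 0.0221 q [-33.  45.  21.  65.   0. -27.]
n 1 total tool shift now [5.8 3.2 1.7] rotvec [ 0.002 -0.003  0.007]
[5.8 3.2 1.7] [ 0.002 -0.003  0.007]
t 27.1 own [  67.1 -539.3  102.1] rot [0.036 0.005 0.261] F [ 0.1 -0.4 -3.5] M [-0.03 -0.08  0.01] w 0.022 q6 -28.3
```

View pics/h3.png

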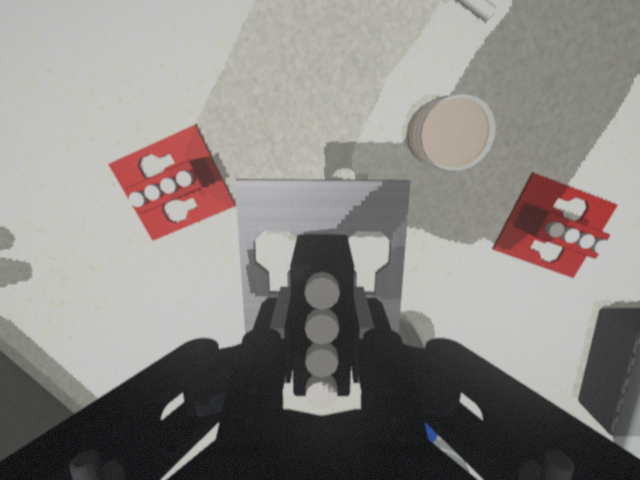

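```bash
python3 - <<'E'
from blk import *
held("h3",(237,180),(410,181),(402,290),(242,290))
go(30,-128.4,130)
E
```

```text
n 70 0.1; r 59 0.25; l 44 0.31; [[234.4, 179.5], [410.2, 179.6], [401.1, 290.0], [241.7, 290.0]]
plate top at tool x 35.8 origin in tool: y 7.6 z -0.4 yaw err -0.001 side dirs [np.float64(0.005), np.float64(0.009)] width back 79.8
t 27.15 own [  66.6 -538.8   98.9] rot [0.036 0.003 0.263] F [-0.2 -0.3 -5.6] M [-0.01 -0.03  0.01] w 0.0218 q6 -28.2
n 10 total tool shift now [-20.   58.1 408.6] rotvec [-0.036 -0.003 -0.263]
[-2.   5.8 40.9] [-0.004 -0.    -0.026]
[-2.1  5.6 40.9] [-0.004 -0.    -0.026]
[-2.3  5.4 40.9] [-0.004 -0.    -0.026]
[-2.4  5.2 40.9] [-0.004 -0.    -0.026]
[-2.5  5.  40.9] [-0.004 -0.    -0.026]
[-2.6  4.8 41. ] [-0.004 -0.    -0.026]
[-2.7  4.6 41. ] [-0.004 -0.    -0.026]
[-2.8  4.3 41. ] [-0.004 -0.    -0.026]
[-2.9  4.1 41. ] [-0.004 -0.    -0.026]
[-3.   3.9 41. ] [-0.004 -0.    -0.026]
```

```bash
python3 -m inch '[{"dx":-3,"dy":6,"dz":38,"ax":-0.004,"ay":0,"az":-0.026,"jaw":0.1},{"dx":-3,"dy":6,"dz":40,"ax":-0.004,"ay":0,"az":-0.026,"jaw":0.1},{"dx":-3,"dy":5,"dz":40,"ax":-0.004,"ay":0,"az":-0.026,"jaw":0.1},{"dx":-3,"dy":5,"dz":40,"ax":-0.004,"ay":0,"az":-0.026,"jaw":0.1},{"dx":-3,"dy":5,"dz":40,"ax":-0.004,"ay":0,"az":-0.026,"jaw":0.1},{"dx":-3,"dy":5,"dz":40,"ax":-0.004,"ay":0,"az":-0.026,"jaw":0.1},{"dx":-3,"dy":4,"dz":38,"ax":-0.004,"ay":0,"az":-0.026,"jaw":0.1}]' 90 >/dev/null; python3 -c "
from h import *
go(29.7,-128.4,110)"
```

```text
t 27.85 own [  34.2 -255.3  112.1] rot [ 0.014 -0.002  0.092] F [-0.  -0.7 -4.1] M [0.03 0.25 0.04] w 0.0224 q6 -6.9
n 3 total tool shift now [  2.9   6.  126.9] rotvec [-0.014  0.002 -0.092]
[ 1.   2.  42.3] [-0.005  0.001 -0.031]
[ 0.9  1.9 42.3] [-0.005  0.001 -0.031]
[ 0.8  1.7 42.3] [-0.005  0.001 -0.031]
```

```bash
python3 -m inch '[{"dx":0,"dy":2,"dz":40,"ax":-0.005,"ay":0.001,"az":-0.031,"jaw":0.1},{"dx":0,"dy":2,"dz":38,"ax":-0.005,"ay":0.001,"az":-0.031,"jaw":0.1},{"dx":0,"dy":2,"dz":32,"ax":-0.005,"ay":0.001,"az":-0.03,"jaw":0.1},{"dx":0,"dy":0,"dz":0,"ax":0,"ay":0,"az":0,"jaw":0.1},{"dx":0,"dy":0,"dz":0,"ax":0,"ay":0,"az":0,"jaw":0.1}]' 90 >/dev/null; python3 -c "
from h import *
go(29.7,-128.4,70)"
```

```text
t 28.35 own [  22.1 -135.5  106.9] rot [-0.008 -0.003  0.006] F [-1.  -0.5 -4.1] M [-0.02  0.42  0.04] w 0.0223 q6 5.0
n 1 total tool shift now [36.8 -7.8  7. ] rotvec [ 0.008  0.003 -0.006]
[36.8 -7.8  7. ] [ 0.008  0.003 -0.006]
```

```bash
python3 -m inch '[{"dx":18,"dy":-5,"dz":4,"ax":0.008,"ay":0.003,"az":-0.006,"jaw":0.1},{"dx":18,"dy":-4,"dz":3,"ax":0,"ay":0,"az":0,"jaw":0.1},{"dx":10,"dy":-1,"dz":0,"ax":0,"ay":0,"az":0,"jaw":0.1},{"dx":0,"dy":0,"dz":0,"ax":0,"ay":0,"az":0,"jaw":0.1}]' 90 >/dev/null; python3 -c "
from h import *
go(29.7,-128.4,54)"
```

```text
t 28.75 own [  30.7 -130.7   56.6] rot [0.002 0.002 0.005] F [-1.1 -1.  -2.9] M [-0.06  0.43 -0.  ] w 0.0222 q6 6.1
n 1 total tool shift now [2.6 1.  2.3] rotvec [-0.002 -0.002 -0.005]
[2.6 1.  2.3] [-0.002 -0.002 -0.005]
```

```bash
python3 -m inch '[{"dx":3,"dy":1,"dz":2,"ax":-0.002,"ay":-0.002,"az":-0.005,"jaw":0.1}]' 90 >/dev/null; python3 -c "
from h import *
go(29.7,-128.4,42)
_,im=snap('wrist','s1b');cv2.imwrite('pics/z.png',cv2.resize(im[155:315,225:425],None,fx=4,fy=4))"
```

```text
t 28.85 own [  29.9 -129.3   53.5] rot [0.001 0.    0.   ] F [-0.2 -0.5 -4.4] M [-0.04  0.44  0.03] w 0.0219 q6 6.1
n 1 total tool shift now [11.5  0.2  0.9] rotvec [-0.001 -0.    -0.   ]
[11.5  0.2  0.9] [-0.001 -0.    -0.   ]
```

View pics/z.png

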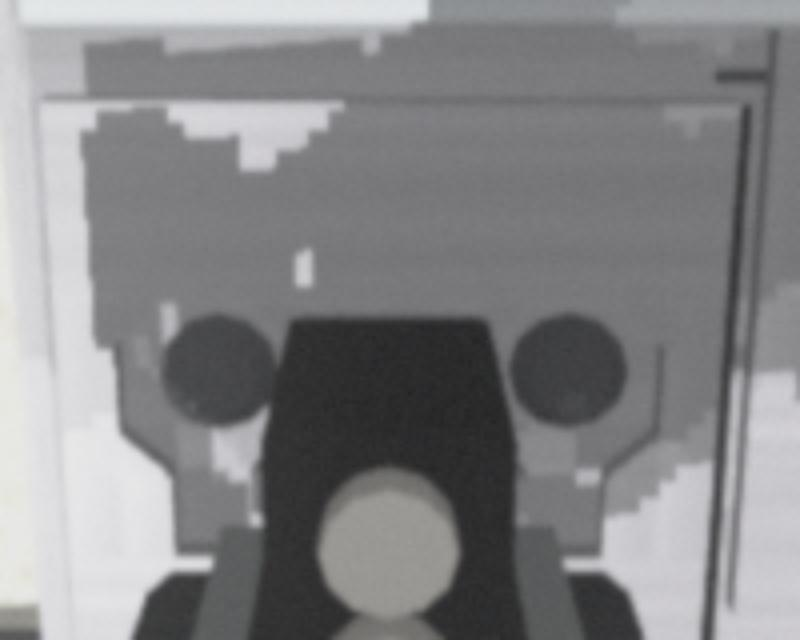

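```bash
python3 -m inch '[{"dx":7,"dy":0,"dz":0,"ax":0,"ay":0,"az":0,"jaw":0.1},{"dx":2,"dy":0,"dz":0.3,"ax":0,"ay":0,"az":0,"jaw":0.1}]' 90 >/dev/null; python3 -c "
from h import *
go(29.7,-128.6,42)"
```

```text
t 29.1 own [  29.4 -129.1   44.2] rot [ 0.001 -0.    -0.   ] F [-1.6 -0.4 -3. ] M [-0.04  0.51 -0.  ] w 0.0224 q6 6.1
n 1 total tool shift now [ 2.2 -0.3  0.5] rotvec [-0.001  0.     0.   ]
[ 2.2 -0.3  0.5] [-0.001  0.     0.   ]
```

```bash
python3 -m inch '[{"dx":1.5,"dy":0,"dz":0.5,"ax":0,"ay":0,"az":0,"jaw":0.1}]' 90 >/dev/null; python3 -c "
from h import *
where()"; python3 -m inch '[{"dx":0.7,"dy":3,"dz":0.1,"ax":0,"ay":0,"az":0,"jaw":0.1},{"dx":0.3,"dy":4,"dz":0.1,"ax":0,"ay":0,"az":0,"jaw":0.1}]' 90 >/dev/null; python3 -c "
from h import *
go(11.6,-128.6,42)"
```

```text
t 29.2 own [  29.5 -128.8   43.2] rot [ 0.001  0.    -0.001] F [-17.   -5.   49.2] M [-1.09  3.4   0.02] w 0.0222 q6 6.2
t 29.4 own [  24.1 -128.5   43.4] rot [ 0.002  0.    -0.004] F [-1.3  1.2 -4.1] M [-0.03  0.35  0.05] w 0.0216 q6 6.3
n 1 total tool shift now [ 1.4 12.5 -0.1] rotvec [-0.002 -0.     0.004]
[ 1.4 12.5 -0.1] [-0.002 -0.     0.004]
```

```bash
python3 -m inch '[{"dx":0.5,"dy":4,"dz":0,"ax":0,"ay":0,"az":0.003,"jaw":0.1},{"dx":0.4,"dy":4,"dz":0,"ax":0,"ay":0,"az":0.001,"jaw":0.1},{"dx":0.3,"dy":3,"dz":0,"ax":0,"ay":0,"az":0.001,"jaw":0.1}]' 90 >/dev/null; python3 -c "
from h import *
where()";python3 -m inch '[{"dx":0.3,"dy":2,"dz":-0.2,"ax":0,"ay":0,"az":0.001,"jaw":0.1}]' 90 >/dev/null; python3 -c "
from h import *
where()";  python3 -m inch '[{"dx":0.2,"dy":1,"dz":-0.2,"ax":0,"ay":0,"az":0.001,"jaw":0.1}]' 90 >/dev/null; python3 -c "
from h import *
where()
_,im=snap('wrist','s1d');cv2.imwrite('pics/z.png',cv2.resize(im[130:310,225:425],None,fx=3,fy=3))"
```

```text
t 29.7 own [  14.  -128.3   43.4] rot [ 0.001 -0.    -0.003] F [ 1.9 -0.4  1.2] M [-0.19 -0.36  0.13] w 0.0223 q6 6.4
t 29.8 own [  12.2 -128.4   43.3] rot [ 0.001 -0.    -0.003] F [3.3 0.3 3.6] M [-0.08 -0.48  0.08] w 0.0218 q6 6.4
t 29.9 own [  11.4 -128.6   43.4] rot [ 0.001 -0.    -0.002] F [2.5 0.2 2.2] M [-0.09 -0.5   0.14] w 0.0219 q6 6.4
```

View pics/z.png

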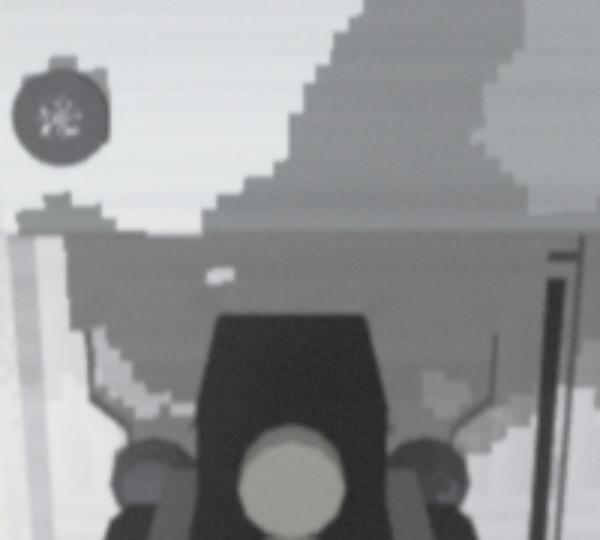

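```bash
python3 -m inch '[{"dx":0.2,"dy":1,"dz":-0.2,"ax":0,"ay":0,"az":0,"jaw":0.1}]' 90 >/dev/null; python3 -c "
from h import *
where()";  python3 -m inch '[{"dx":0.2,"dy":1,"dz":-0.2,"ax":0,"ay":0,"az":0,"jaw":0.1}]' 90 >/dev/null; python3 -c "
from h import *
where()"
```

```text
t 30.05 own [  10.7 -128.7   43.3] rot [ 0.001 -0.001 -0.003] F [4.3 1.2 3.8] M [ 0.03 -0.67  0.08] w 0.022 q6 6.4
t 30.15 own [  10.4 -128.7   43.4] rot [ 0.001 -0.001 -0.004] F [6.9 2.2 1.3] M [ 0.23 -1.39  0.22] w 0.0222 q6 6.3
```

The stop is felt. I'll release, back off to a view of the whole platform, and check.

```bash
python3 -m inch '[{"dx":0,"dy":-0.2,"dz":0,"ax":0,"ay":0,"az":0,"jaw":0.1},{"dx":0,"dy":0,"dz":0,"ax":0,"ay":0,"az":0,"jaw":0.55},{"dx":0,"dy":0,"dz":0,"ax":0,"ay":0,"az":0,"jaw":0.55},{"dx":0,"dy":0,"dz":0,"ax":0,"ay":0,"az":0,"jaw":0.55},{"dx":-10,"dy":0,"dz":0,"ax":0,"ay":0,"az":0,"jaw":0.55},{"dx":-30,"dy":0,"dz":0,"ax":0,"ay":0,"az":0,"jaw":0.6},{"dx":-40,"dy":0,"dz":20,"ax":0,"ay":0,"az":0,"jaw":1},{"dx":-40,"dy":0,"dz":45,"ax":0,"ay":0,"az":0,"jaw":1},{"dx":0,"dy":0,"dz":45,"ax":0,"ay":0,"az":0,"jaw":1},{"dx":0,"dy":0,"dz":20,"ax":0,"ay":0,"az":0,"jaw":1}]' 90 >/dev/null; python3 -m inch '[{"dx":0,"dy":0,"dz":0,"ax":0,"ay":0,"az":0,"jaw":1}]'>/dev/null;  python3 -c "
from h import *
where()
snap('wrist','all1')"
```

```text
t 31.25 own [  7.6  -2.8 164.6] rot [ 0.005 -0.002  0.001] F [ 0.7 -0.6 -1.3] M [-0.07  0.26  0.  ] w 0.0856 q6 21.3
```

View pics/all1.png

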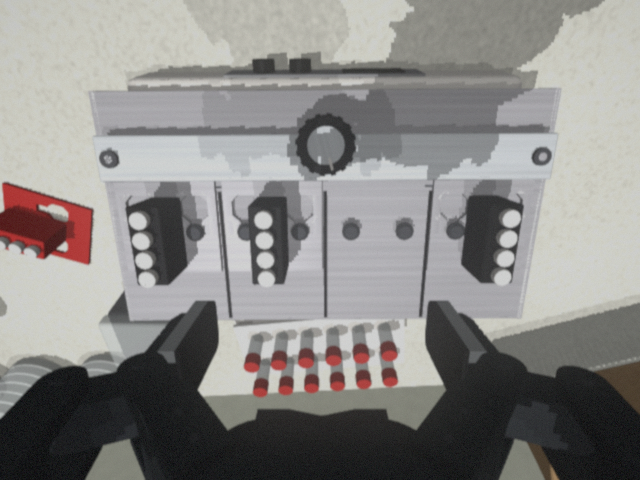

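```bash
python3 - <<'E'
from h import *
p,im=load("all1")
g=cv2.cvtColor(im,cv2.COLOR_BGR2GRAY)
m=np.uint8((im.min(2)>150))*255
for nm,(x0,y0,x1,y1),yc in (("s1",(128,205,165,292),-129),("s2",(252,205,280,292),-43),("s4",(490,205,526,292),129)):
    n,l,st,c=cv2.connectedComponentsWithStats(m[y0:y1,x0:x1])
    q=[c[i]+[x0,y0] for i in range(1,n) if st[i,4]>120]
    X=OWN(cast(p,np.array(q),n=P[:,2],d=P[:,2]@W(0,0,52)));print(nm,X.round(1).tolist(),X.mean(0).round(1),X.mean(0)[1]-yc)
_,im0=load("w1")
cv2.imwrite("pics/z.png",cv2.resize(im[170:325,85:550],None,fx=1.7,fy=3))
E
```

```text
s1 [[-8.2, -128.6, 52.0], [32.9, -133.1, 52.0], [6.2, -128.7, 52.0], [20.7, -128.8, 52.0]] [  12.9 -129.8   52. ] -0.7818537458591379
s2 [[-8.3, -42.8, 52.0], [6.1, -42.8, 52.0], [20.6, -42.8, 52.0], [38.5, -43.2, 52.0]] [ 14.2 -42.9  52. ] 0.0949490721784656
s4 [[27.4, 134.3, 52.0], [-8.5, 127.1, 52.0], [6.1, 127.1, 52.0], [20.5, 127.0, 52.0]] [ 11.4 128.9  52. ] -0.1326122634814908
```

View pics/z.png

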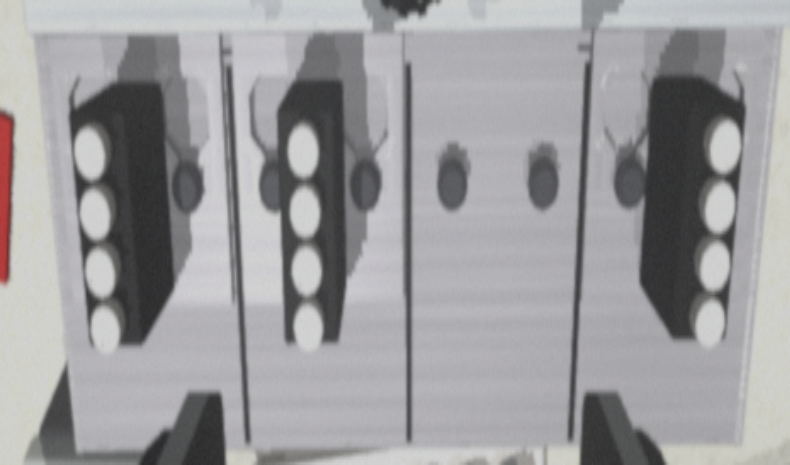

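```bash
python3 - <<'E'
from h import *
go(-58,0,95,-.5)
E
```

```text
t 31.3 own [  7.5  -3.8 164.4] rot [ 0.005 -0.001  0.001] F [-0.7 -0.7  0.2] M [0.03 0.21 0.04] w 0.0853 q6 21.2
n 4 total tool shift now [69.5 65.4  3.4] rotvec [-0.505  0.001 -0.001]
[17.4 16.3  0.8] [-0.126  0.    -0.   ]
[17.4 16.1  2.9] [-0.126  0.    -0.   ]
[17.4 15.6  4.9] [-0.126  0.    -0.   ]
[17.3 14.9  6.9] [-0.126  0.    -0.   ]
```

```bash
python3 -m inch '[{"dx":17,"dy":16,"dz":1,"ax":-0.126,"ay":0,"az":0,"jaw":0.65},{"dx":17,"dy":16,"dz":3,"ax":-0.126,"ay":0,"az":0,"jaw":0.65},{"dx":17,"dy":15,"dz":5,"ax":-0.126,"ay":0,"az":0,"jaw":0.65},{"dx":17,"dy":14,"dz":6,"ax":-0.126,"ay":0,"az":0,"jaw":0.65},{"dx":0,"dy":0,"dz":0,"ax":0,"ay":0,"az":0,"jaw":0.65}]'>/dev/null;python3 - <<'E'
from h import *
go(-58,0,48,-.5)
E
```

```text
t 31.8 own [-58.2  -4.8  95.3] rot [-0.514  0.001  0.002] F [-0.2 -0.6  0.2] M [0.01 0.24 0.02] w 0.0555 q6 -6.5
n 2 total tool shift now [47.3 -2.6  4.1] rotvec [ 0.014 -0.    -0.002]
[23.6 -1.3  2. ] [ 0.007 -0.    -0.001]
[23.6 -1.3  2.1] [ 0.007 -0.    -0.001]
```

```bash
python3 -m inch '[{"dx":20,"dy":-2.5,"dz":4,"ax":0.01,"ay":0,"az":0,"jaw":0.65},{"dx":15,"dy":0,"dz":0,"ax":0,"ay":0,"az":0,"jaw":0.65}]'>/dev/null;python3 - <<'E'
from h import *
go(-58,0,48,-.5)
E
```

```text
t 32.0 own [-55.4  -1.   62.5] rot [-0.494  0.001 -0.002] F [ 0.4 -0.2  0.1] M [-0.02  0.27 -0.06] w 0.0554 q6 -5.5
n 1 total tool shift now [14.5  1.8  2.2] rotvec [-0.006 -0.001  0.002]
[14.5  1.8  2.2] [-0.006 -0.001  0.002]
```

```bash
python3 -m inch '[{"dx":14,"dy":2.5,"dz":1.5,"ax":0,"ay":0,"az":0,"jaw":0.65},{"dx":0.5,"dy":0,"dz":0,"ax":0,"ay":0,"az":0,"jaw":0.3},{"dx":0.3,"dy":0,"dz":0,"ax":0,"ay":0,"az":0,"jaw":0.3},{"dx":0.3,"dy":0,"dz":0,"ax":0,"ay":0,"az":0,"jaw":0.3},{"dx":0,"dy":0,"dz":0,"ax":0,"ay":0,"az":0,"jaw":0.3}]' 80 >/dev/null;python3 - <<'E'
from h import *
where()
E
python3 -m inch '[{"dx":0.3,"dy":0,"dz":0,"ax":0.125,"ay":0,"az":0,"jaw":0.3},{"dx":0.3,"dy":0,"dz":0,"ax":0.125,"ay":0,"az":0,"jaw":0.3},{"dx":0.3,"dy":0,"dz":0,"ax":0.125,"ay":0,"az":0,"jaw":0.3},{"dx":0.3,"dy":0,"dz":0,"ax":0.125,"ay":0,"az":0,"jaw":0.3}]' 80 >/dev/null;python3 - <<'E'
from h import *
where()
E
```

```text
t 32.5 own [-57.7  -0.3  49.7] rot [-0.478 -0.007  0.002] F [  2.8   5.3 -28.8] M [ 0.56 -0.57  0.03] w 0.0359 q6 -4.8
t 32.9 own [-57.7  -0.5  48.9] rot [ 0.047 -0.008  0.008] F [ -1.2   7.4 -18.7] M [1.03 0.19 0.1 ] w 0.0355 q6 25.2
```

```bash
python3 -m inch '[{"dx":0.5,"dy":0,"dz":0,"ax":0.125,"ay":0,"az":0,"jaw":0.3},{"dx":0.5,"dy":0,"dz":0,"ax":0.125,"ay":0,"az":0,"jaw":0.3},{"dx":0.4,"dy":0,"dz":0,"ax":0.125,"ay":0,"az":0,"jaw":0.3},{"dx":0.3,"dy":0,"dz":0,"ax":0.125,"ay":0,"az":0,"jaw":0.3},{"dx":0.3,"dy":0,"dz":0,"ax":0.125,"ay":0,"az":0,"jaw":0.3},{"dx":0.3,"dy":0,"dz":0,"ax":0.125,"ay":0,"az":0,"jaw":0.3}]' 80 >/dev/null;python3 - <<'E'
from h import *
where()
E
python3 -m inch '[{"dx":0.3,"dy":0,"dz":0,"ax":0.125,"ay":0,"az":0,"jaw":0.3},{"dx":0.3,"dy":0,"dz":0,"ax":0.125,"ay":0,"az":0,"jaw":0.3},{"dx":0.3,"dy":0,"dz":0,"ax":0.125,"ay":0,"az":0,"jaw":0.3},{"dx":0.3,"dy":0,"dz":0,"ax":0.125,"ay":0,"az":0,"jaw":0.3},{"dx":0.3,"dy":0,"dz":0,"ax":0.125,"ay":0,"az":0,"jaw":0.3},{"dx":0.3,"dy":0,"dz":0,"ax":0.125,"ay":0,"az":0,"jaw":0.3}]' 80 >/dev/null;python3 - <<'E'
from h import *
where()
E
```

```text
t 33.5 own [-57.8  -0.5  47.9] rot [ 0.843 -0.005  0.019] F [  0.3   8.  -20.7] M [1.16 0.15 0.09] w 0.0352 q6 70.6
t 34.1 own [-57.7  -0.4  46.8] rot [1.639 0.006 0.03 ] F [ -0.6   6.  -21.4] M [1.12 0.04 0.02] w 0.0355 q6 116.0
```

```bash
python3 -m inch '[{"dx":0,"dy":0,"dz":0,"ax":0,"ay":0,"az":0,"jaw":0.6},{"dx":0,"dy":0,"dz":0,"ax":0,"ay":0,"az":0,"jaw":0.65},{"dx":-20,"dy":0,"dz":0,"ax":0,"ay":0,"az":0,"jaw":0.65},{"dx":-25,"dy":0,"dz":0,"ax":0,"ay":0,"az":0,"jaw":0.65},{"dx":0,"dy":0,"dz":0,"ax":-0.14,"ay":0,"az":0,"jaw":0.65},{"dx":0,"dy":0,"dz":0,"ax":-0.14,"ay":0,"az":0,"jaw":0.65},{"dx":0,"dy":0,"dz":0,"ax":-0.14,"ay":0,"az":0,"jaw":0.65},{"dx":0,"dy":0,"dz":0,"ax":-0.14,"ay":0,"az":0,"jaw":0.65},{"dx":0,"dy":0,"dz":0,"ax":-0.14,"ay":0,"az":0,"jaw":0.65},{"dx":0,"dy":0,"dz":0,"ax":-0.14,"ay":0,"az":0,"jaw":0.65}]' 80 >/dev/null
python3 -m inch '[{"dx":0,"dy":0,"dz":0,"ax":-0.14,"ay":0,"az":0,"jaw":0.65},{"dx":0,"dy":0,"dz":0,"ax":-0.14,"ay":0,"az":0,"jaw":0.65},{"dx":0,"dy":0,"dz":0,"ax":-0.14,"ay":0,"az":0,"jaw":0.65},{"dx":0,"dy":0,"dz":0,"ax":-0.14,"ay":0,"az":0,"jaw":0.65},{"dx":0,"dy":0,"dz":0,"ax":-0.14,"ay":0,"az":0,"jaw":0.65},{"dx":0,"dy":0,"dz":0,"ax":-0.14,"ay":0,"az":0,"jaw":0.65},{"dx":0,"dy":0,"dz":0,"ax":-0.14,"ay":0,"az":0,"jaw":0.65},{"dx":0,"dy":0,"dz":0,"ax":-0.14,"ay":0,"az":0,"jaw":0.65},{"dx":0,"dy":0,"dz":0,"ax":-0.14,"ay":0,"az":0,"jaw":0.65},{"dx":0,"dy":0,"dz":0,"ax":0,"ay":0,"az":0,"jaw":0.65}]' 80 >/dev/null;python3 - <<'E'
from h import *
go(-58,-.3,45,-.5)
E
```

```text
t 36.1 own [-39.2  -5.1 113.8] rot [-0.555 -0.015 -0.012] F [ 0.6 -0.9 -1.1] M [-0.05  0.23 -0.  ] w 0.0553 q6 -10.1
n 2 total tool shift now [68.7 14.5 13.2] rotvec [0.055 0.012 0.015]
[34.3  7.2  6.6] [0.028 0.006 0.008]
[34.4  7.1  6.6] [0.028 0.006 0.008]
```

```bash
python3 -m inch '[{"dx":12,"dy":7.5,"dz":7,"ax":0.028,"ay":0.006,"az":0.008,"jaw":0.65},{"dx":12,"dy":7.5,"dz":7,"ax":0.028,"ay":0.006,"az":0.008,"jaw":0.65},{"dx":0,"dy":0,"dz":0,"ax":0,"ay":0,"az":0,"jaw":0.65}]' 80 >/dev/null;python3 - <<'E'
from h import *
go(-58,-.3,45,-.5)
E
```

```text
t 36.4 own [-57.3  -0.7  91.4] rot [-0.485  0.001 -0.003] F [-0.4 -0.  -0.2] M [-0.01  0.19  0.03] w 0.0554 q6 -4.4
n 2 total tool shift now [46.4  0.6  0.8] rotvec [-0.015 -0.002  0.003]
[23.2  0.3  0.4] [-0.007 -0.001  0.001]
[23.2  0.2  0.4] [-0.007 -0.001  0.001]
```

```bash
python3 -m inch '[{"dx":20,"dy":1.5,"dz":1,"ax":0,"ay":0,"az":0,"jaw":0.65},{"dx":15,"dy":1.5,"dz":0.5,"ax":0,"ay":0,"az":0,"jaw":0.65}]' 80 >/dev/null;python3 - <<'E'
from h import *
go(-58,-.3,45,-.5)
E
```

```text
t 36.6 own [-57.4  -0.2  58.8] rot [-0.481  0.    -0.009] F [ 0.5 -0.   0.8] M [-0.01  0.23 -0.  ] w 0.0553 q6 -4.6
n 1 total tool shift now [13.8  0.7  0.2] rotvec [-0.019 -0.003  0.009]
[13.8  0.7  0.2] [-0.019 -0.003  0.009]
```

```bash
python3 -m inch '[{"dx":14,"dy":1.5,"dz":0,"ax":0,"ay":0,"az":0.005,"jaw":0.65},{"dx":0.5,"dy":0,"dz":0,"ax":0,"ay":0,"az":0,"jaw":0.3},{"dx":0.5,"dy":0,"dz":0,"ax":0,"ay":0,"az":0,"jaw":0.3},{"dx":0.3,"dy":0,"dz":0,"ax":0,"ay":0,"az":0,"jaw":0.3},{"dx":0.3,"dy":0,"dz":0,"ax":0,"ay":0,"az":0,"jaw":0.3}]' 80 >/dev/null;python3 - <<'E'
from h import *
where()
E
python3 -m inch '[{"dx":0.5,"dy":0,"dz":0,"ax":0.125,"ay":0,"az":0,"jaw":0.3},{"dx":0.5,"dy":0,"dz":0,"ax":0.125,"ay":0,"az":0,"jaw":0.3},{"dx":0.5,"dy":0,"dz":0,"ax":0.125,"ay":0,"az":0,"jaw":0.3},{"dx":0.4,"dy":0,"dz":0,"ax":0.125,"ay":0,"az":0,"jaw":0.3},{"dx":0.4,"dy":0,"dz":0,"ax":0.125,"ay":0,"az":0,"jaw":0.3},{"dx":0.4,"dy":0,"dz":0,"ax":0.125,"ay":0,"az":0,"jaw":0.3},{"dx":0.4,"dy":0,"dz":0,"ax":0.125,"ay":0,"az":0,"jaw":0.3},{"dx":0.4,"dy":0,"dz":0,"ax":0.125,"ay":0,"az":0,"jaw":0.3}]' 80 >/dev/null;python3 - <<'E'
from h import *
where()
E
python3 -m inch '[{"dx":0.3,"dy":0,"dz":0,"ax":0.125,"ay":0,"az":0,"jaw":0.3},{"dx":0.3,"dy":0,"dz":0,"ax":0.125,"ay":0,"az":0,"jaw":0.3},{"dx":0.3,"dy":0,"dz":0,"ax":0.125,"ay":0,"az":0,"jaw":0.3},{"dx":0.3,"dy":0,"dz":0,"ax":0.125,"ay":0,"az":0,"jaw":0.3},{"dx":0.3,"dy":0,"dz":0,"ax":0.125,"ay":0,"az":0,"jaw":0.3},{"dx":0.3,"dy":0,"dz":0,"ax":0.125,"ay":0,"az":0,"jaw":0.3},{"dx":0.3,"dy":0,"dz":0,"ax":0.125,"ay":0,"az":0,"jaw":0.3},{"dx":0.3,"dy":0,"dz":0,"ax":0.125,"ay":0,"az":0,"jaw":0.3}]' 80 >/dev/null;python3 - <<'E'
from h import *
where()
E
```

```text
t 37.1 own [-58.2  -0.1  44.9] rot [-0.477 -0.002 -0.003] F [ -0.5   0.1 -10. ] M [-0.17  0.33  0.09] w 0.0357 q6 -4.6
t 37.9 own [-58.3   0.2  43.5] rot [ 0.563 -0.004  0.002] F [-0.7  2.6 -5.9] M [0.18 0.57 0.1 ] w 0.0355 q6 54.9
t 38.7 own [-58.    0.5  42.2] rot [ 1.609e+00 -1.000e-03  8.000e-03] F [ -0.4   0.6 -10.2] M [0.16 0.25 0.03] w 0.0356 q6 114.8
```

```bash
python3 -m inch '[{"dx":0,"dy":0,"dz":0,"ax":0,"ay":0,"az":0,"jaw":0.6},{"dx":0,"dy":0,"dz":0,"ax":0,"ay":0,"az":0,"jaw":0.65},{"dx":-20,"dy":0,"dz":0,"ax":0,"ay":0,"az":0,"jaw":0.65},{"dx":-20,"dy":0,"dz":0,"ax":0,"ay":0,"az":0,"jaw":0.65},{"dx":0.5,"dy":0,"dz":0.5,"ax":-0.14,"ay":0,"az":0,"jaw":0.65},{"dx":0.5,"dy":0,"dz":0,"ax":-0.14,"ay":0,"az":0,"jaw":0.65},{"dx":0.5,"dy":0,"dz":0,"ax":-0.14,"ay":0,"az":0,"jaw":0.65},{"dx":0.5,"dy":0,"dz":0,"ax":-0.14,"ay":0,"az":0,"jaw":0.65},{"dx":0.5,"dy":0,"dz":0,"ax":-0.14,"ay":0,"az":0,"jaw":0.65},{"dx":0.5,"dy":0,"dz":0,"ax":-0.14,"ay":0,"az":0,"jaw":0.65}]' 80 >/dev/null
python3 -m inch '[{"dx":1,"dy":1,"dz":0,"ax":-0.14,"ay":0,"az":0,"jaw":0.65},{"dx":1,"dy":1,"dz":0,"ax":-0.14,"ay":0,"az":0,"jaw":0.65},{"dx":1,"dy":1,"dz":0,"ax":-0.14,"ay":0,"az":0,"jaw":0.65},{"dx":1,"dy":1,"dz":0,"ax":-0.14,"ay":0,"az":0,"jaw":0.65},{"dx":1,"dy":1,"dz":0,"ax":-0.14,"ay":0,"az":0,"jaw":0.65},{"dx":1,"dy":1,"dz":0,"ax":-0.14,"ay":0,"az":0,"jaw":0.65},{"dx":1,"dy":1,"dz":0,"ax":-0.14,"ay":0,"az":0,"jaw":0.65},{"dx":1,"dy":1,"dz":0,"ax":-0.14,"ay":0,"az":0,"jaw":0.65},{"dx":0,"dy":0,"dz":0,"ax":0,"ay":0,"az":0,"jaw":0.65}]' 80 >/dev/null;python3 - <<'E'
from h import *
go(-58,-.1,60,-.5)
E
```

```text
t 40.6 own [-54.5   3.3  83.5] rot [-0.491 -0.008 -0.018] F [-0.1  0.2 -0. ] M [-0.    0.22  0.02] w 0.0554 q6 -4.9
n 1 total tool shift now [23.4  5.1 -1.4] rotvec [-0.009  0.003  0.019]
[23.4  5.1 -1.4] [-0.009  0.003  0.019]
```

```bash
python3 -m inch '[{"dx":11,"dy":3.5,"dz":-1,"ax":-0.005,"ay":0.003,"az":0.01,"jaw":0.65},{"dx":11,"dy":3,"dz":-1,"ax":0,"ay":0,"az":0.009,"jaw":0.65}]' 80 >/dev/null;python3 - <<'E'
from h import *
go(-58,.1,42.5,-.5)
E
```

```text
t 40.8 own [-57.8  -1.1  61.9] rot [-0.491 -0.    -0.003] F [-0.  -0.3  0. ] M [0.01 0.27 0.02] w 0.0556 q6 -5.2
n 1 total tool shift now [19.4 -0.3  1.2] rotvec [-0.009 -0.001  0.002]
[19.4 -0.3  1.2] [-0.009 -0.001  0.002]
```

```bash
python3 -m inch '[{"dx":10,"dy":0.5,"dz":1,"ax":0,"ay":0,"az":0,"jaw":0.65},{"dx":9,"dy":0.5,"dz":0.5,"ax":0,"ay":0,"az":0,"jaw":0.65},{"dx":0.5,"dy":0.3,"dz":0,"ax":0,"ay":0,"az":0,"jaw":0.3},{"dx":0.5,"dy":0,"dz":0,"ax":0,"ay":0,"az":0,"jaw":0.3},{"dx":0.3,"dy":0,"dz":0,"ax":0,"ay":0,"az":0,"jaw":0.3},{"dx":0.3,"dy":0,"dz":0,"ax":0,"ay":0,"az":0,"jaw":0.3}]' 90 >/dev/null;python3 - <<'E'
from h import *
where()
E
python3 -m inch '[{"dx":0.4,"dy":0,"dz":0,"ax":0.1,"ay":0,"az":0,"jaw":0.3},{"dx":0.4,"dy":0,"dz":0,"ax":0.1,"ay":0,"az":0,"jaw":0.3},{"dx":0.4,"dy":0,"dz":0,"ax":0.1,"ay":0,"az":0,"jaw":0.3}]' 90 >/dev/null;python3 - <<'E'
from h import *
where()
E
python3 -m inch '[{"dx":0.4,"dy":0,"dz":0,"ax":0.1,"ay":0,"az":0,"jaw":0.3},{"dx":0.4,"dy":0,"dz":0,"ax":0.1,"ay":0,"az":0,"jaw":0.3},{"dx":0.4,"dy":0,"dz":0,"ax":0.1,"ay":0,"az":0,"jaw":0.3}]' 90 >/dev/null;python3 - <<'E'
from h import *
where()
E
```

```text
t 41.4 own [-61.   -1.3  38.6] rot [-0.486  0.001  0.001] F [-2.8 -0.7  6.1] M [-0.19  0.94  0.04] w 0.036 q6 -5.1
t 41.7 own [-61.3  -0.5  38.5] rot [-0.178 -0.001  0.001] F [-3.3  1.2  7.2] M [0.28 0.91 0.42] w 0.0359 q6 12.6
t 42.0 own [-61.4   0.6  38.5] rot [ 0.134 -0.003  0.001] F [-3.3  1.   6.7] M [0.17 0.78 0.36] w 0.0356 q6 30.5
```

```bash
python3 -m inch '[{"dx":0.1,"dy":-0.5,"dz":0,"ax":0.1,"ay":0,"az":0,"jaw":0.3},{"dx":0.1,"dy":-0.5,"dz":0,"ax":0.1,"ay":0,"az":0,"jaw":0.3},{"dx":0.1,"dy":-0.5,"dz":0,"ax":0.1,"ay":0,"az":0,"jaw":0.3},{"dx":0.1,"dy":-0.5,"dz":0,"ax":0.1,"ay":0,"az":0,"jaw":0.3}]' 90 >/dev/null;python3 - <<'E'
from h import *
where()
E
python3 -m inch '[{"dx":0.1,"dy":0,"dz":0,"ax":0.1,"ay":0,"az":0,"jaw":0.3},{"dx":0.1,"dy":0,"dz":0,"ax":0.1,"ay":0,"az":0,"jaw":0.3},{"dx":0.1,"dy":0,"dz":0,"ax":0.1,"ay":0,"az":0,"jaw":0.3},{"dx":0.1,"dy":0,"dz":0,"ax":0.1,"ay":0,"az":0,"jaw":0.3}]' 90 >/dev/null;python3 - <<'E'
from h import *
where()
E
python3 -m inch '[{"dx":0.1,"dy":0,"dz":0,"ax":0.1,"ay":0,"az":0,"jaw":0.3},{"dx":0.1,"dy":0,"dz":0,"ax":0.1,"ay":0,"az":0,"jaw":0.3},{"dx":0.1,"dy":0,"dz":0,"ax":0.1,"ay":0,"az":0,"jaw":0.3}]' 90 >/dev/null;python3 - <<'E'
from h import *
where()
E
```

```text
t 42.4 own [-60.9   1.8  38.6] rot [ 0.55  -0.006  0.005] F [-2.9  3.   0.2] M [0.68 0.69 0.38] w 0.0358 q6 54.3
t 42.8 own [-60.    3.   38.7] rot [ 0.966 -0.008  0.006] F [ 3.   1.4 -3.3] M [ 0.08 -0.13  0.36] w 0.0357 q6 78.2
t 43.1 own [-59.1   3.5  38.7] rot [ 1.279 -0.008  0.006] F [ 2.   0.8 -3.6] M [ 0.01 -0.27  0.35] w 0.0359 q6 96.2
```

```bash
python3 -m inch '[{"dx":0,"dy":0,"dz":0,"ax":0,"ay":0,"az":0,"jaw":0.6},{"dx":0,"dy":0,"dz":0,"ax":0,"ay":0,"az":0,"jaw":0.65},{"dx":0,"dy":0,"dz":0,"ax":0,"ay":0,"az":0,"jaw":0.65},{"dx":-20,"dy":0,"dz":0,"ax":0,"ay":0,"az":0,"jaw":0.65},{"dx":-30,"dy":0,"dz":0,"ax":0,"ay":0,"az":0,"jaw":0.65},{"dx":-40,"dy":0,"dz":0,"ax":-0.14,"ay":0,"az":0,"jaw":0.8},{"dx":-30,"dy":-10,"dz":0,"ax":-0.14,"ay":0,"az":0,"jaw":1},{"dx":0,"dy":-10,"dz":0,"ax":-0.14,"ay":0,"az":0,"jaw":1},{"dx":0,"dy":-10,"dz":0,"ax":-0.14,"ay":0,"az":0,"jaw":1},{"dx":0,"dy":-10,"dz":0,"ax":-0.14,"ay":0,"az":0,"jaw":1}]' 90 >/dev/null
python3 -m inch '[{"dx":0,"dy":-10,"dz":0,"ax":-0.14,"ay":0,"az":0,"jaw":1},{"dx":0,"dy":-10,"dz":0,"ax":-0.14,"ay":0,"az":0,"jaw":1},{"dx":0,"dy":-10,"dz":0,"ax":-0.14,"ay":0,"az":0,"jaw":1},{"dx":0,"dy":0,"dz":0,"ax":-0.14,"ay":0,"az":0,"jaw":1},{"dx":0,"dy":0,"dz":0,"ax":0,"ay":0,"az":0,"jaw":1},{"dx":0,"dy":0,"dz":0,"ax":0,"ay":0,"az":0,"jaw":1}]' >/dev/null;python3 - <<'E'
from h import *
where();snap("wrist","end1");snap("scene","end_s")
E
```

```text
t 44.7 own [ -5.4 -42.1 165.4] rot [-0.055 -0.011 -0.003] F [-0.3 -0.2 -0.5] M [0.04 0.29 0.04] w 0.0856 q6 13.8
```

View pics/end1.png

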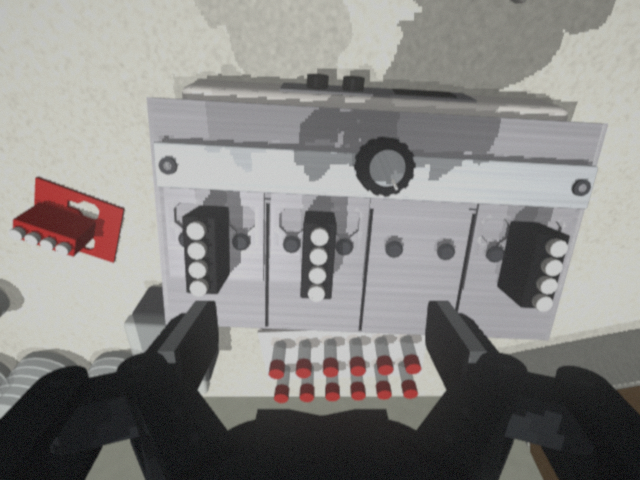

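View pics/end_s.png

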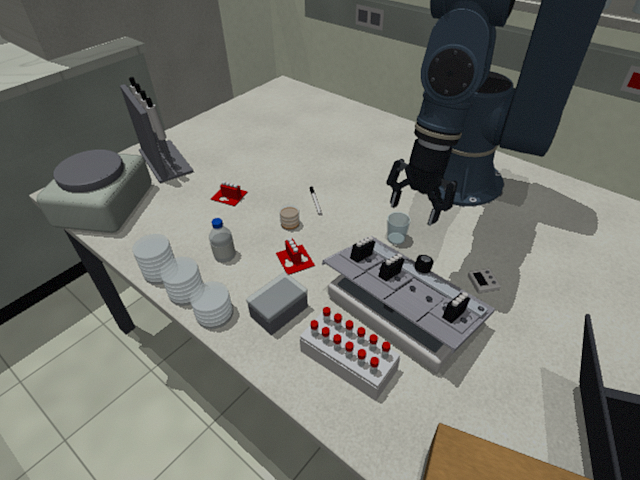

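```bash
python3 - <<'E'
from h import *
p,im=load("end1"); q,_=load("all1")
uv=np.array([(195.5,231),(319.5,237),(559.5,247.5)]); print(OWN(cast(p,uv,n=P[:,2],d=P[:,2]@W(0,0,52))).round(1))
m=np.uint8((im.min(2)>150))*255
for x0,y0,x1,y1 in ((184,215,208,300),(306,222,330,304),(540,235,572,315)):
    n,l,st,c=cv2.connectedComponentsWithStats(m[y0:y1,x0:x1]); 
    print(OWN(cast(p,[c[i]+[x0,y0] for i in range(1,n) if st[i,4]>100],n=P[:,2],d=P[:,2]@W(0,0,52))).round(1).tolist())
# knob top & bar height: cast screw caps at ends for parallax between two views
z1=tri([p,q],[(385.5,168.5),(324.5,144.5)]);print("knob top own",OWN(z1).round(1))
E
```

```text
[[  -8.2 -128.2   52. ]
 [  -8.3  -42.6   52. ]
 [  -9.3  127.5   52. ]]
[[-8.2, -128.6, 52.0], [6.2, -128.7, 52.0], [36.6, -130.7, 52.0], [20.7, -128.8, 52.0]]
[[-8.4, -42.9, 52.0], [6.2, -42.9, 52.0], [20.6, -42.9, 52.0], [37.0, -42.5, 52.0]]
[[16.8, 133.3, 52.0]]
knob top own [[-57.5  -0.6  46.9]]
```

```bash
python3 -c "
from rig import *
s=get_state();print(s['time'],s['wrist_force'],s['joint_velocities'].round(2));print(close_job())"
```

```text
44.8 [-0.40154749  0.22345586 -0.21185416] [ 0.01  0.04  0.04 -0.17 -0.05 -0.29]
the job is handed in; nothing more can be done
None
```

The mixer is loaded and the job is handed in at 44.8 s; close_job() reported no verdict.

- **Knob backed off:** I turned it 3.8 rad anticlockwise. The pointer angle in the pictures agreed with that to about 3°.
- **Blocks:** Three black tube blocks were on the bench, and I left the two red look-alikes alone. They went on stations 4, 2 and 1, each slid down until I felt the stop.
- **Tightening:** I turned the knob about 6.0 rad clockwise in three grips. The last 1.5 rad ran at a steady 0.35–0.38 N m, which is the ratchet slipping. From the possible starting angles I make the slip at least 0.95 rad; I had no direct reading of the screw or the ratchet.

**Last checks**
- After tightening, the tube caps on stations 1 and 2 had not moved by more than about 0.2 mm, and both read within about 1 mm of home along the slope.
- The automatic check failed for station 4 (it found one merged blob). A single hand-read cap pixel there agreed with the earlier view to about 1 mm along the slope and about 0.4 mm sideways.
- The final scene picture shows the other things on the bench where they stood, and the gripper was clear of everything.

**Disagreements**
- The top camera differed from the wrist camera by about 1.5–2 mm; I used the wrist camera.
- Station 4 read about 2 mm off centre sideways, within the 5 mm limit.
- My last knob-height figure mixed views from before and after tightening, so I disregarded it.

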